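Open the sample chamber with the puller and right the sample pots

ROBOT

A 6-joint arm with a two-finger parallel gripper is mounted at the origin on the work surface; the furniture and walls round the work are solid. World frame = base frame: x ahead of the robot, y to its left, z up, the work surface at z = 0. Lengths are in mm, angles in rad, forces in N, time in s.
With the tool pointing down it reaches from about 375 to 925 mm from the base axis. Payload 5.7 kg.
Tool frame: the origin (TCP) lies on the centre line of the jaws, within the pads' length; the fingertips stand 22 mm ahead of it and the grasp point (between the pads) lies 3 mm ahead of it; y points along the fingers, z is the direction in which the jaws open and shut, and the axes are right-handed (so a half turn about y gives the same grasp; the last joint's range is limited). The gripper opens to 88 mm and grips with 3 to 60 N. Pads are 20 mm wide; open, the fingers measure 115 mm over their backs; the gripper's body (75 mm by 178 mm) begins 61 mm behind the grasp point.
Start: joints at [-1.311, 0.359, 1.51, -0, 1.272, -0.115], TCP at [219.635, -558.324, 244.623] pointing down, gripper open.
Joint ranges: [-2.97, 2.97], [-1.01, 2.36], [0.21, 2.38], [-0.96, 4.11], [0.2, 2.71], [-2.98, 2.98]. Speed limits (rad/s): [2.39, 2.39, 3.14, 3.14, 3.14, 3.14].

INTERFACE

Orientations are given as a unit quaternion [w, x, y, z].
In Python, from rig import r gives the robot as it stands.
- The arm moves only by the tool carry_out, never from a script. Its argument "moves" is a list that holds one entry, the list of rows, each a list of 7 numbers: the opening, from -1 (shut) to 1 (fully open), then the shift along the tool's x, y, z in units of 0.12 m (1.0 is 0.12 m), then the turn, a rotation vector about the tool's x, y, z in units of pi/4 rad (1.0 is pi/4 rad). In form: [[[gripper, tx, ty, tz, wx, wy, wz], ...]]. A call has 1 to 8 rows; each row is the pose to reach, as a shift and turn from the pose commanded when the call began, along the tool's axes at that moment; what a row does not reach only later rows make up. A row lasts 1/8 s, in which the tool goes at most 62.5 mm and 10.7 degrees, less where a joint would pass 70% of its speed; a pose out of reach is approached as far as the arm can. A call with a number of a shift or a turn outside -1 to 1 is refused whole. A call with a gripper value outside its range is refused whole. The fingers move at their own pace and stop on an object; "grip_force" is the grip in N (left out, the last holds). Time passes only in rows, so rows that repeat a pose let the fingers close. It gives the time, the measured TCP pose, the force and the opening at its end, in the units of the state.
- r.observe(): the state, without advancing time (a new reading comes with each control period).
- r.read_camera(name): name is "side" or "top"; returns a dict with "color" (384x512x3 uint8, red, green, blue), "fx", "fy", "cx", "cy" (pixels), "R" (3x3) and "t" (3): a world point X has camera coordinates R X + t. Camera axes: x right, y down, z forward; pixel columns grow to the right and rows downward; lengths in mm; the calibration is good to about 2 mm. A picture is of the moment at which its call begins. There is no depth.
- r.job_done(): hands the job in, once; it reports no verdict.
The state is a dict: "clock": time; "qpos": joint angles; "qvel": joint speeds; "joint_efforts": joint torques, N m; "ee_pos": TCP position; "orientation": TCP orientation; "contact_force": force on the tool from outside, world axes, zero at the start; "torque": the same for the moment, N m; "grip_width": finger opening in mm.
Only numpy, scipy, OpenCV 4.12 (cv2) and the standard library are available. Lean on these libraries where they do the work, as an engineer would, in place of code of your own. Each camera call takes 0.05 s, during which the arm holds its last target.

TASK

Get the sample chamber ready for loading: screw the puller clockwise into the flush blind plug until its collar sits on the plug, draw the plug straight up out of the port, set it down in the square nest of the plug rest, unscrew the puller and put it back upright in its stand. In the pot lane, stand every pot that has fallen over back on its base, cap up, so that all pots stand upright in the lane.

Things in the scene. Friction and masses are not known exactly. Their poses are not given: they have to be found in the camera images.
- chamber: Fixed aluminium sample chamber, 104 mm square, 80 mm high, with a 112 mm square lid and a foot plate 150 x 104 x 10 mm (long along x). Origin under its centre on the table, z up. In the top is a square port 42 mm wide; round its mouth a square recess 54 mm wide, 6 mm deep takes the plug's flange flush, with 1 mm of play all round, and keeps the plug from turning.
- port (a point): Point on the port's axis, level with the chamber's top face (80 mm above the table).
- plug: Loose steel blind plug resting in the port, 0.3 kg, 30 mm high: body 39.6 mm square and 24 mm high, above it a flange 52 mm square and 6 mm thick, flush with the chamber's top, so only its tapped hole gives a hold. Origin: centre of its underside; z up, x and y along its sides.
- plug_mouth (a point): Middle of the plug's tapped hole, level with its top face. Hole 22.6 mm wide, coarse right-handed two-start thread, lead 16 mm a turn (same after half a turn); the two ridges begin 2 mm below the top face, on the plug's +x and -x sides, and run 200 deg each. Below the thread a pilot bore 14.6 mm wide, to 27 mm below the top face.
- puller: Loose steel puller key, 0.16 kg, 96 mm high, at first upright in the tool stand, threaded end down. Origin: centre of its tip; z up the shank. Nose 12.8 mm thick up to z = 22 mm, with two thread stubs, 20.8 mm over both, that begin at +x and -x at z = 11 mm and climb 40 deg counterclockwise; collar 30 mm wide, z = 22 to 28; shank 12.8 mm thick. Same after half a turn.
- puller_collar (a point): Point on the puller's axis at the collar's underside (z = 22 mm); meets plug_mouth when screwed home. Lowered with its yaw 0.45 rad (or that plus half a turn) above the plug's, it stops at the thread's start, collar 5 mm above the plug; 2.7 to 3.1 rad clockwise from above screws it home; other yaws need up to half a turn more. It stays in when let go. To unscrew, turn it back 3.4 rad or more.
- puller_grip (a point): Point on the puller's axis in the middle of the flat wing grip: wing 12 mm thick along the puller's y, 46 mm wide along its x, from z = 66 to 90 mm; above it a rim 22 mm (y) by 52 mm (x), z = 90 to 96 mm.
- tool_stand: Fixed black block 52 x 52 x 34 mm with a round hole 23.6 mm wide and 30 mm deep in its top; the puller stands in it, collar resting on the top. Origin under its centre.
- plug_rest: Fixed grey plastic block 96 x 96 mm, 18 mm high, with a square nest 43.6 mm wide and 14 mm deep in its top (sides along x and y), in which the plug's body stands upright, any of its sides foremost, and cannot turn. Origin under its centre on the table.
- nest (a point): Middle of the nest's floor, 4 mm above the table; the plug's origin lies here when it stands in the nest, its top then 34 mm above the table.
- lane: Fixed low aluminium channel for the sample pots, 60 mm wide (x) and 320 mm long (y): floor 3 mm thick, edge lips 7 mm high over the table, 48 mm apart inside, an upright end plate 42 mm high and 4 mm thick at each end. Origin under its centre; y along the lane. The pots stand in one row in it.
- sample_platform: Fixed furniture to keep clear of, between the lane and the chamber: a post on a black base 60 mm square, with a round plate about 90 mm wide on it, its top 0.21 m above the table. Origin under its base. Nothing is done with it.
- pot_1: Loose white screw-cap sample pot, a plain cylinder of 38 mm diameter, 48 mm high, 0.07 kg. Origin: centre of its base; z from base to cap: up when it stands, level when it has fallen over. Stands in the lane at first.
- pot_2: Loose white screw-cap sample pot, a plain cylinder of 38 mm diameter, 48 mm high, 0.07 kg. Origin: centre of its base; z from base to cap: up when it stands, level when it has fallen over. May be absent; else at first it lies in the lane, along it, cap towards the lane's -y end.
- pot_3: Loose white screw-cap sample pot, a plain cylinder of 38 mm diameter, 48 mm high, 0.07 kg. Origin: centre of its base; z from base to cap: up when it stands, level when it has fallen over. May be absent; else at first it lies in the lane, along it, cap towards the lane's -y end.
- pot_4: Loose white screw-cap sample pot, a plain cylinder of 38 mm diameter, 48 mm high, 0.07 kg. Origin: centre of its base; z from base to cap: up when it stands, level when it has fallen over. May be absent; else at first it lies in the lane, along it, cap towards the lane's -y end.
Mind the look-alikes: they are no part of the job. What is shaped like the puller but orange or purple is not meant.

How it is judged:
By the outcome, as a careful person would: the job done as asked, in the order asked, and still so for the second after the job is handed in, with the robot touching nothing.
Of pot_2, pot_3, pot_4 only 2 to 3 are there at a start; the rules pass over those that are not, and their reading is None.
At some moment in a run one of pot_2, pot_3, pot_4 may be knocked a few centimetres aside while the robot is not near it.
Once in a run the grip may slacken for a moment while it holds something.
It also fails if it takes over 210 s, if anything falls off the work surface, if the arm or the gripper's body presses on something with over 40 N, if the wrist force passes 120 N, or if a joint passes its speed limit or range.

## Working session

There is one attempt and no reset: what is moved stays moved. The work goes in short steps, Python scripts to look and compute and a tool call to move; the robot and the scene stay as the last step left them, time stands still between calls to the robot, and variables do not carry over. Pictures are saved under pics/ and viewed, and the job is handed in when it is done.

Besides the shell and the picture viewer there is one more tool, called as name([rows], argument=value, ...), one row to a line, values as JSON. carry_out: Moves the arm, as the interface text tells. Its arguments: {"type":"object","properties":{"moves":{"type":"array","items":{"type":"array","items":{"type":"array","items":{"type":"number","minimum":-1,"maximum":1}}}},"grip_force":{"type":"number"}},"required":["moves"]}

```bash
ls; mkdir -p pics; python3 - <<'E'
from rig import r
import cv2
s=r.observe(); print(s)
for n in("side","top"):
    c=r.read_camera(n); cv2.imwrite(f"pics/{n}0.png",cv2.resize(c["color"][:,:,::-1],(800,600),interpolation=cv2.INTER_CUBIC)); print(n,c["fx"],c["cx"],c["cy"],c["R"],c["t"])
E
```

```text
pics
{'clock': 0.0, 'qpos': array([-1.31110462e+00,  3.59480839e-01,  1.51144509e+00, -1.91769249e-05,
        1.27251775e+00, -1.15119317e-01]), 'qvel': array([ 1.35865634e-03, -7.67228128e-04, -2.36715317e-04, -1.30867569e-03,
       -6.67608745e-05,  7.65133197e-04]), 'joint_efforts': array([ 1.63149991e-03, -5.15366471e+01, -2.70724422e+01,  6.76483219e-02,
        3.47961404e-02, -1.29887044e-04]), 'ee_pos': array([ 219.46112274, -557.7052186 ,  243.81914658]), 'orientation': array([ 0.13168957, -0.13179703,  0.69537758, -0.69407306]), 'contact_force': array([-0.24343304,  0.33623514,  0.00352671]), 'torque': array([ 0.01398192, -0.00798831,  0.0606333 ]), 'grip_width': 87.5414150957476}
side 389.2219287440072 254.68695465561825 191.94569609330372 [[ 0.81691726 -0.57664508 -0.01125347]
 [-0.3561265  -0.4889747  -0.79628994]
 [ 0.45367401  0.65451065 -0.60481047]] [-290.15329681  247.48472235  906.26134816]
top 428.48586165719354 259.0157239089888 190.89685323256427 [[-0.02746486 -0.99961761  0.00321112]
 [-0.97445944  0.02605713 -0.22304669]
 [ 0.22287773 -0.00925505 -0.97480247]] [  57.63476896  414.61761555 1289.08936872]
```

View pics/side0.png

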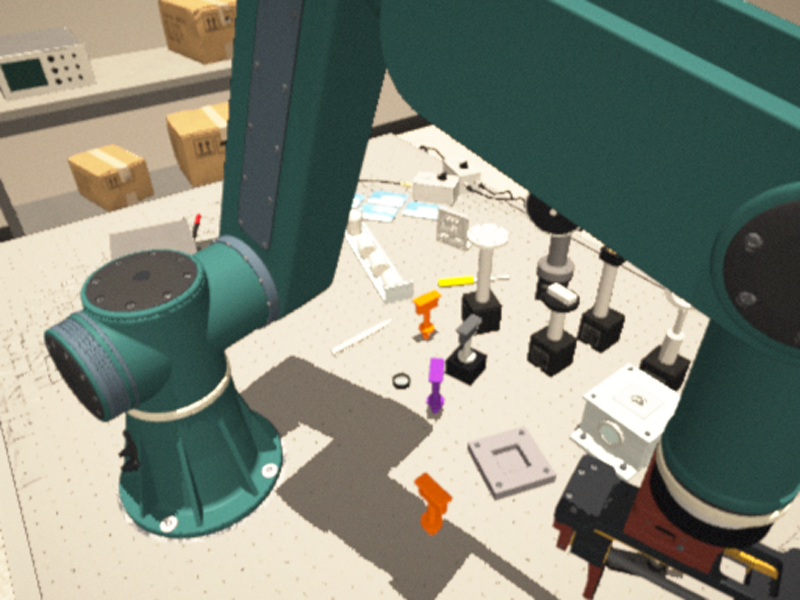

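View pics/top0.png

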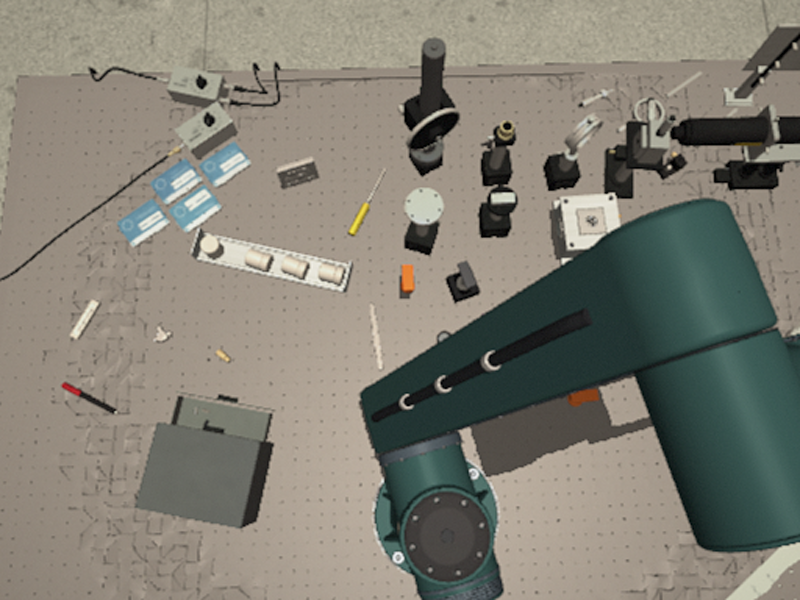

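```bash
cat > h.py <<'E'
from rig import r
import cv2, numpy as np
from scipy.spatial.transform import Rotation as Ro
def crop(c,x0,y0,w,h,f,s):
    cv2.imwrite(f,cv2.resize(c["color"][y0:y0+h,x0:x0+w,::-1],None,fx=s,fy=s,interpolation=cv2.INTER_CUBIC))
def K(c): return np.array([[c["fx"],0,c["cx"]],[0,c["fy"],c["cy"]],[0,0,1]])
def proj(c,X):
    p=(np.atleast_2d(X)@np.array(c["R"]).T+c["t"]); return np.c_[c["fx"]*p[:,0]/p[:,2]+c["cx"],c["fy"]*p[:,1]/p[:,2]+c["cy"]]
def onz(c,uv,z):
    R=np.array(c["R"]);o=-R.T@c["t"];d=R.T@np.array([(uv[0]-c["cx"])/c["fx"],(uv[1]-c["cy"])/c["fy"],1]);return o+d*(z-o[2])/d[2]
def tri(a,ua,b,ub):
    P=lambda c:K(c)@np.c_[np.array(c["R"]),c["t"]]
    X=cv2.triangulatePoints(P(a),P(b),np.array(ua,float).reshape(2,1),np.array(ub,float).reshape(2,1));return (X[:3]/X[3]).ravel()
E
python3 - <<'E'
from h import *
s=r.read_camera("side");t=r.read_camera("top")
crop(s,265,190,100,75,"pics/s_tools.png",8)
crop(t,245,150,100,75,"pics/t_tools.png",8)
crop(t,340,115,80,60,"pics/t_ch.png",10)
crop(s,290,220,160,120,"pics/s_ch.png",5)
crop(t,115,140,120,60,"pics/t_lane.png",6)
E
```

```text
(no output)
```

View pics/s_tools.png

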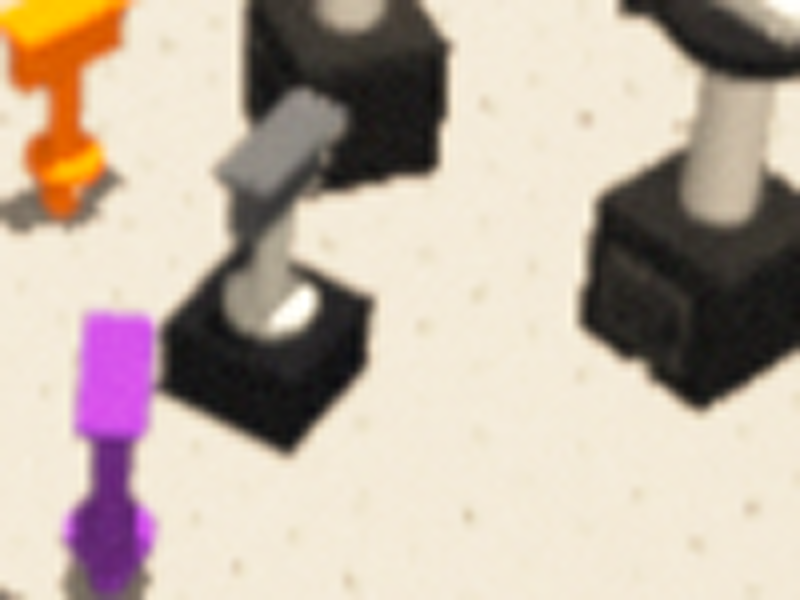

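View pics/t_tools.png

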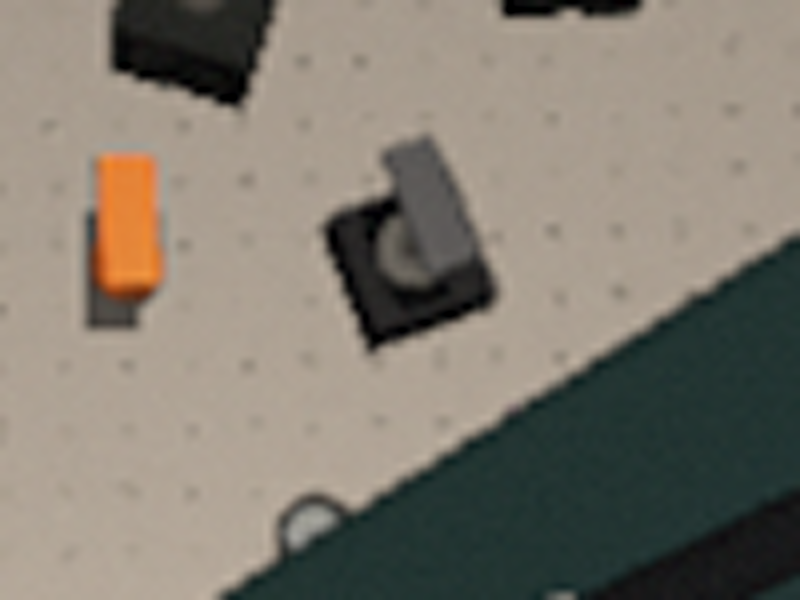

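View pics/t_ch.png

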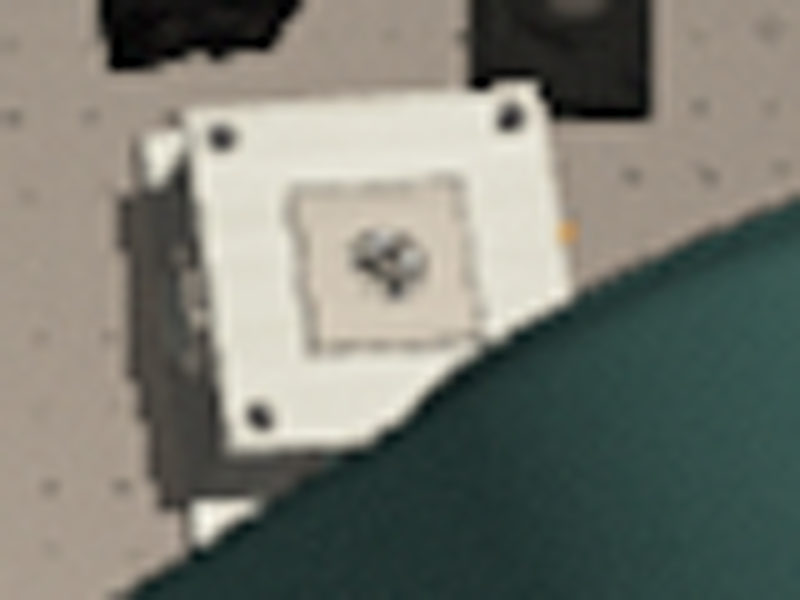

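View pics/s_ch.png

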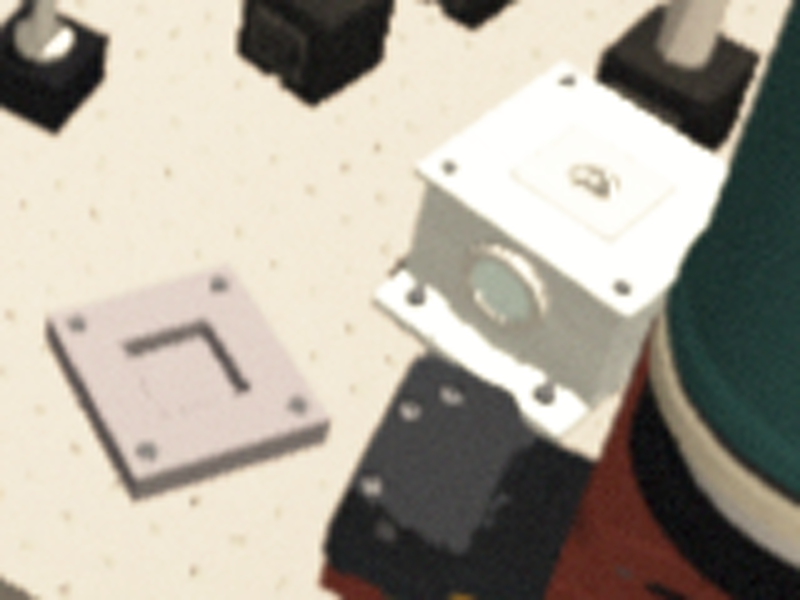

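View pics/t_lane.png

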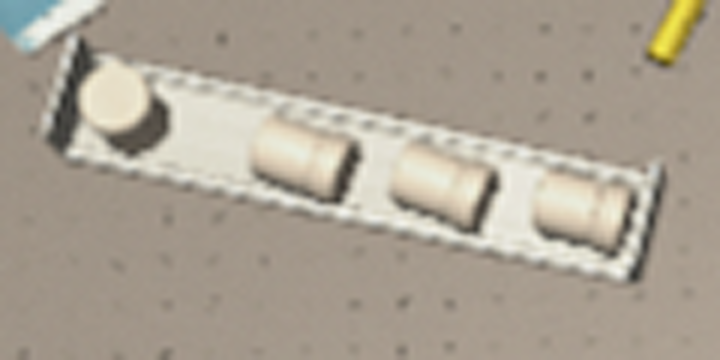

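```bash
cat >> h.py <<'E'
from scipy.optimize import least_squares
def T(p,L):
    x,y,a=p;L=np.atleast_2d(np.array(L,float));c,s=np.cos(a),np.sin(a)
    return np.c_[x+c*L[:,0]-s*L[:,1],y+s*L[:,0]+c*L[:,1],L[:,2]]
def fit(obs,p0):
    # obs: list of (cam, local pts, pix)
    f=lambda p:np.concatenate([(proj(c,T(p,L))-np.array(u)).ravel() for c,L,u in obs])
    q=least_squares(f,p0,loss="soft_l1");return q.x,f(q.x).reshape(-1,2)
def pc(u,x0,y0,s): return (np.array(u,float)+.5)/s-.5+np.array([x0,y0])
E
python3 - <<'E'
from h import *
s=r.read_camera("side");t=r.read_camera("top")
crop(s,300,320,160,64,"pics/s_grip.png",5)
for n,c in(("s",s),("t",t)): print(n,"cam",-np.array(c["R"]).T@c["t"])
tc=pc([[185,110],[540,85],[230,450],[388,262]],340,115,10)
sc=pc([[415,168],[562,65],[637,310],[593,182]],290,220,5)
for u,v in zip(tc,[0]*4): print("top z80",onz(t,u,80))
for u in sc: print("side z80",onz(s,u,80))
# rest, side z=18
for u in pc([[47,320],[232,268],[328,428],[138,490]],290,220,5): print("rest z18",onz(s,u,18))
# stand top z34
for u in pc([[328,228],[372,348],[495,297]],245,150,8): print("stand top z34",onz(t,u,34))
for u in pc([[160,375],[222,258],[372,300],[290,455]],265,190,8): print("stand side z34",onz(s,u,34))
# rim top z= 34-22+96=108
for u in pc([[385,152],[428,137],[475,268],[430,280]],245,150,8): print("rim top z108",onz(t,u,108))
for u in pc([[217,172],[300,90],[348,118],[258,198]],265,190,8): print("rim side z108",onz(s,u,108))
# pots
for u in pc([[114,100],[258,145],[350,175],[395,170],[490,198],[537,200],[628,225]],115,140,6): print("pots z22",onz(t,u,22))
for u in pc([[75,38],[45,135],[662,165],[635,275]],115,140,6): print("lane z42",onz(t,u,42))
E
```

```text
s cam [ -85.98011836 -639.45940832  741.92070936]
t cam [ 118.30166788   58.73956938 1348.90152073]
top z80 [ 611.18086584 -270.97932734   80.        ]
top z80 [ 616.61469553 -383.71290044   80.        ]
top z80 [ 499.26030158 -276.06751238   80.        ]
top z80 [ 559.12483063 -330.44420465   80.        ]
side z80 [ 496.14661965 -275.92609711   80.        ]
side z80 [ 607.89839731 -271.14339057   80.        ]
side z80 [ 508.64894318 -387.84913194   80.        ]
side z80 [ 555.35064323 -329.54856238   80.        ]
rest z18 [ 336.20155208 -207.3385485    18.        ]
rest z18 [ 428.82868319 -235.12865909   18.        ]
rest z18 [ 397.84038067 -326.13169803   18.        ]
rest z18 [ 307.8857161  -300.80560913   18.        ]
stand top z34 [458.41554581 -39.0255854   34.        ]
stand top z34 [409.26026371 -54.30986875  34.        ]
stand top z34 [ 428.56243073 -103.74274418   34.        ]
stand side z34 [397.35181555 -76.1749498   34.        ]
stand side z34 [450.33723382 -43.78208311  34.        ]
stand side z34 [477.47531653 -89.56697912  34.        ]
stand side z34 [ 407.87530509 -1
[... 309 characters left out ...]
08 [467.39557794 -57.46246311 108.        ]
rim side z108 [470.39487415 -77.55373432 108.        ]
rim side z108 [421.3451968 -90.9187279 108.       ]
pots z22 [547.40602927 448.424899    22.        ]
pots z22 [520.08059068 370.2716416   22.        ]
pots z22 [502.03777299 320.64457065  22.        ]
pots z22 [504.18098923 296.61017099  22.        ]
pots z22 [487.28149864 245.67954537  22.        ]
pots z22 [485.50641483 220.57955253  22.        ]
pots z22 [470.40365833 172.07772471  22.        ]
lane z42 [576.12332458 464.64578287  42.        ]
lane z42 [522.52299448 478.27789267  42.        ]
lane z42 [497.36821129 152.20528619  42.        ]
lane z42 [437.97671808 166.89496553  42.        ]
```

View pics/s_grip.png

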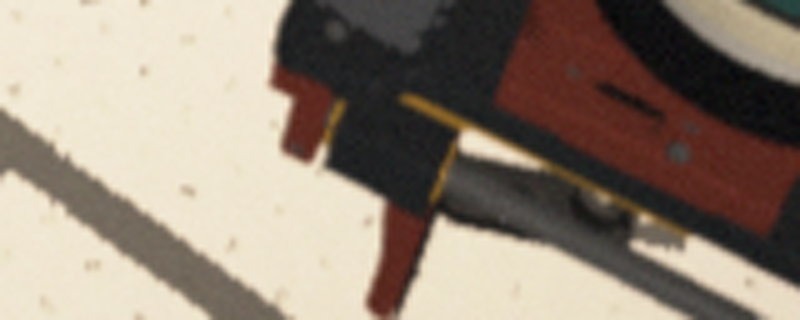

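```bash
python3 - <<'E'
from h import *
s=r.read_camera("side");t=r.read_camera("top")
S=lambda u:np.array(u)*512/800-.18
def st(n,a,b): print(n,tri(s,S(a),t,S(b)).round())
st("plate",(489,236),(424,205))
st("post black",(563,296),(503,199))
st("post2 top",(610,256),(506,129))
st("post3 ring",(682,298),(583,133))
for n,u,z in(("purple",(436,370),96),("orange1",(427,300),96),("orange2",(433,488),96)): print(n,onz(s,S(u),z).round())
o=r.observe();R=Ro.from_quat(np.roll(o["orientation"],-1)).as_matrix();print(R.round(3))
# overlays of nest
print(proj(s,T((368,-267,-.30),[[a,b,18] for a,b in((-21.8,-21.8),(-21.8,21.8),(21.8,21.8),(21.8,-21.8))])))
print(pc([[125,350],[205,322],[250,388],[175,415]],290,220,5))
E
```

```text
plate [556.   9. 196.]
post black [ 582. -145.  148.]
post2 top [ 700. -147.  185.]
post3 ring [ 687. -290.  191.]
purple [ 344. -118.   96.]
orange1 [440.  30.  96.]
orange2 [ 210. -282.   96.]
[[-0.931 -0.     0.366]
 [-0.366  0.    -0.931]
 [-0.    -1.    -0.   ]]
[[322.23409308 304.06457624]
 [313.90371857 289.12925191]
 [330.96655545 284.35857968]
 [339.84214329 298.93530542]]
[[314.6 289.6]
 [330.6 284. ]
 [339.6 297.2]
 [324.6 302.6]]
```

```bash
cat > plan.py <<'E'
import sys
from h import *
# usage: plan.py x y z theta(of tool z)
def plan(x,y,z,th=None):
    o=r.observe();R=Ro.from_quat(np.roll(o["orientation"],-1)).as_matrix()
    cur=np.arctan2(R[1,2],R[0,2])
    d=R.T@(np.array([x,y,z])-o["ee_pos"])/120
    c=R.copy()
    tgt=cur if th is None else th
    cc,ss=np.cos(tgt),np.sin(tgt)
    Rt=np.array([[ss,0,cc],[-cc,0,ss],[0,-1,0.]])
    w=Ro.from_matrix(R.T@Rt).as_rotvec()/(np.pi/4)
    print("t",round(o["clock"],2),"pos",o["ee_pos"].round(1),"th",round(cur,3),"q",o["qpos"].round(2),"F",o["contact_force"].round(1),"T",o["torque"].round(2),"g",round(o["grip_width"],1))
    print("shift",d.round(3),"rot",w.round(3))
if __name__=="__main__": plan(*map(float,sys.argv[1:]))
E
echo ok
```

```text
ok
```

carry_out([
  [[0.14, -1, 0, -1, 0, -1, 0], [0.14, -1, 0, -1, 0, -1, 0], [0.14, -1, 0, -1, 0, -1, 0], [0.14, -1, 0, -1, 0, -1, 0], [0.14, -1, 0, -1, 0, -1, 0]],
], grip_force=30)

```text
clock: 1.02
ee_pos: [287.7, -402.4, 244.9]
orientation: [-0.388, 0.388, -0.591, 0.591]
contact_force: [0.3, 0.1, 0.1]
grip_width: 50.1
```

```bash
python3 plan.py 445 -73.3 200 1.861
```

```text
t 1.02 pos [ 287.7 -402.4  244.9] th -0.409 q [-1.09  0.21  1.73 -0.    1.2  -0.68] F [0.3 0.1 0.1] T [-0.07 -0.03  0.01] g 50.1
shift [-3.038  0.373  0.11 ] rot [ 0.000e+00 -2.891e+00  1.000e-03]
```

carry_out([
  [[0.14, -1, 0, 0, 0, -1, 0], [0.14, -1, 0, 0, 0, -1, 0], [0.14, -1, 0, 0, 0, -1, 0], [0.14, -1, 0, 0, 0, -1, 0], [0.14, -1, 0, 0, 0, -1, 0]],
])

```text
clock: 1.65
ee_pos: [335.4, -293.2, 244.7]
orientation: [-0.584, 0.584, -0.399, 0.399]
contact_force: [1.0, 0.4, 0.7]
grip_width: 49.6
```

```bash
python3 plan.py 445 -73.3 200 1.861
```

```text
t 1.65 pos [ 335.4 -293.2  244.7] th 0.372 q [-0.87  0.13  1.83  0.    1.18 -1.25] F [1.  0.4 0.7] T [-0.06 -0.09  0.06] g 49.6
shift [-1.375  0.373  1.517] rot [ 0.    -1.896  0.   ]
```

carry_out([
  [[0.14, -0.9, 0, 1, 0, -1, 0], [0.14, -0.9, 0, 1, 0, -1, 0], [0.14, -0.9, 0, 1, 0, -1, 0], [0.14, -0.9, 0, 1, 0, -1, 0], [0.14, -0.9, 0, 1, 0, -1, 0]],
])

```text
clock: 2.28
ee_pos: [407.7, -148.4, 244.6]
orientation: [-0.692, 0.692, -0.145, 0.145]
contact_force: [-0.4, -0.2, -0.8]
grip_width: 49.9
```

```bash
python3 plan.py 445 -73.3 200 1.861
```

```text
t 2.27 pos [ 407.7 -148.4  244.6] th 1.157 q [-0.51  0.12  1.85 -0.    1.18 -1.67] F [-0.4 -0.2 -0.8] T [ 0.   -0.11 -0.03] g 49.9
shift [0.033 0.372 0.698] rot [ 0.    -0.896 -0.   ]
```

carry_out([
  [[0.14, 0.03, 0.37, 0.7, 0, -0.9, 0], [0.14, 0.03, 0.37, 0.7, 0, -0.9, 0], [0.14, 0.03, 0.37, 0.7, 0, -0.9, 0], [0.14, 0.03, 0.37, 0.7, 0, -0.9, 0], [0.14, 0.03, 0.37, 0.7, 0, -0.9, 0]],
])

```text
clock: 2.9
ee_pos: [444.3, -73.4, 200.2]
orientation: [0.7, -0.7, -0.102, 0.102]
contact_force: [0.4, 0.3, -0.3]
grip_width: 50.1
```

```bash
python3 plan.py 445 -73.3 93 1.861; python3 - <<'E'
from h import *
s=r.read_camera("side");t=r.read_camera("top")
crop(s,240,120,160,120,"pics/s1.png",5);crop(t,220,90,200,150,"pics/t1.png",4)
E
```

```text
t 2.9 pos [444.3 -73.4 200.2] th 1.86 q [-0.32  0.2   1.88  0.    1.07 -2.18] F [ 0.4  0.3 -0.3] T [ 0.06 -0.14  0.04] g 50.1
shift [ 0.006  0.893 -0.001] rot [-0.    -0.001 -0.   ]
```

View pics/s1.png

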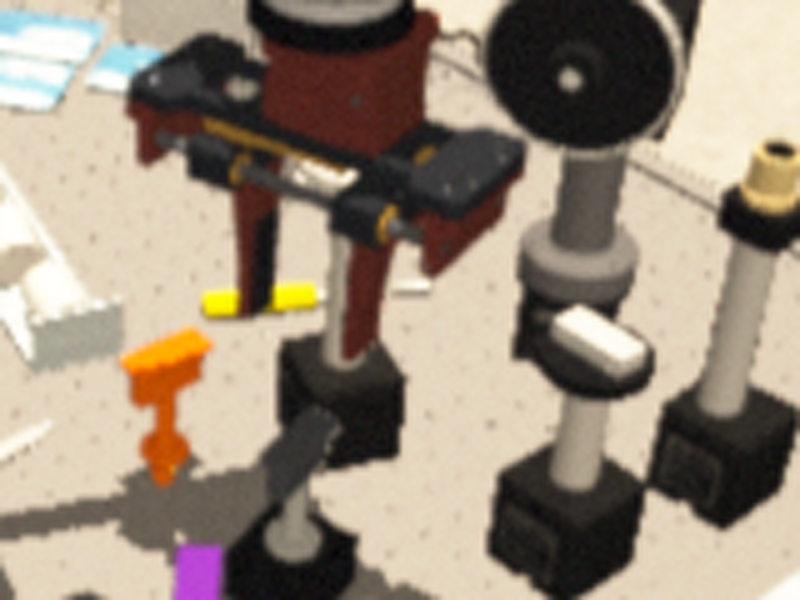

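View pics/t1.png

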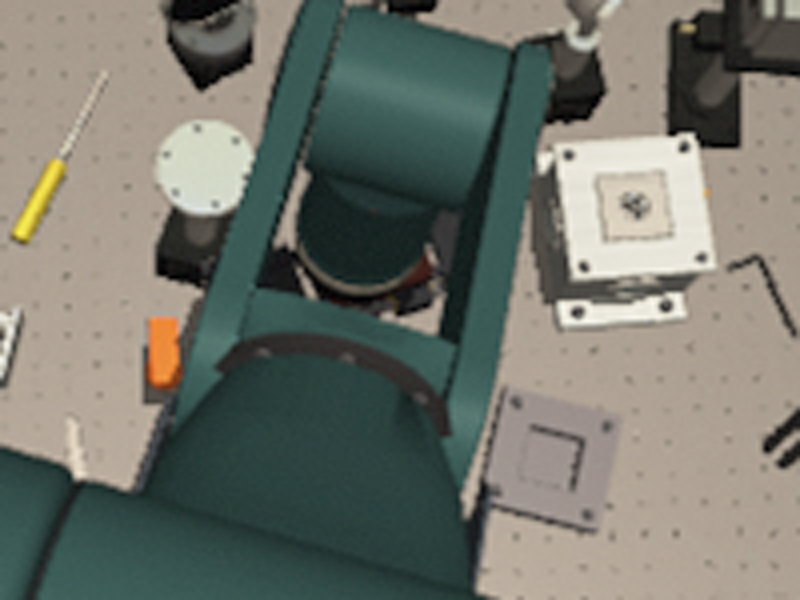

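carry_out([
  [[0.14, 0, 0.48, 0, 0, 0, 0], [0.14, 0.006, 0.8, 0, 0, 0, 0], [0.14, 0.006, 0.96, 0, 0, 0, 0], [0.14, 0.006, 0.96, 0, 0, 0, 0]],
])

```text
clock: 3.5
ee_pos: [443.8, -72.5, 84.0]
orientation: [0.7, -0.699, -0.102, 0.104]
contact_force: [-0.3, -0.3, -0.5]
grip_width: 49.9
```

```bash
python3 plan.py 445 -73.3 85 1.861; python3 - <<'E'
from h import *
s=r.read_camera("side");t=r.read_camera("top")
crop(s,260,140,100,75,"pics/s2.png",8);crop(t,340,115,80,110,"pics/t2.png",6)
E
```

```text
t 3.5 pos [443.8 -72.5  84. ] th 1.863 q [-0.32  0.38  2.    0.    0.77 -2.18] F [-0.3 -0.3 -0.5] T [ 0.03 -0.13  0.02] g 49.9
shift [ 0.007 -0.009 -0.009] rot [-0.002  0.003 -0.003]
```

View pics/s2.png

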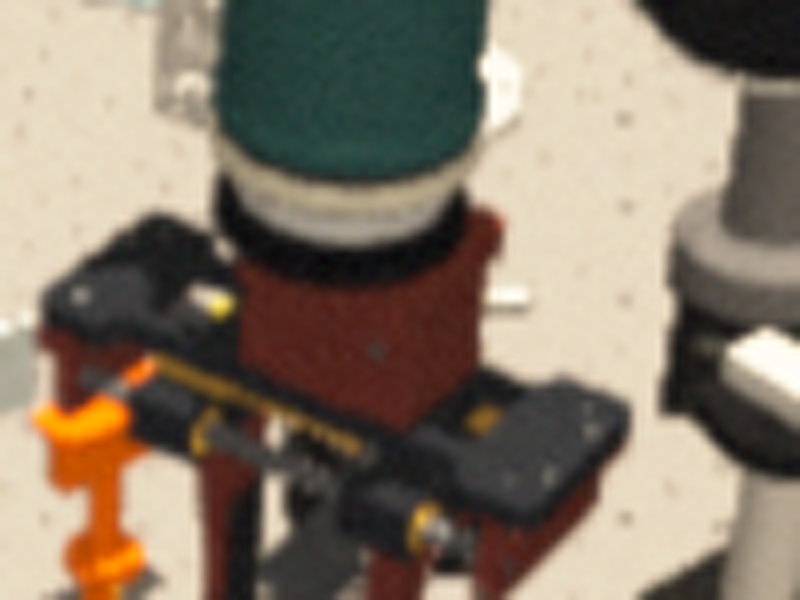

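View pics/t2.png

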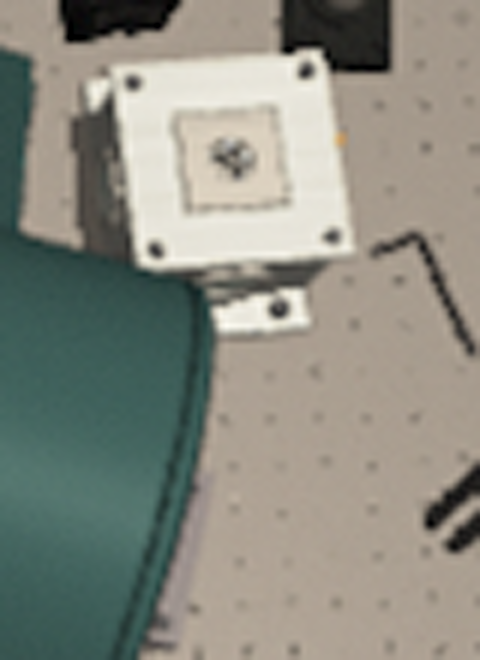

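carry_out([
  [[-1, 0, 0, 0, 0, 0, 0], [-1, 0, 0, 0, 0, 0, 0], [-1, 0, 0, 0, 0, 0, 0], [-1, 0, 0, 0, 0, 0, 0], [-1, 0, 0, 0, 0, 0, 0], [-1, 0, 0, 0, 0, 0, 0]],
], grip_force=40)

```text
clock: 4.35
ee_pos: [445.3, -72.5, 85.5]
orientation: [-0.699, 0.699, 0.105, -0.104]
contact_force: [-1.1, -0.0, 5.6]
grip_width: 21.7
```

```bash
python3 plan.py 445 -73.3 85 1.861;
```

```text
t 4.35 pos [445.3 -72.5  85.5] th 1.867 q [-0.31  0.38  2.    0.    0.77 -2.18] F [-1.1 -0.   5.6] T [ 0.15  0.02 -0.02] g 21.7
shift [-0.004  0.004 -0.005] rot [0.    0.008 0.001]
```

carry_out([
  [[-0.2, 0, 0, 0, 0, 0, 0], [-0.2, 0, 0, 0, 0, 0, 0], [-0.2, 0, 0.075, 0, 0, 0, 0], [-0.2, 0, 0.075, 0, 0, 0, 0], [-1, 0, 0.075, 0, 0, 0, 0], [-1, 0, 0.075, 0, 0, 0, 0], [-1, 0, 0.075, 0, 0, 0, 0], [-1, 0, 0.075, 0, 0, 0, 0]],
], grip_force=40)

```text
clock: 5.35
ee_pos: [444.8, -72.4, 76.0]
orientation: [0.699, -0.699, -0.104, 0.104]
contact_force: [-1.1, -0.0, -1.8]
grip_width: 21.7
```

```bash
python3 plan.py 445 -73.3 85 1.861;
```

```text
t 5.35 pos [444.8 -72.4  76. ] th 1.867 q [-0.31  0.39  2.    0.    0.74 -2.18] F [-1.1 -0.  -1.8] T [ 0.05 -0.12  0.03] g 21.7
shift [-0.001 -0.075 -0.008] rot [-0.     0.008 -0.   ]
```

carry_out([
  [[-0.2, 0, 0, 0, 0, 0, 0], [-0.2, 0, 0, 0, 0, 0, 0], [-0.2, 0, 0.09, 0, 0, 0, 0], [-0.2, 0, 0.09, 0, 0, 0, 0], [-1, 0, 0.09, 0, 0, 0, 0], [-1, 0, 0.09, 0, 0, 0, 0], [-1, 0, 0.09, 0, 0, 0, 0], [-1, 0, 0.09, 0, 0, 0, 0]],
], grip_force=40)

```text
clock: 6.35
ee_pos: [444.9, -72.4, 65.3]
orientation: [0.699, -0.699, -0.104, 0.104]
contact_force: [-0.1, -0.5, -1.8]
grip_width: 18.5
```

```bash
python3 plan.py 445 -73.3 85 1.861;python3 - <<'E'
from h import *
s=r.read_camera("side")
crop(s,260,160,100,75,"pics/s3.png",8)
E
```

```text
t 6.35 pos [444.9 -72.4  65.3] th 1.867 q [-0.31  0.41  2.01  0.    0.71 -2.18] F [-0.1 -0.5 -1.8] T [ 0.06 -0.1  -0.03] g 18.5
shift [-0.001 -0.164 -0.007] rot [-0.     0.008  0.   ]
```

View pics/s3.png

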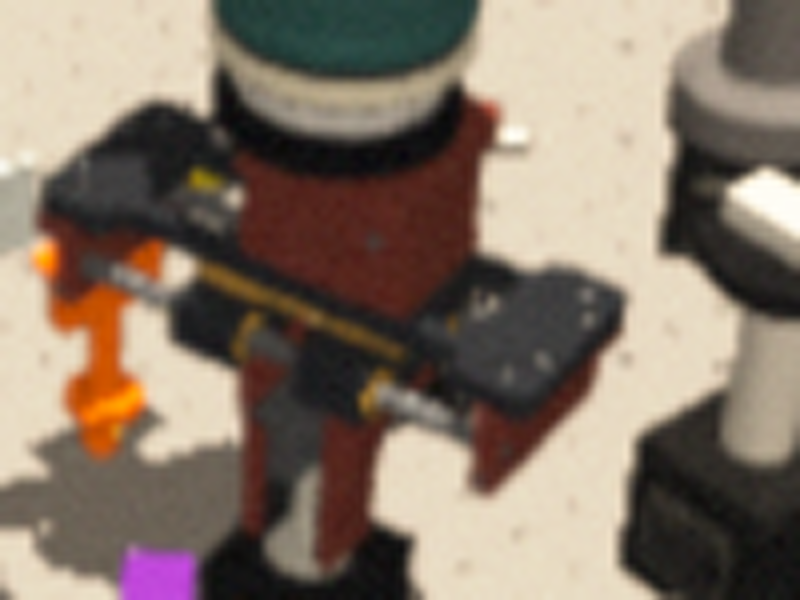

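carry_out([
  [[-1, 0, -0.05, 0, 0, 0, 0], [-1, 0, -0.1, 0, 0, 0, 0], [-1, 0, -0.17, 0, 0, 0, 0], [-1, 0, -0.25, 0, 0, 0, 0], [-1, 0, -0.25, 0, 0, 0, 0]],
], grip_force=40)

```text
clock: 7.02
ee_pos: [445.6, -72.7, 96.3]
orientation: [-0.699, 0.7, 0.105, -0.104]
contact_force: [-0.4, 0.0, -2.0]
grip_width: 18.4
```

```bash
python3 plan.py 445 -73.3 85 1.861;python3 - <<'E'
from h import *
s=r.read_camera("side")
crop(s,260,160,100,75,"pics/s4.png",8)
E
```

```text
t 7.03 pos [445.6 -72.7  96.3] th 1.867 q [-0.31  0.36  1.99  0.    0.79 -2.18] F [-0.4  0.  -2. ] T [ 0.09 -0.11  0.05] g 18.4
shift [-0.007  0.094 -0.003] rot [0.001 0.008 0.002]
```

View pics/s4.png

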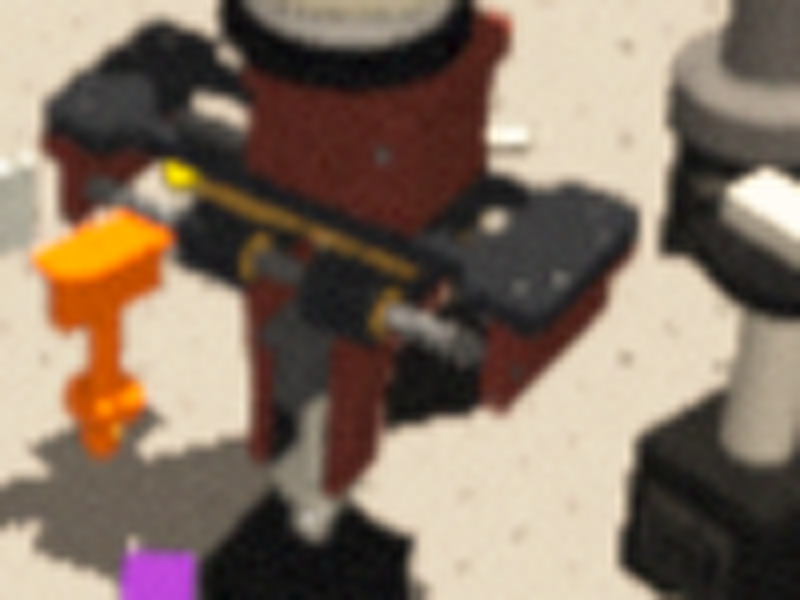

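carry_out([
  [[-1, 0, -0.2, 0, 0, 0, 0], [-1, 0, -0.4, 0, 0, 0, 0], [-1, 0, -0.55, 0, 0, 0, 0], [-1, 0, -0.65, 0, 0, 0, 0], [-1, 0, -0.65, 0, 0, 0, 0]],
])

```text
clock: 7.7
ee_pos: [445.3, -72.6, 173.7]
orientation: [-0.699, 0.7, 0.105, -0.104]
contact_force: [-0.4, 0.1, -1.2]
grip_width: 18.7
```

```bash
python3 plan.py 557.5 -330 174 2.066; python3 - <<'E'
from h import *
s=r.read_camera("side");t=r.read_camera("top")
sq=lambda a,z:[[a,-a,z],[-a,-a,z],[-a,a,z],[a,a,z]]
# order in images: TL=(+x,+y) TR=(+x,-y) BR=(-x,-y) BL=(-x,+y)
o=lambda a,z:[[a,a,z],[a,-a,z],[-a,-a,z],[-a,a,z]]
tl=pc([[108,68],[322,48],[355,248],[140,272]],340,115,6)
tf=pc([[173,117],[275,107],[292,205],[187,213]],340,115,6)
th=pc([[232,157]],340,115,6)
sl=pc([[562,65],[637,310],[415,168]],290,220,5); L=o(56,80)
sf=pc([[567,122],[672,190],[610,240],[512,175]],290,220,5);sh=pc([[593,182]],290,220,5)
for nm,ob in (("top",[(t,o(56,80),tl),(t,o(27,80),tf),(t,[[0,0,80]],th)]),("side",[(s,[L[0],L[2],L[3]],sl),(s,o(27,80),sf),(s,[[0,0,80]],sh)])):
    p,e=fit(ob,[557,-330,.045]);print(nm,p.round(3));print(e.round(1).tolist())
# rest from top, t1 crop 4x at 220,90
rt=pc([[505,388],[622,413],[597,530],[485,492]],220,90,4)
rl=pc([[517,402],[607,427],[588,515],[495,492]],220,90,4)
nest=pc([[533,425],[585,433],[573,492],[520,480]],220,90,4)
p,e=fit([(t,[o(48,18)[i] for i in(0,1,2)],rt[:3]),(t,o(21.8,18),nest)],[368,-267,-.3]);print("rest top",p,e.round(1).tolist())
rs=pc([[232,268],[328,428],[138,490],[47,320]],290,220,5)
p,e=fit([(s,o(48,18),rs),(s,[o(21.8,18)[i] for i in(0,1,3)],pc([[205,322],[250,388],[125,350]],290,220,5))],[368,-267,-.3]);print("rest side",p,e.round(1).tolist())
E
```

```text
t 7.7 pos [445.3 -72.6 173.7] th 1.867 q [-0.31  0.23  1.91  0.    1.   -2.18] F [-0.4  0.1 -1.2] T [ 0.05 -0.12 -0.05] g 18.7
shift [ 2.680e-01 -1.000e-03 -2.325e+00] rot [ 0.001 -0.253  0.001]
top [ 5.58062e+02 -3.29785e+02  6.90000e-02]
[[0.2, -0.0], [-0.3, 0.1], [0.1, 0.6], [0.2, -0.1], [-0.1, -0.4], [-0.1, -0.2], [-0.1, -0.3], [0.2, -0.0], [-0.1, 0.3]]
side [ 5.56174e+02 -3.28605e+02  7.50000e-02]
[[-0.9, -0.6], [-0.9, 1.1], [0.3, 0.3], [1.6, -0.2], [1.2, -1.0], [0.2, 0.6], [-0.9, -0.0], [-0.1, -0.4]]
rest top [ 3.71546616e+02 -2.64838116e+02 -2.68799539e-01] [[-0.2, -0.4], [0.1, 0.4], [0.9, 0.1], [-0.7, 0.0], [-0.2, 1.2], [0.2, -0.4], [-0.1, -0.6]]
rest side [ 3.68158130e+02 -2.67009325e+02 -2.89180653e-01] [[-0.4, 0.1], [1.0, -0.4], [-0.3, -0.6], [-0.1, 0.1], [0.3, 0.3], [0.3, 1.6], [-0.7, -0.4]]
```

carry_out([
  [[-1, 0.12, 0, -0.4, 0, -0.1, 0], [-1, 0.12, 0, -0.8, 0, -0.2, 0], [-1, 0.12, 0, -1, 0, -0.28, 0], [-1, 0.12, 0, -1, 0, -0.28, 0]],
])

```text
clock: 8.3
ee_pos: [493.9, -184.4, 172.2]
orientation: [0.684, -0.684, -0.179, 0.18]
contact_force: [0.8, 0.5, -2.7]
grip_width: 18.7
```

```bash
python3 plan.py 557.5 -329.5 174 2.09
```

```text
t 8.3 pos [ 493.9 -184.4  172.2] th 2.085 q [-0.49  0.34  1.75 -0.    1.05 -2.57] F [ 0.8  0.5 -2.7] T [ 0.1  -0.07  0.  ] g 18.7
shift [-0.132 -0.016 -1.313] rot [-0.001 -0.007 -0.001]
```

carry_out([
  [[-1, -0.06, 0, -0.4, 0, 0, 0], [-1, -0.1, 0, -0.8, 0, 0, 0], [-1, -0.13, 0, -1, 0, 0, 0], [-1, -0.13, 0, -1, 0, 0, 0]],
])

```text
clock: 8.8
ee_pos: [539.3, -295.2, 172.2]
orientation: [0.684, -0.683, -0.18, 0.18]
contact_force: [-0.5, 0.7, -1.9]
grip_width: 18.9
```

carry_out([
  [[-1, 0, -0.016, -0.2, 0, -0.007, 0], [-1, 0, -0.016, -0.31, 0, -0.007, 0], [-1, 0, -0.016, -0.31, 0, -0.007, 0], [-1, 0, -0.016, -0.31, 0, -0.007, 0]],
])

```text
clock: 9.3
ee_pos: [557.1, -326.1, 174.8]
orientation: [0.684, -0.683, -0.182, 0.183]
contact_force: [0.1, 0.1, -2.3]
grip_width: 18.9
```

```bash
python3 plan.py 557.5 -329.5 160 2.09; python3 - <<'E'
from h import *
s=r.read_camera("side");t=r.read_camera("top")
crop(s,350,170,100,75,"pics/s5.png",8);crop(t,320,90,100,75,"pics/t5.png",8)
E
```

```text
t 9.3 pos [ 557.1 -326.1  174.8] th 2.093 q [-0.64  0.49  1.48  0.    1.17 -2.73] F [ 0.1  0.1 -2.3] T [ 0.11 -0.1  -0.01] g 18.9
shift [-0.011  0.123 -0.026] rot [-0.002  0.003 -0.   ]
```

View pics/s5.png

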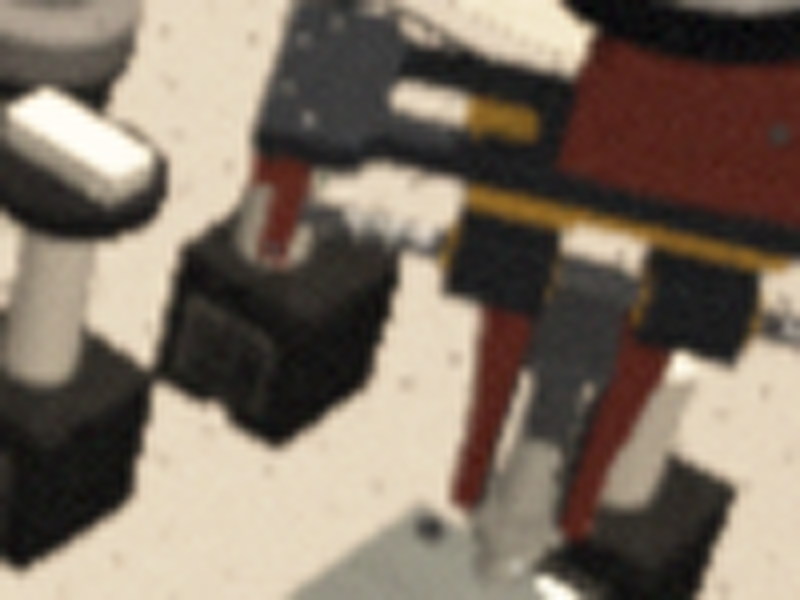

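View pics/t5.png

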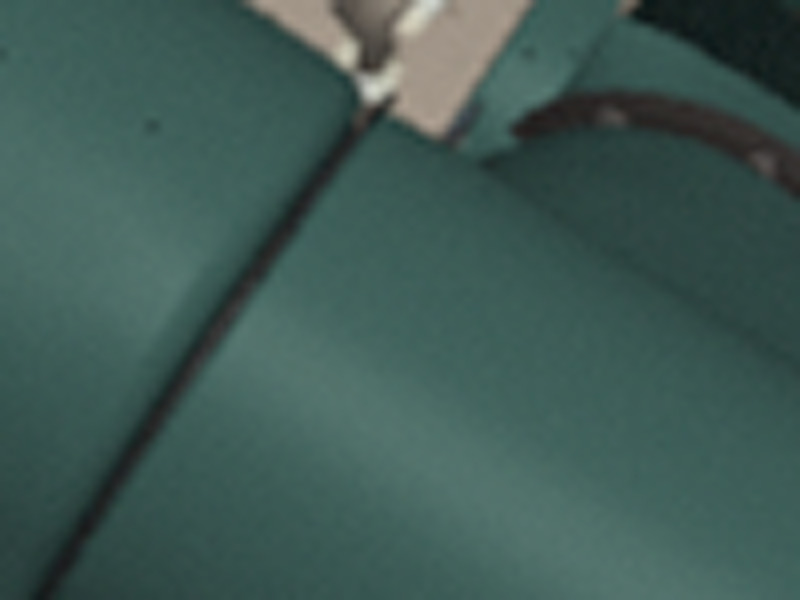

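```bash
python3 - <<'E'
from h import *
s=r.read_camera("side")
crop(s,370,190,80,90,"pics/s6.png",8)
o=r.observe();p=o["ee_pos"]
for dz,n in ((43,"rimtop"),(13,"wing bot"),(-25,"collar top"),(-31,"collar bot"),(-53,"tip")):
    print(n,((proj(s,p+[0,0,dz])[0]-[370,190]+.5)*8).round())
d=np.array([np.sin(2.09),-np.cos(2.09),0]);print("per mm tool x",(proj(s,p+d)-proj(s,p))*8, "tool z",(proj(s,p+[np.cos(2.09),np.sin(2.09),0])-proj(s,p))*8)
print("hole",(proj(s,[557.5,-329.5,80])[0]-[370,190]+.5)*8)
E
```

```text
rimtop [425. 154.]
wing bot [397. 240.]
collar top [363. 345.]
collar bot [358. 361.]
tip [339. 418.]
per mm tool x [[ 0.45296101 -2.26492316]] tool z [[-3.891955   -1.02390357]]
hole [314.22894612 528.67836615]
```

View pics/s6.png

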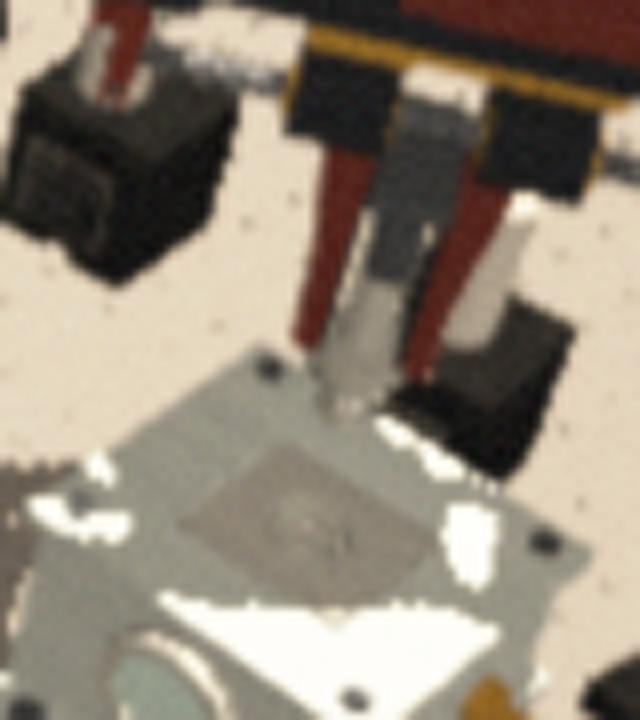

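carry_out([
  [[-1, -0.011, 0.1, -0.026, 0, 0, 0], [-1, -0.011, 0.2, -0.026, 0, 0, 0], [-1, -0.011, 0.32, -0.026, 0, 0, 0], [-1, -0.011, 0.32, -0.026, 0, 0, 0], [-1, -0.011, 0.32, -0.026, 0, 0, 0]],
])

```text
clock: 10.07
ee_pos: [558.2, -330.8, 136.6]
orientation: [0.683, -0.683, -0.182, 0.182]
contact_force: [1.0, -0.2, -1.8]
grip_width: 18.3
```

```bash
python3 plan.py 557.5 -329.5 116 2.09; python3 - <<'E'
from h import *
s=r.read_camera("side")
crop(s,370,210,80,75,"pics/s7.png",10)
o=r.observe();p=o["ee_pos"]
for dz,n in ((-25,"collar top"),(-31,"collar bot"),(-53,"tip")):
    print(n,((proj(s,p+[0,0,dz])[0]-[370,210]+.5)*10).round())
E
```

```text
t 10.07 pos [ 558.2 -330.8  136.6] th 2.092 q [-0.64  0.53  1.51  0.    1.1  -2.73] F [ 1.  -0.2 -1.8] T [ 0.1  -0.17 -0.02] g 18.3
shift [0.001 0.171 0.012] rot [-0.     0.003 -0.   ]
collar top [433. 364.]
collar bot [427. 383.]
tip [405. 451.]
```

View pics/s7.png

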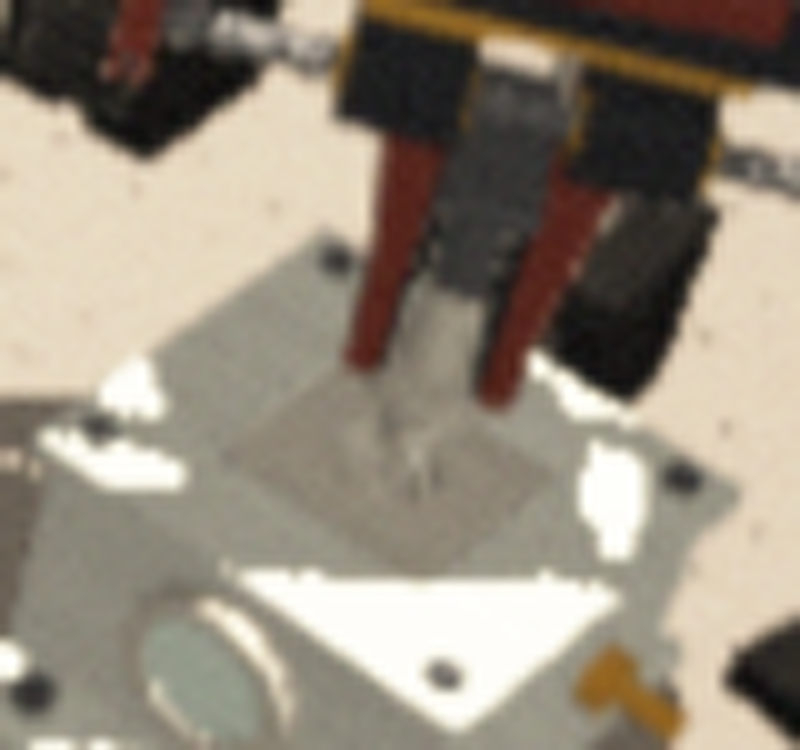

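carry_out([
  [[-1, 0, 0.03, 0.012, 0, 0, 0], [-1, 0, 0.06, 0.012, 0, 0, 0], [-1, 0, 0.09, 0.012, 0, 0, 0], [-1, 0, 0.09, 0.012, 0, 0, 0]],
])

```text
clock: 10.62
ee_pos: [557.2, -329.4, 126.0]
orientation: [0.683, -0.683, -0.182, 0.182]
contact_force: [-1.5, -0.5, -2.2]
grip_width: 18.6
```

```bash
python3 plan.py 557.5 -329.5 116 2.09
```

```text
t 10.62 pos [ 557.2 -329.4  126. ] th 2.093 q [-0.64  0.54  1.52 -0.    1.08 -2.73] F [-1.5 -0.5 -2.2] T [ 0.19  0.12 -0.03] g 18.6
shift [ 0.002  0.084 -0.002] rot [-0.     0.003 -0.   ]
```

carry_out([
  [[-1, 0, 0.02, 0, 0, 0, 0], [-1, 0, 0.04, 0, 0, 0, 0], [-1, 0, 0.05, 0, 0, 0, 0], [-1, 0, 0.05, 0, 0, 0, 0]],
])

```text
clock: 11.12
ee_pos: [557.1, -329.5, 119.5]
orientation: [0.683, -0.683, -0.182, 0.183]
contact_force: [-1.5, -0.1, -3.4]
grip_width: 18.9
```

carry_out([
  [[-1, 0, 0.01, 0, 0, 0, 0], [-1, 0, 0.02, 0, 0, 0, 0], [-1, 0, 0.03, 0, 0, 0, 0], [-1, 0, 0.03, 0, 0, 0, 0]],
])

```text
clock: 11.62
ee_pos: [557.3, -329.5, 116.2]
orientation: [0.683, -0.683, -0.182, 0.182]
contact_force: [-1.8, 1.1, -2.0]
grip_width: 18.3
```

```bash
python3 plan.py 557.5 -329.5 116 2.09
```

```text
t 11.62 pos [ 557.3 -329.5  116.2] th 2.092 q [-0.64  0.55  1.53  0.    1.06 -2.73] F [-1.8  1.1 -2. ] T [ 0.08  0.29 -0.05] g 18.3
shift [ 0.001  0.002 -0.   ] rot [-0.     0.003 -0.   ]
```

carry_out([
  [[-1, 0, 0.01, 0, 0, 0, 0], [-1, 0, 0.02, 0, 0, 0, 0], [-1, 0, 0.02, 0, 0, 0, 0]],
])

```text
clock: 12.0
ee_pos: [557.9, -329.8, 115.7]
orientation: [-0.683, 0.684, 0.183, -0.182]
contact_force: [-4.5, 1.9, 10.4]
grip_width: 18.6
```

carry_out([
  [[-1, 0, 0.01, 0, 0, 0, 0], [-1, 0, 0.02, 0, 0, 0, 0], [-1, 0, 0.02, 0, 0, 0, 0]],
])

```text
clock: 12.38
ee_pos: [559.2, -330.9, 115.2]
orientation: [-0.682, 0.685, 0.184, -0.181]
contact_force: [-5.2, 1.2, 19.2]
grip_width: 18.4
```

```bash
python3 plan.py 557.5 -329.5 116 2.09
```

```text
t 12.38 pos [ 559.2 -330.9  115.2] th 2.092 q [-0.64  0.56  1.53  0.    1.05 -2.73] F [-5.2  1.2 19.2] T [ 0.47  0.9  -0.01] g 18.4
shift [-0.006 -0.007  0.017] rot [0.006 0.003 0.003]
```

carry_out([
  [[-1, 0, -0.01, 0, 0, 0.1, 0], [-1, 0, -0.01, 0, 0, 0.25, 0], [-1, 0, -0.007, 0, 0, 0.4, 0], [-1, 0, -0.004, 0, 0, 0.55, 0], [-1, 0, -0.001, 0, 0, 0.7, 0], [-1, 0, 0.002, 0, 0, 0.85, 0], [-1, 0, 0.005, 0, 0, 1, 0], [-1, 0, 0.005, 0, 0, 1, 0]],
])

```text
clock: 13.38
ee_pos: [558.2, -330.0, 113.4]
orientation: [-0.701, 0.701, -0.093, 0.094]
contact_force: [-5.1, 1.7, 13.7]
grip_width: 18.7
```

```bash
python3 plan.py 557.5 -329.5 116 2.09
```

```text
t 13.38 pos [ 558.2 -330.   113.4] th 1.306 q [-0.64  0.56  1.53  0.    1.05 -1.95] F [-5.1  1.7 13.7] T [ 0.43  0.75 -0.06] g 18.7
shift [-0.007 -0.022  0.002] rot [ 0.002 -0.998  0.003]
```

carry_out([
  [[-1, 0, 0.002, 0, 0, 0.15, 0], [-1, 0, 0.004, 0, 0, 0.3, 0], [-1, 0, 0.007, 0, 0, 0.45, 0], [-1, 0, 0.01, 0, 0, 0.6, 0], [-1, 0, 0.012, 0, 0, 0.75, 0], [-1, 0, 0.015, 0, 0, 0.9, 0], [-1, 0, 0.016, 0, 0, 1, 0], [-1, 0, 0.016, 0, 0, 1, 0]],
])

```text
clock: 14.38
ee_pos: [558.3, -329.3, 111.5]
orientation: [0.612, -0.612, 0.354, -0.355]
contact_force: [-4.9, 4.2, 15.6]
grip_width: 18.6
```

```bash
python3 plan.py 557.5 -329.5 116 1.306
```

```text
t 14.38 pos [ 558.3 -329.3  111.5] th 0.521 q [-0.64  0.56  1.53  0.    1.05 -1.16] F [-4.9  4.2 15.6] T [0.71 0.72 0.04] g 18.6
shift [-0.002 -0.038 -0.006] rot [-0.001 -1.     0.002]
```

carry_out([
  [[-1, 0, 0.002, 0, 0, 0.15, 0], [-1, 0, 0.004, 0, 0, 0.3, 0], [-1, 0, 0.007, 0, 0, 0.45, 0], [-1, 0, 0.01, 0, 0, 0.6, 0], [-1, 0, 0.012, 0, 0, 0.75, 0], [-1, 0, 0.015, 0, 0, 0.9, 0], [-1, 0, 0.016, 0, 0, 1, 0], [-1, 0, 0.016, 0, 0, 1, 0]],
])

```text
clock: 15.38
ee_pos: [559.4, -329.2, 111.1]
orientation: [-0.431, 0.429, -0.56, 0.563]
contact_force: [-3.5, 5.7, 24.5]
grip_width: 18.5
```

```bash
python3 plan.py 557.5 -329.5 116 1.306; python3 - <<'E'
from h import *
s=r.read_camera("side")
crop(s,370,210,80,75,"pics/s8.png",10)
E
```

```text
t 15.38 pos [ 559.4 -329.2  111.1] th -0.265 q [-0.64  0.56  1.53  0.    1.04 -0.38] F [-3.5  5.7 24.5] T [1.05 0.84 0.04] g 18.5
shift [ 0.006 -0.041 -0.014] rot [-0.005 -2.     0.004]
```

View pics/s8.png

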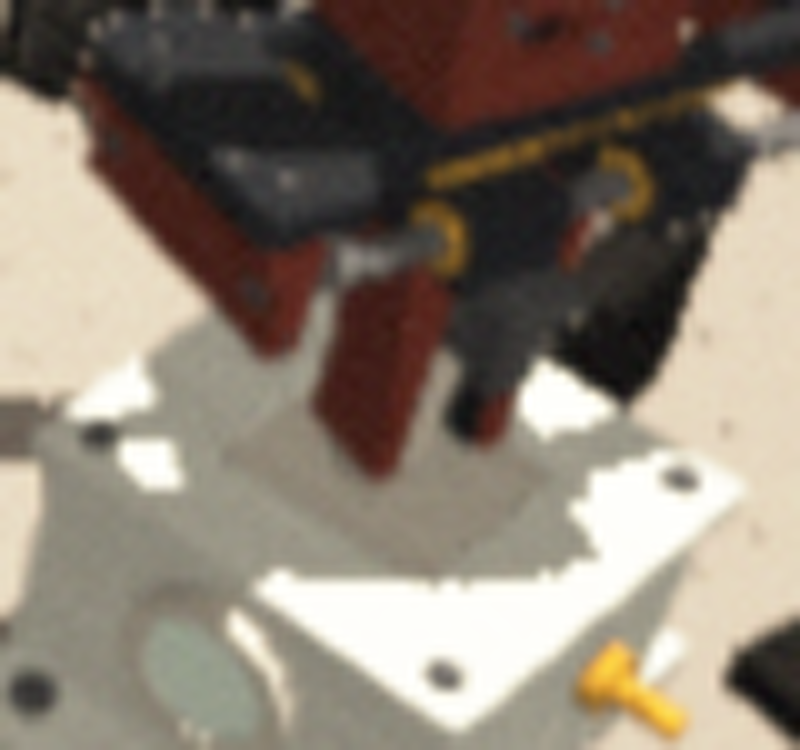

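carry_out([
  [[-1, 0, -0.005, 0, 0, 0.15, 0], [-1, 0, -0.005, 0, 0, 0.3, 0], [-1, 0, -0.005, 0, 0, 0.45, 0], [-1, 0, -0.005, 0, 0, 0.6, 0], [-1, 0, -0.005, 0, 0, 0.6, 0]],
])

```text
clock: 16.05
ee_pos: [559.7, -329.2, 111.0]
orientation: [-0.288, 0.285, -0.646, 0.647]
contact_force: [-1.9, 6.1, 17.4]
grip_width: 18.7
```

```bash
python3 plan.py 557.5 -329.5 116 1.306; python3 - <<'E'
from h import *
s=r.read_camera("side")
crop(s,370,210,80,75,"pics/s9.png",10)
E
```

```text
t 16.05 pos [ 559.7 -329.2  111. ] th -0.736 q [-0.64  0.56  1.53  0.    1.04  0.1 ] F [-1.9  6.1 17.4] T [ 0.91  0.59 -0.05] g 18.7
shift [ 0.014 -0.042 -0.012] rot [-0.007 -2.6    0.003]
```

View pics/s9.png

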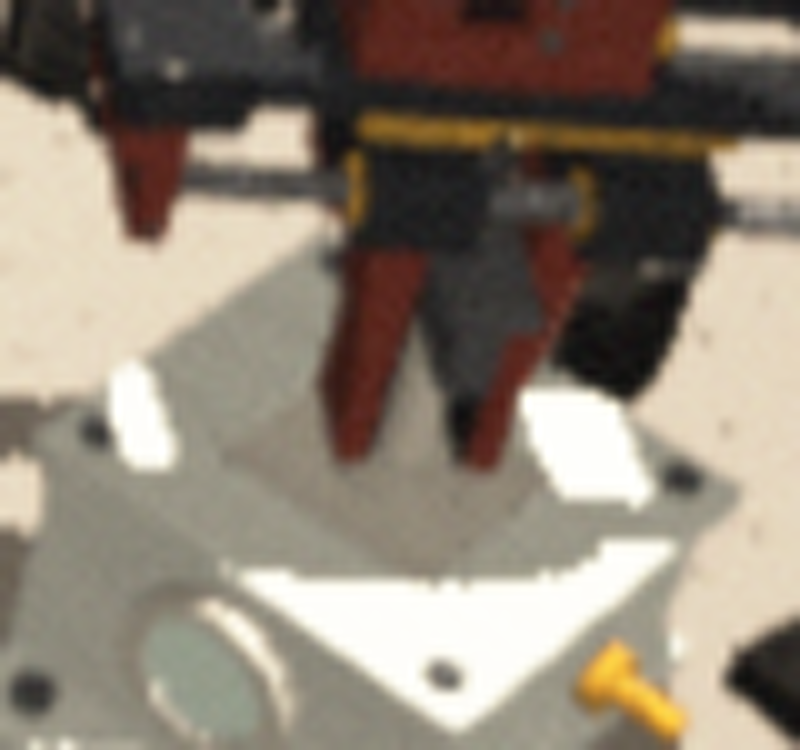

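carry_out([
  [[-1, 0, -0.01, 0, 0, 0.12, 0], [-1, 0, -0.01, 0, 0, 0.24, 0], [-1, 0, -0.01, 0, 0, 0.36, 0], [-1, 0, -0.01, 0, 0, 0.36, 0]],
])

```text
clock: 16.6
ee_pos: [559.4, -329.2, 110.9]
orientation: [-0.194, 0.191, -0.68, 0.681]
contact_force: [0.1, 5.5, 9.3]
grip_width: 18.4
```

```bash
python3 plan.py 557.5 -329.5 116 1.306; python3 - <<'E'
from h import *
s=r.read_camera("side")
crop(s,370,210,80,75,"pics/s10.png",10)
E
```

```text
t 16.6 pos [ 559.4 -329.2  110.9] th -1.019 q [-0.64  0.56  1.53  0.    1.04  0.38] F [0.1 5.5 9.3] T [0.66 0.29 0.03] g 18.4
shift [ 0.015 -0.043 -0.006] rot [-6.00e-03 -2.96e+00  1.00e-03]
```

View pics/s10.png

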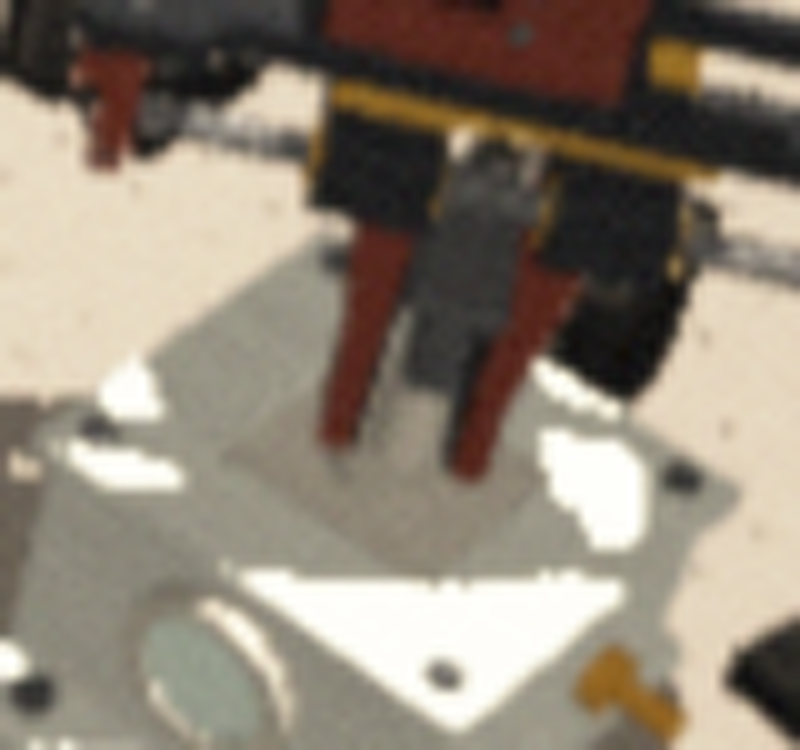

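carry_out([
  [[-1, 0, -0.01, 0, 0, 0.12, 0], [-1, 0, -0.01, 0, 0, 0.24, 0], [-1, 0, -0.01, 0, 0, 0.3, 0], [-1, 0, -0.01, 0, 0, 0.3, 0]],
])

```text
clock: 17.15
ee_pos: [558.9, -329.2, 111.0]
orientation: [-0.113, 0.111, -0.698, 0.698]
contact_force: [2.5, 5.1, 5.1]
grip_width: 18.3
```

```bash
python3 plan.py 557.5 -329.5 116 1.306
```

```text
t 17.15 pos [ 558.9 -329.2  111. ] th -1.252 q [-0.64  0.56  1.53  0.    1.05  0.61] F [2.5 5.1 5.1] T [ 0.66 -0.02  0.49] g 18.3
shift [ 0.012 -0.042 -0.001] rot [-0.004 -3.257  0.   ]
```

carry_out([
  [[-1, 0, -0.03, 0, 0, 0, 0], [-1, 0, -0.06, 0, 0, 0, 0], [-1, 0, -0.09, 0, 0, 0, 0], [-1, 0, -0.12, 0, 0, 0, 0], [-1, 0, -0.12, 0, 0, 0, 0]],
])

```text
clock: 17.77
ee_pos: [557.3, -329.6, 125.3]
orientation: [0.112, -0.112, 0.698, -0.698]
contact_force: [0.3, 2.6, -2.4]
grip_width: 18.9
```

```bash
python3 plan.py 557.5 -329.5 116 1.306
```

```text
t 17.77 pos [ 557.3 -329.6  125.3] th -1.254 q [-0.64  0.54  1.52  0.    1.07  0.61] F [ 0.3  2.6 -2.4] T [ 0.4  -0.09  0.05] g 18.9
shift [-0.002  0.078 -0.   ] rot [-0.    -3.259 -0.   ]
```

```bash
python3 - <<'E'
from h import *
s=r.read_camera("side")
crop(s,370,190,80,75,"pics/s11.png",10)
E
```

```text
(no output)
```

View pics/s11.png

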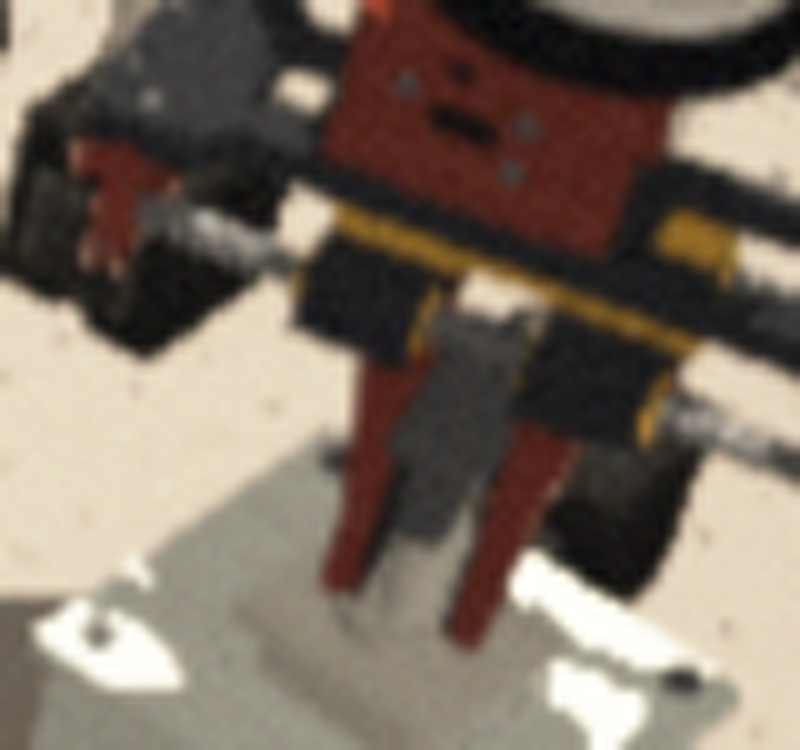

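carry_out([
  [[-1, 0, -0.05, 0, 0, 0, 0], [-1, 0, -0.1, 0, 0, 0, 0], [-1, 0, -0.16, 0, 0, 0, 0], [-1, 0, -0.24, 0, 0, 0, 0], [-1, 0, -0.33, 0, 0, 0, 0], [-1, 0, -0.33, 0, 0, 0, 0]],
], grip_force=50)

```text
clock: 18.58
ee_pos: [558.2, -330.2, 165.6]
orientation: [-0.112, 0.111, -0.698, 0.699]
contact_force: [-0.1, 0.3, -5.0]
grip_width: 18.3
```

```bash
python3 plan.py 557.5 -329.5 116 1.306; python3 - <<'E'
from h import *
s=r.read_camera("side")
crop(s,330,160,120,110,"pics/s12.png",6)
E
```

```text
t 18.57 pos [ 558.2 -330.2  165.6] th -1.253 q [-0.64  0.5   1.49  0.    1.15  0.61] F [-0.1  0.3 -5. ] T [-0.02 -0.03 -0.02] g 18.3
shift [ 0.005  0.414 -0.008] rot [-4.000e-03 -3.259e+00  3.000e-03]
```

View pics/s12.png

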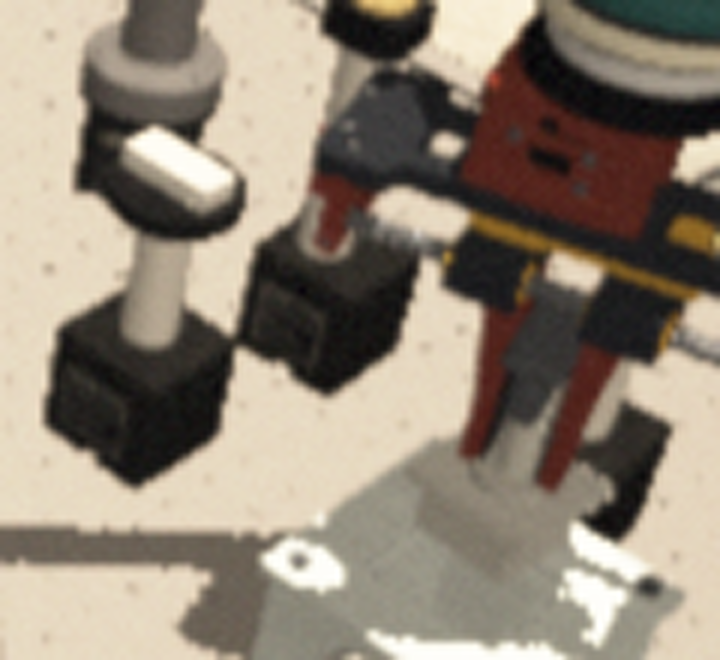

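```bash
python3 - <<'E'
from h import *
s=r.read_camera("side");t=r.read_camera("top")
crop(t,310,170,100,75,"pics/t12.png",8)
crop(s,290,255,80,75,"pics/s13.png",10)
E
```

```text
(no output)
```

View pics/t12.png

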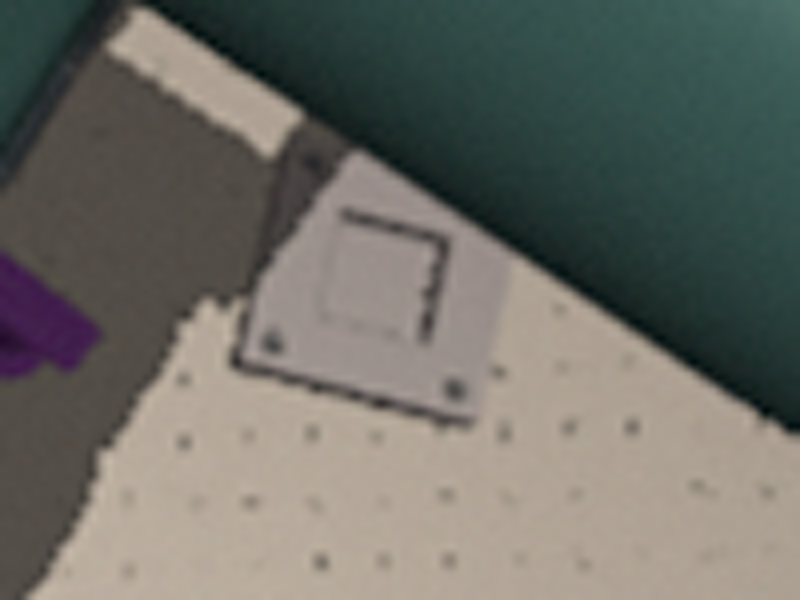

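View pics/s13.png

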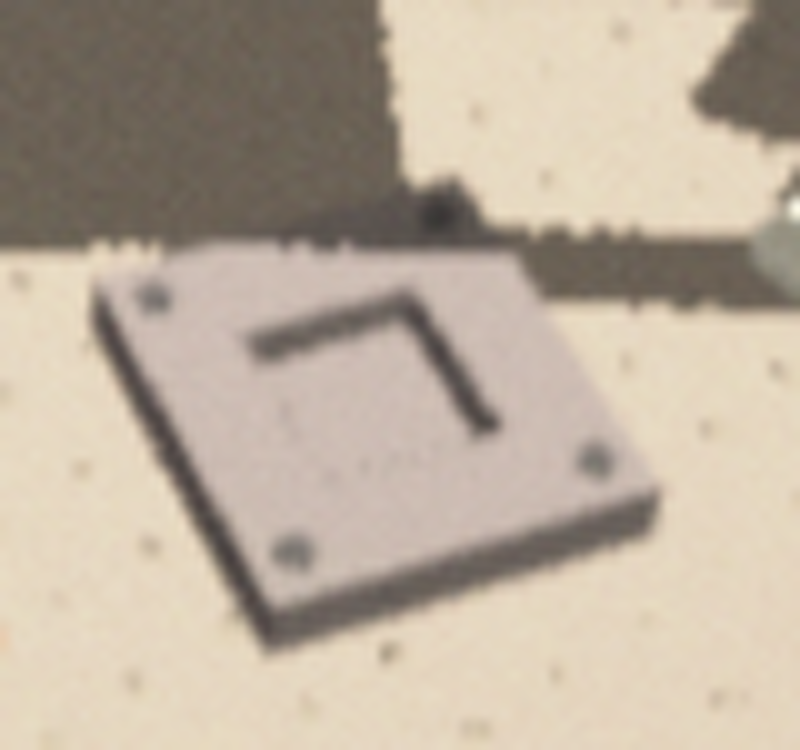

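```bash
python3 - <<'E'
from h import *
s=r.read_camera("side");t=r.read_camera("top")
o=lambda a,z:[[a,a,z],[a,-a,z],[-a,-a,z],[-a,a,z]]
N=o(21.8,18);B=o(48,18)
tn=pc([[338,208],[450,238],[428,343],[318,320]],310,170,8);tb=pc([[473,415],[240,355]],310,170,8)
p,e=fit([(t,N,tn),(t,B[2:],tb)],[369,-266,-.28]);print(p,e.round(1).tolist())
p,e=fit([(s,B[1:],pc([[658,490],[268,608],[95,290]],290,255,10)),(s,[N[0],N[1],N[3]],pc([[405,290],[500,430],[245,340]],290,255,10))],[369,-266,-.28]);print(p,e.round(1).tolist())
E
python3 plan.py 370 -266 165 -1.60
```

```text
[ 3.72174285e+02 -2.64325023e+02 -2.89724861e-01] [[0.4, 0.1], [-0.2, -0.2], [-0.3, -0.3], [-0.1, -0.9], [0.5, 0.8], [-0.2, 0.5]]
[ 3.69282641e+02 -2.64458503e+02 -2.85787053e-01] [[0.4, 0.1], [0.3, 0.6], [-0.6, -0.7], [0.4, -0.2], [-0.1, 0.2], [-0.5, -0.3]]
t 18.82 pos [ 557.1 -329.3  163.6] th -1.253 q [-0.64  0.5   1.49  0.    1.15  0.61] F [-0.4 -0.4 -5.3] T [-0.03  0.01 -0.04] g 18.4
shift [ 1.317 -0.01  -0.988] rot [0.001 0.441 0.001]
```

carry_out([
  [[-1, 0.3, 0, -0.2, 0, 0.1, 0], [-1, 0.6, 0, -0.45, 0, 0.2, 0], [-1, 0.9, 0, -0.68, 0, 0.3, 0], [-1, 1, 0, -0.75, 0, 0.44, 0], [-1, 1, 0, -0.75, 0, 0.44, 0]],
])

```text
clock: 19.45
ee_pos: [414.3, -280.9, 164.1]
orientation: [-0.01, 0.01, 0.707, -0.707]
contact_force: [0.3, -0.6, -4.9]
grip_width: 18.6
```

```bash
python3 plan.py 371 -264.8 120 -1.60
```

```text
t 19.45 pos [ 414.3 -280.9  164.1] th -1.599 q [-0.73  0.31  1.82  0.    1.01  0.86] F [ 0.3 -0.6 -4.9] T [ 0.02 -0.06  0.01] g 18.6
shift [ 0.364  0.368 -0.124] rot [0.001 0.002 0.001]
```

carry_out([
  [[-1, 0.2, 0, -0.06, 0, 0, 0], [-1, 0.36, 0.1, -0.12, 0, 0, 0], [-1, 0.364, 0.25, -0.124, 0, 0, 0], [-1, 0.364, 0.37, -0.124, 0, 0, 0], [-1, 0.364, 0.45, -0.124, 0, 0, 0], [-1, 0.364, 0.45, -0.124, 0, 0, 0]],
])

```text
clock: 20.2
ee_pos: [372.5, -265.6, 109.6]
orientation: [-0.01, 0.009, 0.707, -0.707]
contact_force: [-0.1, 0.3, -5.0]
grip_width: 18.8
```

```bash
python3 plan.py 371 -264.8 90 -1.60; python3 - <<'E'
from h import *
s=r.read_camera("side");t=r.read_camera("top")
crop(s,290,215,80,90,"pics/s14.png",8)
o=r.observe();p=o["ee_pos"];print(p)
q=lambda P:((proj(s,P)-[290,215]+.5)*8).round().tolist()
print("plug flange top corners pred",q(T((p[0],p[1],-.29),[[a,b,p[2]-31] for a,b in((26,26),(26,-26),(-26,-26),(-26,26))])))
print("plug bottom pred",q(T((p[0],p[1],-.29),[[a,b,p[2]-61] for a,b in((19.8,19.8),(19.8,-19.8),(-19.8,-19.8),(-19.8,19.8))])))
E
```

```text
t 20.2 pos [ 372.5 -265.6  109.6] th -1.598 q [-0.77  0.34  1.96  0.    0.84  0.83] F [-0.1  0.3 -5. ] T [ 0.05 -0.02  0.02] g 18.8
shift [ 0.013  0.164 -0.006] rot [0.001 0.003 0.001]
[ 372.72960779 -265.83287945  110.37267123]
plug flange top corners pred [[370.0, 391.0], [462.0, 528.0], [288.0, 578.0], [202.0, 437.0]]
plug bottom pred [[349.0, 484.0], [416.0, 588.0], [287.0, 627.0], [223.0, 519.0]]
```

View pics/s14.png

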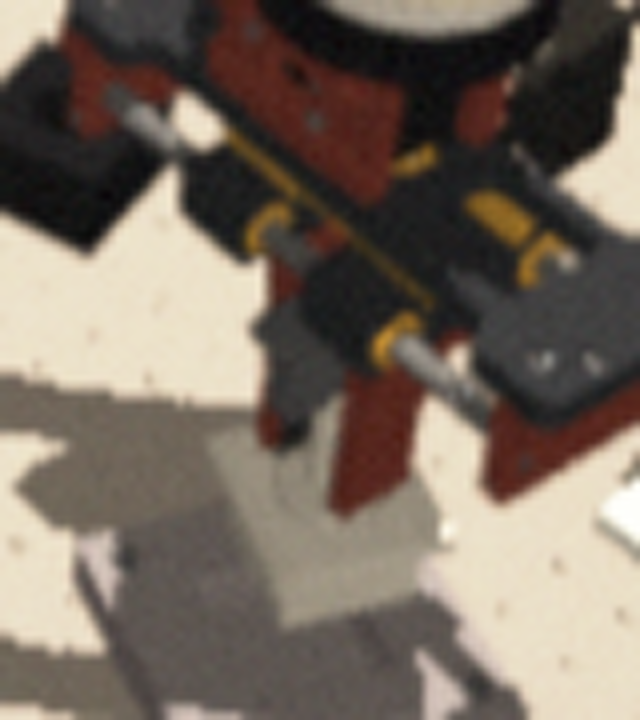

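```bash
python3 - <<'E'
from h import *
s=r.read_camera("side")
c=s["color"][262:302,310:355,::-1]
c=cv2.resize(c,None,fx=16,fy=14.999,interpolation=cv2.INTER_CUBIC)
l=cv2.createCLAHE(4,(2,2)).apply(cv2.cvtColor(c,cv2.COLOR_BGR2GRAY))
cv2.imwrite("pics/s15.png",l)
E
```

```text
(no output)
```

View pics/s15.png

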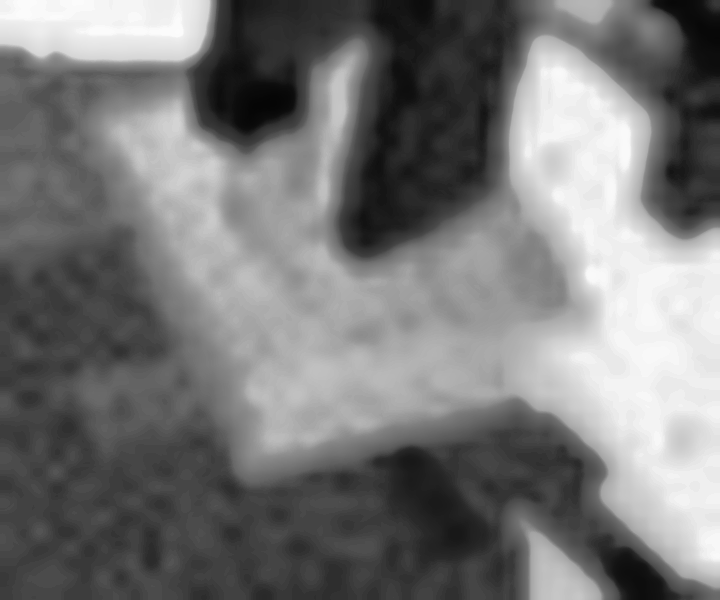

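```bash
cat > ov.py <<'E'
from h import *
def overlay(cam,x0,y0,w,h,sc,polys,f):
    c=r.read_camera(cam);im=cv2.resize(c["color"][y0:y0+h,x0:x0+w,::-1],None,fx=sc,fy=sc,interpolation=cv2.INTER_CUBIC)
    for P,col in polys:
        q=((proj(c,P)-[x0,y0]+.5)*sc).round().astype(int);cv2.polylines(im,[q.reshape(-1,1,2)],True,col,1)
    cv2.imwrite(f,im)
def sq(p,a,z): return T(p,[[a,a,z],[a,-a,z],[-a,-a,z],[-a,a,z]])
def plug(p,zb,col=(0,0,255)): return [(sq(p,19.8,zb),col),(sq(p,26,zb+24),col),(sq(p,26,zb+30),(0,255,0))]
E
python3 - <<'E'
from ov import *
p=r.observe()["ee_pos"]
overlay("side",300,250,70,60,11,plug((p[0],p[1],-.29),p[2]-61),"pics/o1.png")
E
```

```text
(no output)
```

View pics/o1.png

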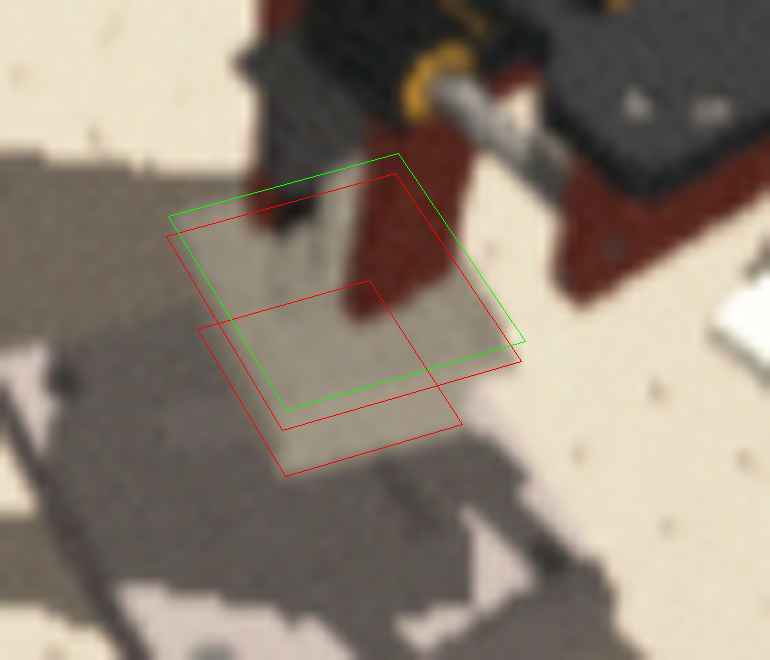

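carry_out([
  [[-1, 0.012, 0.06, -0.006, 0, 0, 0], [-1, 0.012, 0.12, -0.006, 0, 0, 0], [-1, 0.012, 0.17, -0.006, 0, 0, 0], [-1, 0.012, 0.19, -0.006, 0, 0, 0], [-1, 0.012, 0.19, -0.006, 0, 0, 0]],
])

```text
clock: 21.02
ee_pos: [370.6, -264.6, 87.0]
orientation: [-0.01, 0.01, 0.707, -0.707]
contact_force: [0.9, 0.7, -6.0]
grip_width: 18.5
```

```bash
python3 plan.py 371 -264.8 82 -1.60; python3 - <<'E'
from ov import *
p=r.observe()["ee_pos"]
overlay("side",300,250,70,60,11,plug((p[0],p[1],-.29),p[2]-61)+[(sq((371,-264.8,-.288),21.8,18),(255,0,0)),(sq((371,-264.8,-.288),48,18),(255,0,0))],"pics/o2.png")
E
```

```text
t 21.02 pos [ 370.6 -264.6   87. ] th -1.599 q [-0.77  0.38  1.99  0.    0.78  0.83] F [ 0.9  0.7 -6. ] T [ 0.03 -0.05 -0.02] g 18.5
shift [-0.004  0.042  0.002] rot [0.001 0.001 0.001]
```

View pics/o2.png

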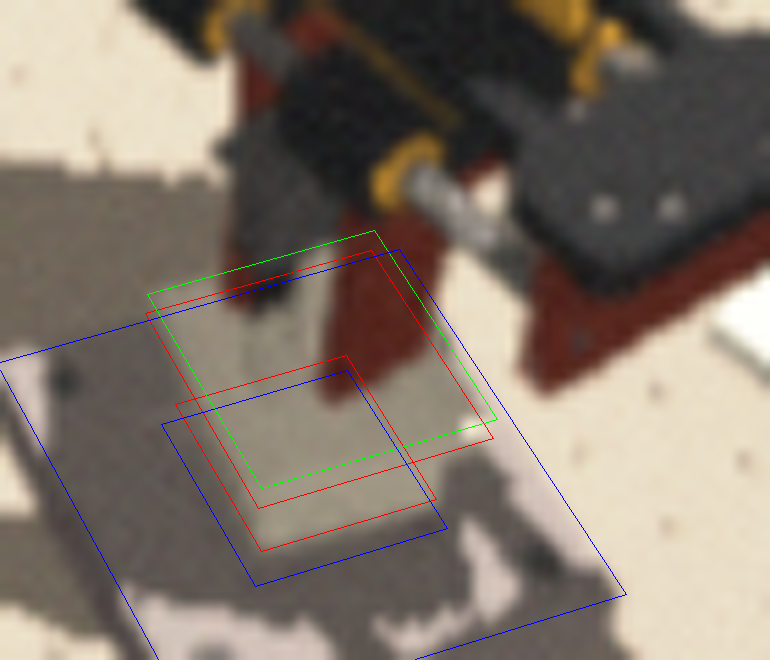

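carry_out([
  [[-1, -0.003, 0.03, 0, 0, 0, 0], [-1, -0.003, 0.05, 0, 0, 0, 0], [-1, -0.003, 0.07, 0, 0, 0, 0], [-1, -0.003, 0.07, 0, 0, 0, 0]],
])

```text
clock: 21.58
ee_pos: [370.9, -264.5, 78.7]
orientation: [-0.01, 0.01, 0.707, -0.707]
contact_force: [-0.9, -0.1, -5.4]
grip_width: 18.4
```

```bash
python3 plan.py 371 -264.8 72 -1.60
```

```text
t 21.57 pos [ 370.9 -264.5   78.7] th -1.599 q [-0.77  0.39  1.99  0.    0.76  0.83] F [-0.9 -0.1 -5.4] T [ 0.03  0.04 -0.03] g 18.4
shift [-0.001  0.056  0.002] rot [0.    0.001 0.   ]
```

carry_out([
  [[-1, 0, 0.02, 0, 0, 0, 0], [-1, 0, 0.035, 0, 0, 0, 0], [-1, 0, 0.05, 0, 0, 0, 0], [-1, 0, 0.05, 0, 0, 0, 0]],
])

```text
clock: 22.08
ee_pos: [371.0, -264.2, 73.7]
orientation: [-0.01, 0.01, 0.707, -0.707]
contact_force: [-0.9, 3.3, -4.7]
grip_width: 18.3
```

```bash
python3 plan.py 371 -264.8 65 -1.60
```

```text
t 22.07 pos [ 371.  -264.2   73.7] th -1.599 q [-0.77  0.4   2.    0.    0.74  0.83] F [-0.9  3.3 -4.7] T [0.54 0.05 0.09] g 18.3
shift [-0.     0.072  0.005] rot [ 0.     0.002 -0.   ]
```

carry_out([
  [[-1, 0, 0.02, -0.008, 0, 0, 0], [-1, 0, 0.04, -0.008, 0, 0, 0], [-1, 0, 0.06, -0.008, 0, 0, 0], [-1, 0, 0.07, -0.008, 0, 0, 0], [-1, 0, 0.07, -0.008, 0, 0, 0]],
])

```text
clock: 22.7
ee_pos: [372.0, -264.3, 65.1]
orientation: [0.01, -0.011, -0.707, 0.707]
contact_force: [0.7, 2.7, 5.1]
grip_width: 18.1
```

```bash
python3 plan.py 371 -264.8 65 -1.60
```

```text
t 22.7 pos [ 372.  -264.3   65.1] th -1.599 q [-0.77  0.42  2.    0.    0.72  0.83] F [0.7 2.7 5.1] T [0.6  0.05 0.09] g 18.1
shift [0.008 0.001 0.004] rot [-0.001  0.001 -0.002]
```

carry_out([
  [[-1, 0, -0.002, 0, 0, -0.15, 0], [-1, 0, -0.005, 0, 0, -0.3, 0], [-1, 0, -0.008, 0, 0, -0.45, 0], [-1, 0, -0.01, 0, 0, -0.6, 0], [-1, 0, -0.012, 0, 0, -0.75, 0], [-1, 0, -0.014, 0, 0, -0.9, 0], [-1, 0, -0.016, 0, 0, -1, 0], [-1, 0, -0.016, 0, 0, -1, 0]],
])

```text
clock: 23.7
ee_pos: [370.9, -263.7, 66.1]
orientation: [0.261, -0.261, 0.657, -0.657]
contact_force: [-0.9, 0.3, -6.6]
grip_width: 18.1
```

```bash
python3 plan.py 371 -264.8 65 -1.60
```

```text
t 23.7 pos [ 370.9 -263.7   66.1] th -0.814 q [-0.77  0.42  2.   -0.    0.72  0.04] F [-0.9  0.3 -6.6] T [0.07 0.07 0.01] g 18.1
shift [0.005 0.01  0.007] rot [0.001 1.    0.   ]
```

carry_out([
  [[-1, 0, 0.005, 0, 0, -0.15, 0], [-1, 0, 0.005, 0, 0, -0.3, 0], [-1, 0, 0.002, 0, 0, -0.45, 0], [-1, 0, 0, 0, 0, -0.6, 0], [-1, 0, -0.003, 0, 0, -0.75, 0], [-1, 0, -0.006, 0, 0, -0.9, 0], [-1, 0, -0.008, 0, 0, -1, 0], [-1, 0, -0.008, 0, 0, -1, 0]],
])

```text
clock: 24.7
ee_pos: [371.2, -264.0, 67.4]
orientation: [-0.492, 0.492, -0.507, 0.508]
contact_force: [-0.8, -0.5, -4.5]
grip_width: 18.7
```

```bash
python3 plan.py 371 -264.8 65 -1.60
```

```text
t 24.7 pos [ 371.2 -264.    67.4] th -0.03 q [-0.77  0.42  2.   -0.    0.72 -0.74] F [-0.8 -0.5 -4.5] T [-0.1  -0.04 -0.04] g 18.7
shift [ 0.007  0.02  -0.002] rot [-0.     1.999  0.   ]
```

carry_out([
  [[-1, 0, 0, 0, 0, -0.15, 0], [-1, 0, -0.003, 0, 0, -0.3, 0], [-1, 0, -0.006, 0, 0, -0.45, 0], [-1, 0, -0.008, 0, 0, -0.6, 0], [-1, 0, -0.01, 0, 0, -0.75, 0], [-1, 0, -0.012, 0, 0, -0.9, 0], [-1, 0, -0.014, 0, 0, -1, 0], [-1, 0, -0.014, 0, 0, -1, 0]],
])

```text
clock: 25.7
ee_pos: [371.3, -264.0, 69.1]
orientation: [-0.649, 0.649, -0.281, 0.281]
contact_force: [0.0, 0.0, -3.9]
grip_width: 18.9
```

```bash
python3 plan.py 371 -264.8 65 -1.60;python3 - <<'E'
from ov import *
p=(370.9,-264.5,-.288)
overlay("side",300,250,70,60,11,plug(p,4),"pics/o3.png")
E
```

```text
t 25.7 pos [ 371.3 -264.    69.1] th 0.754 q [-0.77  0.41  2.    0.    0.73 -1.52] F [ 0.   0.  -3.9] T [-0.03 -0.2   0.03] g 18.9
shift [ 0.003  0.034 -0.007] rot [-1.000e-03  2.998e+00  0.000e+00]
```

View pics/o3.png

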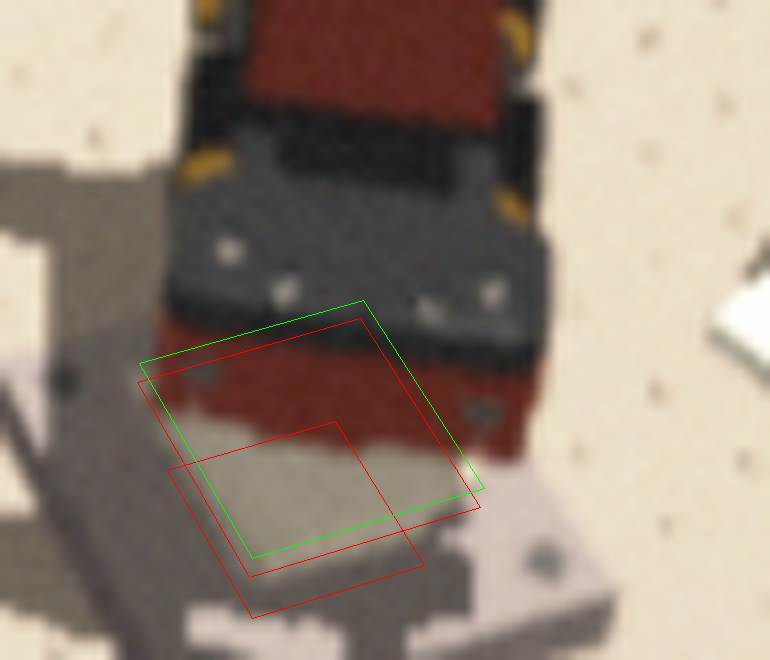

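carry_out([
  [[-1, 0, -0.003, 0, 0, -0.15, 0], [-1, 0, -0.005, 0, 0, -0.3, 0], [-1, 0, -0.008, 0, 0, -0.45, 0], [-1, 0, -0.01, 0, 0, -0.6, 0], [-1, 0, -0.012, 0, 0, -0.75, 0], [-1, 0, -0.014, 0, 0, -0.9, 0], [-1, 0, -0.016, 0, 0, -1, 0], [-1, 0, -0.016, 0, 0, -1, 0]],
])

```text
clock: 26.75
ee_pos: [371.3, -264.0, 71.1]
orientation: [-0.707, 0.707, -0.011, 0.011]
contact_force: [0.6, -0.2, -3.3]
grip_width: 18.7
```

carry_out([
  [[-1, 0, -0.003, 0, 0, -0.15, 0], [-1, 0, -0.005, 0, 0, -0.3, 0], [-1, 0, -0.008, 0, 0, -0.45, 0], [-1, 0, -0.01, 0, 0, -0.6, 0], [-1, 0, -0.01, 0, 0, -0.6, 0]],
])

```text
clock: 27.38
ee_pos: [371.4, -264.0, 72.4]
orientation: [-0.69, 0.69, 0.154, -0.154]
contact_force: [0.7, 0.3, -1.3]
grip_width: 18.5
```

```bash
python3 plan.py 371 -264.8 65 -1.60
```

```text
t 27.38 pos [ 371.4 -264.    72.4] th 2.01 q [-0.77  0.41  2.    0.    0.74 -2.78] F [ 0.7  0.3 -1.3] T [ 0.04 -0.1  -0.  ] g 18.5
shift [-0.006  0.062 -0.005] rot [ 1.000e-03 -3.403e+00 -1.000e-03]
```

Unloaded (Fz −1.3). Lift slowly and check that the plug stays.

carry_out([
  [[-1, 0, -0.02, 0, 0, 0, 0], [-1, 0, -0.04, 0, 0, 0, 0], [-1, 0, -0.07, 0, 0, 0, 0], [-1, 0, -0.1, 0, 0, 0, 0], [-1, 0, -0.1, 0, 0, 0, 0]],
])

```text
clock: 28.0
ee_pos: [370.9, -263.6, 84.5]
orientation: [0.69, -0.69, -0.155, 0.155]
contact_force: [0.4, 0.4, -1.4]
grip_width: 18.4
```

```bash
python3 plan.py 371 -264.8 65 -1.60;python3 - <<'E'
from ov import *
p=(370.9,-264.5,-.288)
overlay("side",300,240,70,60,11,plug(p,4),"pics/o4.png")
E
```

```text
t 28.0 pos [ 370.9 -263.6   84.5] th 2.014 q [-0.77  0.38  1.99  0.    0.77 -2.78] F [ 0.4  0.4 -1.4] T [ 0.12 -0.13 -0.01] g 18.4
shift [-0.004  0.162 -0.01 ] rot [-0.    -3.399  0.   ]
```

View pics/o4.png

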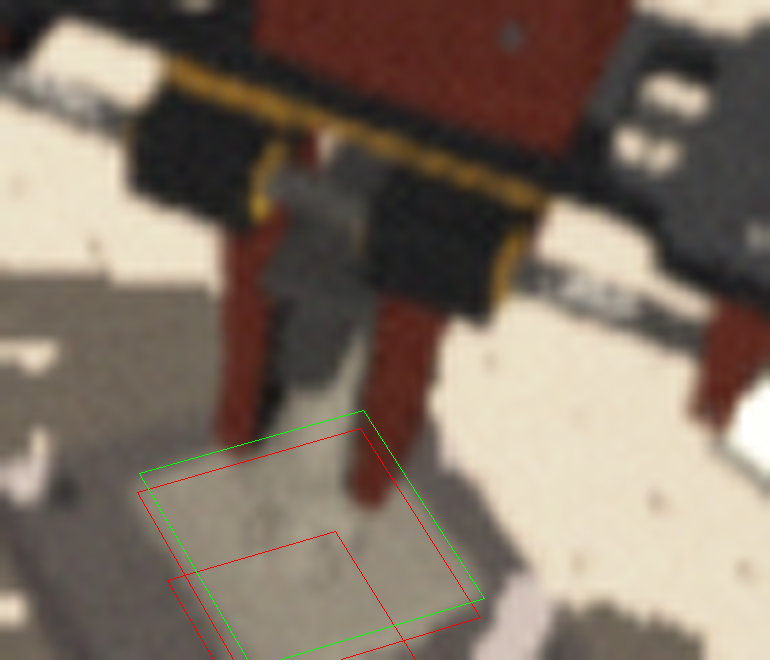

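carry_out([
  [[-1, 0, -0.2, 0, 0, 0, 0], [-1, 0, -0.4, 0, 0, 0, 0], [-1, 0, -0.55, 0, 0, 0, 0], [-1, 0, -0.6, 0, 0, 0, 0], [-1, 0, -0.6, 0, 0, 0, 0]],
])

```text
clock: 28.68
ee_pos: [371.0, -263.6, 156.1]
orientation: [0.69, -0.69, -0.155, 0.155]
contact_force: [0.5, 0.3, -1.9]
grip_width: 18.3
```

```bash
python3 plan.py 445.2 -72.5 156 1.867;python3 - <<'E'
from h import *
s=r.read_camera("side"); crop(s,270,190,100,120,"pics/s16.png",5)
E
```

```text
t 28.68 pos [ 371.  -263.6  156.1] th 2.014 q [-0.77  0.26  1.92  0.    0.96 -2.78] F [ 0.5  0.3 -1.9] T [ 0.05 -0.14 -0.02] g 18.3
shift [1.242e+00 1.000e-03 1.173e+00] rot [-0.     0.187  0.   ]
```

View pics/s16.png

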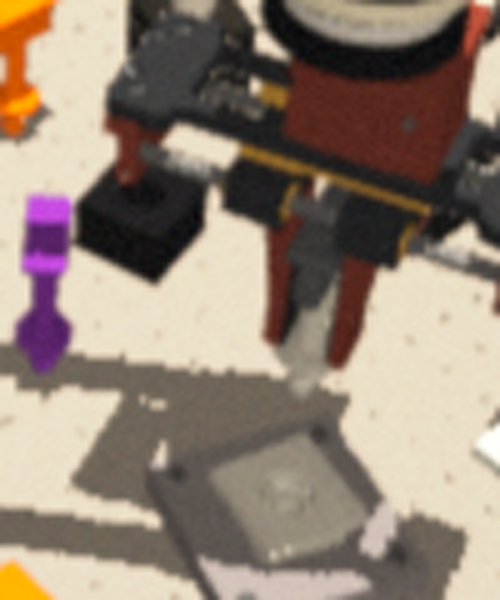

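carry_out([
  [[-1, 0.3, 0, 0.28, 0, 0.05, 0], [-1, 0.6, 0, 0.56, 0, 0.1, 0], [-1, 0.9, 0, 0.85, 0, 0.187, 0], [-1, 1, 0, 0.94, 0, 0.187, 0], [-1, 1, 0, 0.94, 0, 0.187, 0]],
])

```text
clock: 29.35
ee_pos: [430.9, -109.7, 155.6]
orientation: [0.699, -0.699, -0.105, 0.106]
contact_force: [0.7, 0.2, -1.9]
grip_width: 18.3
```

```bash
python3 plan.py 445.2 -72.5 120 1.867
```

```text
t 29.35 pos [ 430.9 -109.7  155.6] th 1.87 q [-0.4   0.25  1.94 -0.    0.95 -2.27] F [ 0.7  0.2 -1.9] T [ 0.01 -0.16 -0.02] g 18.3
shift [0.206 0.297 0.261] rot [-0.001  0.004 -0.001]
```

carry_out([
  [[-1, 0.1, 0, 0.13, 0, 0, 0], [-1, 0.2, 0.1, 0.26, 0, 0, 0], [-1, 0.206, 0.25, 0.261, 0, 0, 0], [-1, 0.206, 0.35, 0.261, 0, 0, 0], [-1, 0.206, 0.42, 0.261, 0, 0, 0], [-1, 0.206, 0.42, 0.261, 0, 0, 0]],
])

```text
clock: 30.1
ee_pos: [445.1, -73.7, 105.3]
orientation: [0.7, -0.699, -0.104, 0.105]
contact_force: [-0.2, 0.7, -1.4]
grip_width: 18.6
```

```bash
python3 plan.py 445.2 -72.5 85 1.867;python3 - <<'E'
from h import *
s=r.read_camera("side"); crop(s,260,180,80,75,"pics/s17.png",10)
E
```

```text
t 30.1 pos [445.1 -73.7 105.3] th 1.866 q [-0.32  0.34  1.98 -0.    0.82 -2.18] F [-0.2  0.7 -1.4] T [ 0.09 -0.18  0.02] g 18.6
shift [0.004 0.169 0.009] rot [-0.001 -0.001 -0.001]
```

View pics/s17.png

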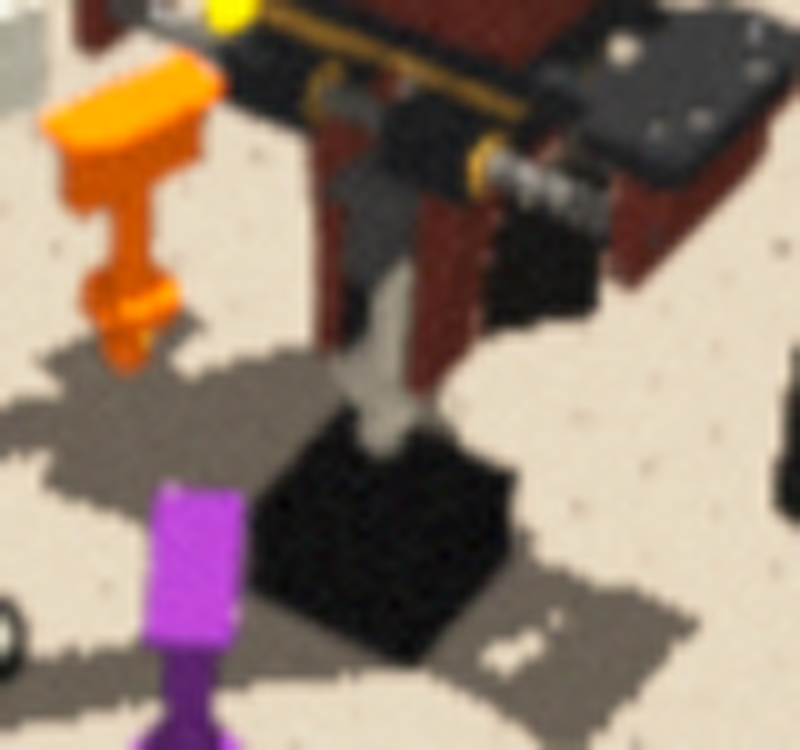

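carry_out([
  [[-1, 0.004, 0.04, 0.009, 0, 0, 0], [-1, 0.004, 0.09, 0.009, 0, 0, 0], [-1, 0.004, 0.14, 0.009, 0, 0, 0], [-1, 0.004, 0.17, 0.009, 0, 0, 0], [-1, 0.004, 0.17, 0.009, 0, 0, 0]],
])

```text
clock: 30.78
ee_pos: [445.5, -71.9, 85.1]
orientation: [0.7, -0.699, -0.104, 0.105]
contact_force: [0.1, -1.7, -1.2]
grip_width: 18.3
```

```bash
python3 plan.py 445.2 -72.5 65 1.867
```

```text
t 30.77 pos [445.5 -71.9  85.1] th 1.867 q [-0.31  0.38  2.    0.    0.77 -2.18] F [ 0.1 -1.7 -1.2] T [ 0.1  -0.13  0.02] g 18.3
shift [-0.004  0.167 -0.004] rot [-0.001  0.    -0.001]
```

carry_out([
  [[-1, -0.003, 0.04, -0.004, 0, 0, 0], [-1, -0.003, 0.08, -0.004, 0, 0, 0], [-1, -0.003, 0.11, -0.004, 0, 0, 0], [-1, -0.003, 0.135, -0.004, 0, 0, 0], [-1, -0.003, 0.155, -0.004, 0, 0, 0], [-1, -0.003, 0.165, -0.004, 0, 0, 0], [-1, -0.003, 0.165, -0.004, 0, 0, 0]],
])

```text
clock: 31.65
ee_pos: [445.6, -72.6, 65.6]
orientation: [0.699, -0.699, -0.104, 0.104]
contact_force: [1.1, 1.0, -2.1]
grip_width: 18.0
```

```bash
python3 plan.py 445.2 -72.5 65 1.867
```

```text
t 31.65 pos [445.6 -72.6  65.6] th 1.867 q [-0.31  0.41  2.01  0.    0.72 -2.18] F [ 1.1  1.  -2.1] T [ 0.11 -0.38 -0.02] g 18.0
shift [-0.003  0.005  0.002] rot [-0.  0.  0.]
```

carry_out([
  [[-1, -0.002, 0.01, 0, 0, 0, 0], [-1, -0.002, 0.014, 0, 0, 0, 0], [-1, -0.002, 0.014, 0, 0, 0, 0]],
])

```text
clock: 32.02
ee_pos: [445.8, -72.7, 65.1]
orientation: [-0.699, 0.7, 0.105, -0.104]
contact_force: [-1.7, 1.7, 14.4]
grip_width: 18.4
```

carry_out([
  [[0, 0, -0.004, 0, 0, 0, 0], [0, 0, -0.004, 0, 0, 0, 0], [0, 0, -0.004, 0, 0, 0, 0], [0, 0, -0.004, 0, 0, 0, 0], [0, 0, -0.1, 0, 0, 0, 0], [0, 0, -0.3, 0, 0, 0, 0], [0, 0, -0.6, 0, 0, 0, 0], [0, 0, -0.9, 0, 0, 0, 0]],
])

```text
clock: 33.02
ee_pos: [445.0, -72.5, 173.6]
orientation: [0.699, -0.699, -0.104, 0.104]
contact_force: [0.1, -0.1, 0.1]
grip_width: 43.9
```

```bash
python3 plan.py 445.2 -72.5 65 1.867;python3 - <<'E'
from h import *
s=r.read_camera("side");t=r.read_camera("top"); crop(s,250,150,120,120,"pics/s18.png",5);crop(t,100,130,160,120,"pics/t18.png",5);crop(s,210,120,100,75,"pics/s19.png",8)
E
```

```text
t 33.02 pos [445.  -72.5 173.6] th 1.867 q [-0.32  0.23  1.91  0.    1.   -2.18] F [ 0.1 -0.1  0.1] T [ 0.05 -0.1   0.05] g 43.9
shift [ 0.001  0.905 -0.   ] rot [-0.  0. -0.]
```

View pics/s18.png

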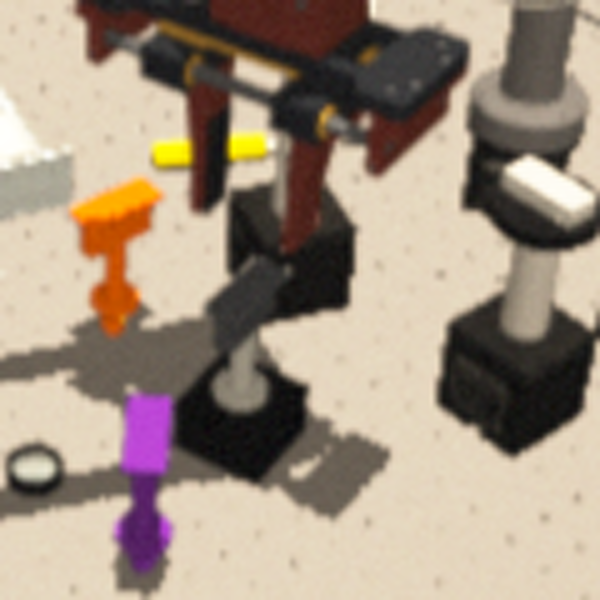

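View pics/t18.png

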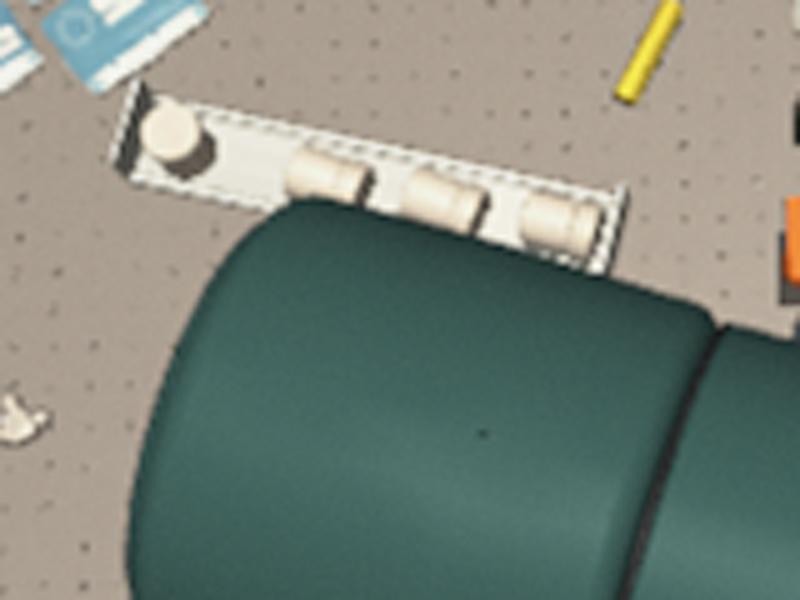

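View pics/s19.png

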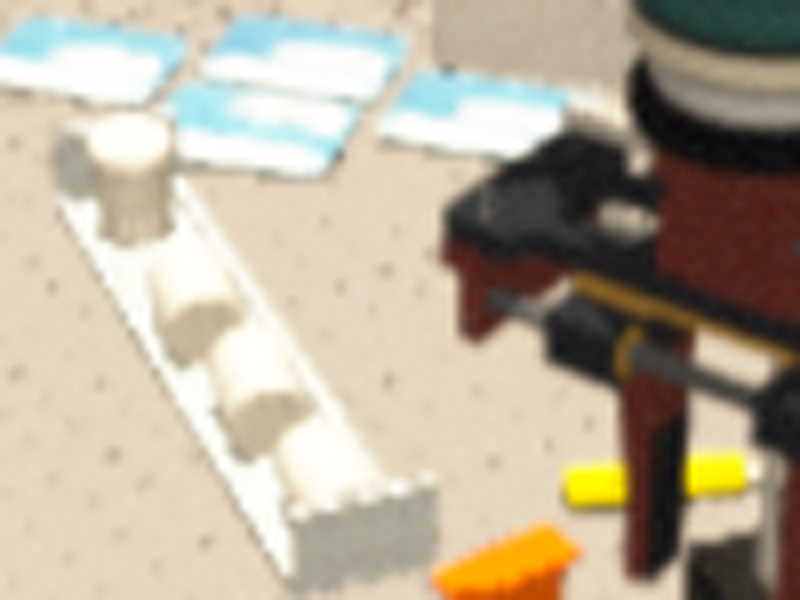

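carry_out([
  [[0.3, 0, -0.3, 0, 0, 0.2, 0], [0.3, 0, -0.3, 0.2, 0, 0.4, 0], [0.3, 0, -0.3, 0.5, 0, 0.6, 0], [0.3, 0, -0.3, 0.8, 0, 0.8, 0], [0.3, 0, -0.3, 1, 0, 1, 0], [0.3, 0, -0.3, 1, 0, 1, 0]],
])

```text
clock: 33.88
ee_pos: [409.1, 43.1, 207.5]
orientation: [-0.686, 0.686, -0.17, 0.17]
contact_force: [0.7, -0.8, 1.1]
grip_width: 57.1
```

```bash
python3 plan.py 478 196 210 -0.256
```

```text
t 33.88 pos [409.1  43.1 207.5] th 1.085 q [-0.06  0.13  1.94  0.    1.07 -1.15] F [ 0.7 -0.8  1.1] T [ 0.01 -0.15  0.02] g 57.1
shift [-0.087 -0.021  1.394] rot [ 2.000e-03  1.708e+00 -1.000e-03]
```

carry_out([
  [[0.3, 0, 0, 0.3, 0, 0.25, 0], [0.3, -0.05, 0, 0.6, 0, 0.5, 0], [0.3, -0.07, 0, 0.9, 0, 0.75, 0], [0.3, -0.07, 0, 1, 0, 1, 0], [0.3, -0.07, 0, 1, 0, 1, 0]],
])

```text
clock: 34.5
ee_pos: [460.0, 151.8, 207.6]
orientation: [-0.569, 0.569, -0.42, 0.42]
contact_force: [-0.9, -0.3, 0.2]
grip_width: 56.8
```

```bash
python3 plan.py 478 196 210 -0.256
```

```text
t 34.5 pos [460.  151.8 207.6] th 0.3 q [ 0.18  0.23  1.8  -0.    1.11 -0.12] F [-0.9 -0.3  0.2] T [-0.02 -0.11  0.04] g 56.8
shift [-0.308 -0.02   0.252] rot [0.    0.707 0.   ]
```

carry_out([
  [[0.3, -0.15, -0.1, 0.12, 0, 0.25, 0], [0.3, -0.3, -0.2, 0.25, 0, 0.5, 0], [0.3, -0.3, -0.3, 0.25, 0, 0.707, 0], [0.3, -0.3, -0.3, 0.25, 0, 0.707, 0]],
])

```text
clock: 35.0
ee_pos: [478.0, 194.2, 244.5]
orientation: [-0.433, 0.432, -0.559, 0.56]
contact_force: [0.7, 1.0, 0.2]
grip_width: 56.8
```

```bash
cat > log.py <<'E'
from rig import r
import json
o=r.observe();open("log.jsonl","a").write(json.dumps([o["qpos"].tolist(),o["ee_pos"].tolist(),o["orientation"].tolist()])+"\n")
E
python3 log.py; python3 plan.py 478 196 240 -0.256
```

```text
t 35.0 pos [478.  194.2 244.5] th -0.254 q [ 0.25  0.24  1.69 -0.    1.21  0.51] F [0.7 1.  0.2] T [-0.01 -0.02 -0.03] g 56.8
shift [-0.014  0.037 -0.004] rot [-0.002  0.002 -0.   ]
```

carry_out([
  [[0.3, 0, 0, 0, 0, 0, -0.25], [0.3, 0, 0, 0, 0, 0, -0.5], [0.3, 0, 0, 0, 0, 0, -0.75], [0.3, 0, 0, 0, 0, 0, -1], [0.3, 0, 0, 0, 0, 0, -1]],
])

```text
clock: 35.62
ee_pos: [476.9, 195.4, 241.1]
orientation: [-0.184, 0.617, -0.351, 0.68]
contact_force: [-0.1, -0.2, 0.4]
grip_width: 56.9
```

```bash
python3 log.py; python3 plan.py 478 196 240 -0.256
```

```text
t 35.62 pos [476.9 195.4 241.1] th -0.254 q [ 0.58  0.6   1.39 -0.5   1.78  0.89] F [-0.1 -0.2  0.4] T [ 0.28 -0.1   0.01] g 56.9
shift [-0.012  0.001  0.007] rot [0.009 0.007 1.006]
```

carry_out([
  [[0.3, 0, 0, 0, 0, 0, -0.2], [0.3, 0, 0, 0, 0, 0, -0.45], [0.3, 0, 0, 0, 0, 0, -0.6], [0.3, 0, 0, 0, 0, 0, -0.6]],
])

```text
clock: 36.12
ee_pos: [477.0, 193.9, 242.0]
orientation: [-0.019, 0.681, -0.2, 0.704]
contact_force: [0.8, 0.2, 0.4]
grip_width: 56.8
```

```bash
python3 log.py; python3 plan.py 478 196 240 -0.256;python3 - <<'E'
from h import *
s=r.read_camera("side");t=r.read_camera("top"); crop(s,150,60,200,150,"pics/s20.png",4);crop(t,90,90,200,150,"pics/t20.png",4)
E
```

```text
t 36.12 pos [477.  193.9 242. ] th -0.259 q [ 0.66  0.84  1.28 -0.72  2.08  0.93] F [0.8 0.2 0.4] T [ 0.42 -0.12  0.03] g 56.8
shift [-0.021 -0.013  0.003] rot [0.01  0.003 1.601]
```

View pics/s20.png

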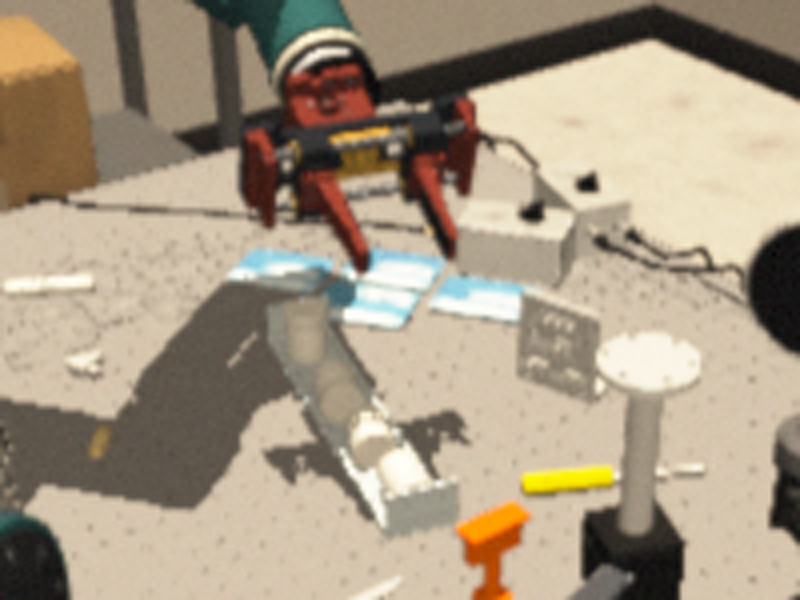

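View pics/t20.png

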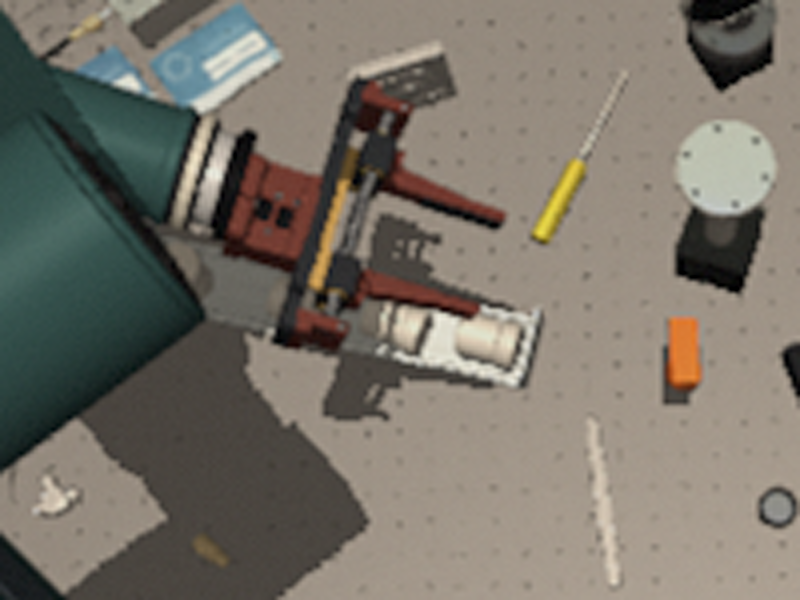

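```bash
cat > lane.py <<'E'
from h import *
LC=np.array([508.5,315.5]);YAW=-0.2558
ex=np.array([np.cos(YAW),np.sin(YAW)]);ey=np.array([-np.sin(YAW),np.cos(YAW)])
def toL(p): d=np.asarray(p)[:2]-LC;return np.array([d@ex,d@ey])
def toW(x,s): return LC+x*ex+s*ey
def goal(x,s,z,al,goff=3.0):
    """TCP pos & R with grasp point at lane (x,s,z), tilt al rad (+: body leans to +y)"""
    # alpha=0: tool x=-ey, y=-z, z=ex
    X=np.r_[-ey,0];Z=np.r_[ex,0]
    R0=np.c_[X,[0,0,-1],Z];R=R0@Ro.from_rotvec([0,0,-al]).as_matrix()
    return np.r_[toW(x,s),z]-goff*R[:,1],R
def plan(x,s,z,al):
    o=r.observe();R=Ro.from_quat(np.roll(o["orientation"],-1)).as_matrix()
    p,Rt=goal(x,s,z,al)
    g=o["ee_pos"]+3*R[:,1]
    y=R[:,1];cal=np.arctan2(-(y[:2]@ey),-y[2])
    print("t",round(o["clock"],2),"grasp lane",toL(g).round(1),"z",g[2].round(1),"tilt",cal.round(3),"q",o["qpos"].round(2),"F",o["contact_force"].round(1),"T",o["torque"].round(2),"g",round(o["grip_width"],1))
    print("shift",(R.T@(p-o["ee_pos"])/120).round(3),"rot",(Ro.from_matrix(R.T@Rt).as_rotvec()/(np.pi/4)).round(3))
if __name__=="__main__":
    import sys; plan(*map(float,sys.argv[1:]))
E
python3 - <<'E'
from lane import *
t=r.read_camera("top")
crop(t,140,140,100,60,"pics/t21.png",8)
# overlay lane
im=cv2.resize(t["color"][120:210,110:240,::-1],None,fx=6,fy=6,interpolation=cv2.INTER_CUBIC)
def pl(P,z,col):
    q=((proj(t,np.array([[*toW(a,b),z] for a,b in P]))-[110,120]+.5)*6).round().astype(int);cv2.polylines(im,[q.reshape(-1,1,2)],True,col,1)
pl([(30,160),(30,-160),(-30,-160),(-30,160)],7,(0,0,255))
pl([(30,-156),(30,-160),(-30,-160),(-30,-156)],42,(0,255,0));pl([(30,156),(30,160),(-30,160),(-30,156)],42,(0,255,0))
for s,x in((-123,.7),(-46,-1),(30,-5)): pl([(x+19,s-24),(x+19,s+24),(x-19,s+24),(x-19,s-24)],22,(255,0,0))
cv2.imwrite("pics/o5.png",im)
E
python3 lane.py 0 -123 70 -0.61
```

```text
t 36.27 grasp lane [   0.9 -127.8] z 244.1 tilt 1.252 q [ 0.66  0.84  1.27 -0.72  2.08  0.93] F [-0.8 -0.6  0.1] T [ 0.44 -0.22 -0.02] g 57.0
shift [-1.366  0.448 -0.007] rot [ 0.003 -0.006  2.371]
```

View pics/o5.png

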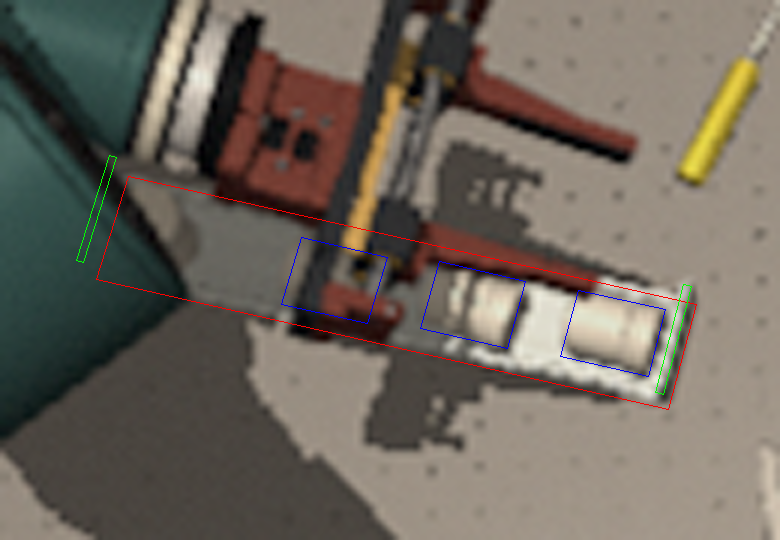

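carry_out([
  [[0.3, 0, 0, 0, 0, 0, 0.25], [0.3, 0, 0, 0, 0, 0, 0.5], [0.3, 0, 0, 0, 0, 0, 0.75], [0.3, 0, 0, 0, 0, 0, 1], [0.3, 0, 0, 0, 0, 0, 1]],
])

```text
clock: 36.9
ee_pos: [477.9, 193.8, 248.1]
orientation: [-0.291, 0.546, -0.446, 0.647]
contact_force: [-0.5, -0.3, 0.5]
grip_width: 57.0
```

carry_out([
  [[0.3, 0, 0, 0, 0, 0, 0.25], [0.3, 0, 0, 0, 0, 0, 0.5], [0.3, 0, 0, 0, 0, 0, 0.75], [0.3, 0, 0, 0, 0, 0, 1], [0.3, 0, 0, 0, 0, 0, 1]],
])

```text
clock: 37.52
ee_pos: [476.5, 193.4, 243.7]
orientation: [0.513, -0.337, 0.622, -0.486]
contact_force: [-1.0, 0.1, -0.8]
grip_width: 57.2
```

carry_out([
  [[0.3, 0, 0, 0, 0, 0, 0.2], [0.3, 0, 0, 0, 0, 0, 0.37], [0.3, 0, 0, 0, 0, 0, 0.37]],
])

```text
clock: 37.9
ee_pos: [476.5, 193.8, 242.7]
orientation: [0.576, -0.245, 0.665, -0.407]
contact_force: [-0.0, 0.5, 0.4]
grip_width: 57.3
```

```bash
python3 lane.py 0 -123 75 -0.61; python3 - <<'E'
from h import *
s=r.read_camera("side");t=r.read_camera("top"); crop(s,200,90,130,120,"pics/s22.png",5);crop(t,110,130,130,80,"pics/t22.png",6)
E
```

```text
t 37.9 grasp lane [  -0.2 -124.1] z 240.2 tilt -0.604 q [-0.17  0.19  1.95  0.7   1.07 -0.28] F [-0.   0.5  0.4] T [-0.32 -0.04  0.01] g 57.3
shift [0.774 1.139 0.007] rot [ 0.    -0.01   0.008]
```

View pics/s22.png

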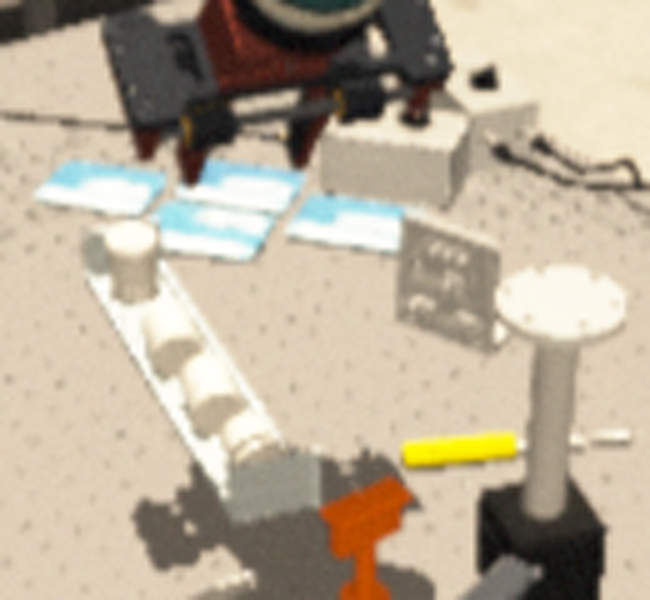

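View pics/t22.png

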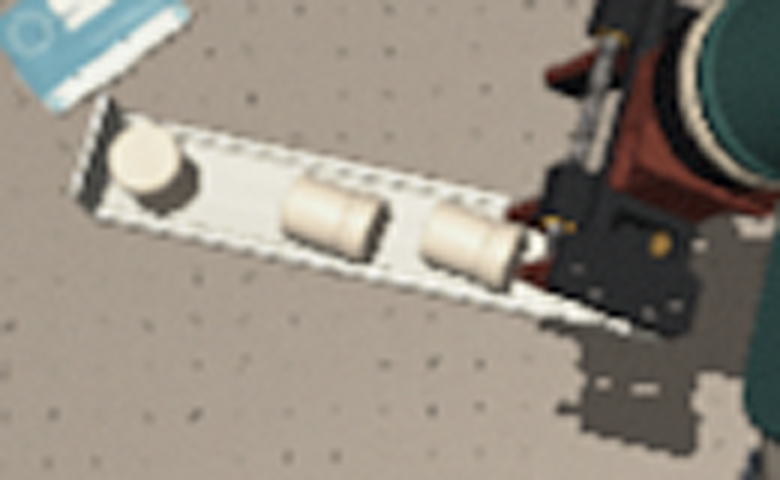

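carry_out([
  [[0.3, 0.2, 0.3, 0, 0, 0, 0], [0.3, 0.4, 0.6, 0, 0, 0, 0], [0.3, 0.6, 0.88, 0, 0, -0.01, 0], [0.3, 0.65, 0.96, 0, 0, -0.01, 0], [0.3, 0.65, 0.96, 0, 0, -0.01, 0]],
], grip_force=20)

```text
clock: 38.62
ee_pos: [477.9, 197.4, 105.0]
orientation: [0.581, -0.247, 0.661, -0.405]
contact_force: [0.2, 0.1, 0.7]
grip_width: 57.1
```

```bash
python3 lane.py 0 -123 31 -0.61; python3 - <<'E'
from h import *
s=r.read_camera("side"); crop(s,210,110,100,90,"pics/s23.png",7)
E
```

```text
t 38.62 grasp lane [   0.3 -120.3] z 102.6 tilt -0.605 q [-0.16  0.44  2.08  0.92  0.79 -0.63] F [0.2 0.1 0.7] T [-0.27  0.02 -0.02] g 57.1
shift [ 0.358  0.478 -0.005] rot [-0.     0.008  0.007]
```

View pics/s23.png

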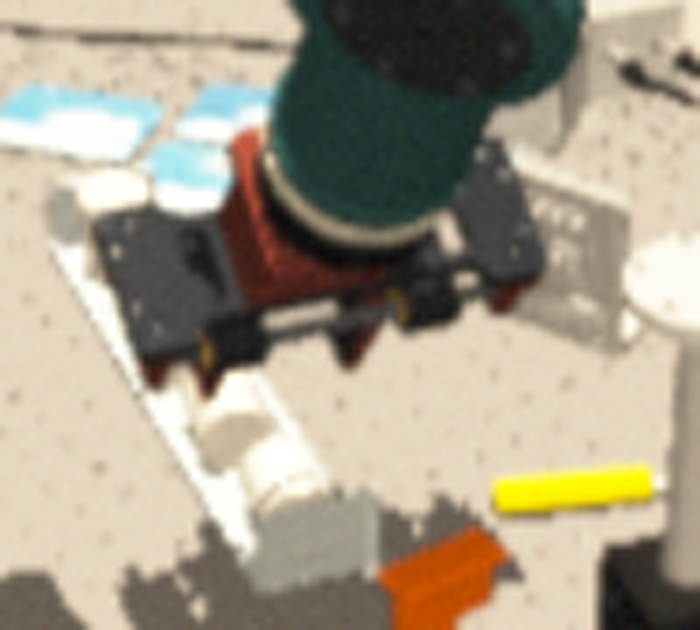

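carry_out([
  [[0.3, 0.1, 0.12, 0, 0, 0.008, 0], [0.3, 0.2, 0.25, 0, 0, 0.008, 0], [0.3, 0.28, 0.37, -0.005, 0, 0.008, 0], [0.3, 0.34, 0.45, -0.005, 0, 0.008, 0], [0.3, 0.358, 0.478, -0.005, 0, 0.008, 0], [0.3, 0.358, 0.478, -0.005, 0, 0.008, 0]],
])

```text
clock: 39.42
ee_pos: [477.7, 194.0, 34.2]
orientation: [0.58, -0.245, 0.662, -0.406]
contact_force: [0.6, -0.1, 0.9]
grip_width: 57.3
```

```bash
python3 lane.py 0 -123 31 -0.61; python3 - <<'E'
from h import *
s=r.read_camera("side");t=r.read_camera("top"); crop(s,210,110,100,90,"pics/s24.png",7);crop(t,160,130,100,80,"pics/t24.png",7)
E
```

```text
t 39.42 grasp lane [   0.9 -123.6] z 31.7 tilt -0.605 q [-0.17  0.6   2.12  1.1   0.69 -0.88] F [ 0.6 -0.1  0.9] T [-0.29 -0.05  0.01] g 57.3
shift [-0.001  0.008 -0.008] rot [-0.004 -0.     0.006]
```

View pics/s24.png

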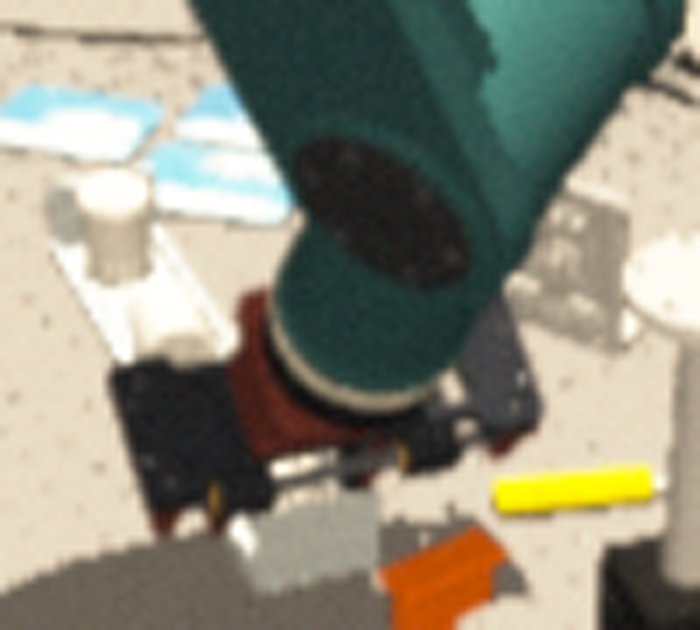

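View pics/t24.png

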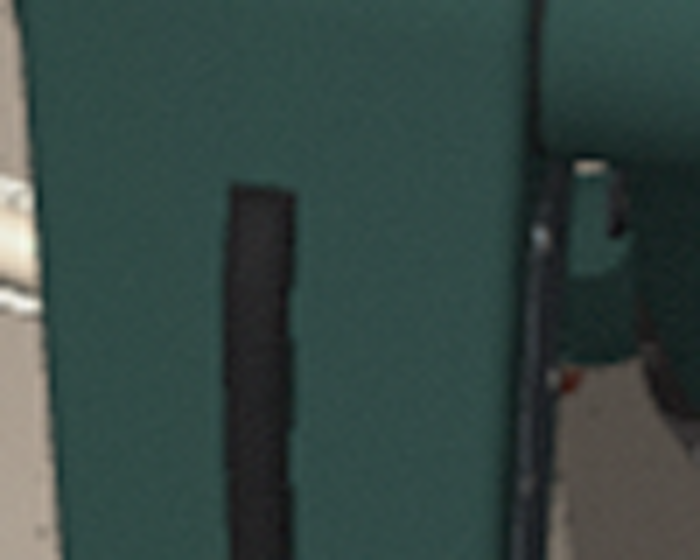

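No contact; close on the pot.

carry_out([
  [[-1, 0, 0, -0.004, 0, 0, 0], [-1, 0, 0, -0.004, 0, 0, 0], [-1, 0, 0, -0.004, 0, 0, 0], [-1, 0, 0, -0.004, 0, 0, 0], [-1, 0, 0, -0.004, 0, 0, 0]],
], grip_force=20)

```text
clock: 40.15
ee_pos: [476.5, 194.1, 33.4]
orientation: [0.579, -0.245, 0.663, -0.406]
contact_force: [-0.1, -1.5, 4.5]
grip_width: 37.8
```

```bash
python3 lane.py 0 -123 75 -0.61
```

```text
t 40.15 grasp lane [  -0.3 -123.9] z 30.9 tilt -0.605 q [-0.17  0.6   2.12  1.1   0.69 -0.88] F [-0.1 -1.5  4.5] T [-0.09 -0.05  0.04] g 37.8
shift [-0.215 -0.298  0.003] rot [-0.002 -0.001  0.006]
```

carry_out([
  [[-1, -0.05, -0.07, 0, 0, 0, 0], [-1, -0.12, -0.16, 0, 0, 0, 0], [-1, -0.19, -0.26, 0, 0, 0, 0], [-1, -0.215, -0.298, 0, 0, 0, 0], [-1, -0.215, -0.298, 0, 0, 0, 0]],
])

```text
clock: 40.78
ee_pos: [476.6, 194.8, 77.4]
orientation: [0.579, -0.245, 0.663, -0.406]
contact_force: [0.6, -0.7, -0.2]
grip_width: 37.3
```

carry_out([
  [[-1, 0, 0, 0, 0, 0, -0.2], [-1, 0, 0, 0, 0, 0, -0.4], [-1, 0, 0, 0, 0, 0, -0.6], [-1, 0, 0, 0, 0, 0, -0.8], [-1, 0, 0, 0, 0, 0, -1], [-1, 0, 0, 0, 0, 0, -1]],
])

```text
clock: 41.52
ee_pos: [477.4, 196.5, 77.1]
orientation: [-0.38, 0.481, -0.517, 0.598]
contact_force: [-0.2, 0.2, -0.6]
grip_width: 37.9
```

```bash
python3 lane.py 0 -123 75 0.785; python3 - <<'E'
from h import *
s=r.read_camera("side"); crop(s,210,110,100,90,"pics/s25.png",7)
E
```

```text
t 41.52 grasp lane [   0.  -123.5] z 74.2 tilt 0.184 q [ 0.36  0.51  1.77 -0.18  0.97  0.73] F [-0.2  0.2 -0.6] T [ 0.05 -0.09  0.01] g 37.9
shift [-0.017 -0.003 -0.   ] rot [-0.003 -0.001 -0.766]
```

View pics/s25.png

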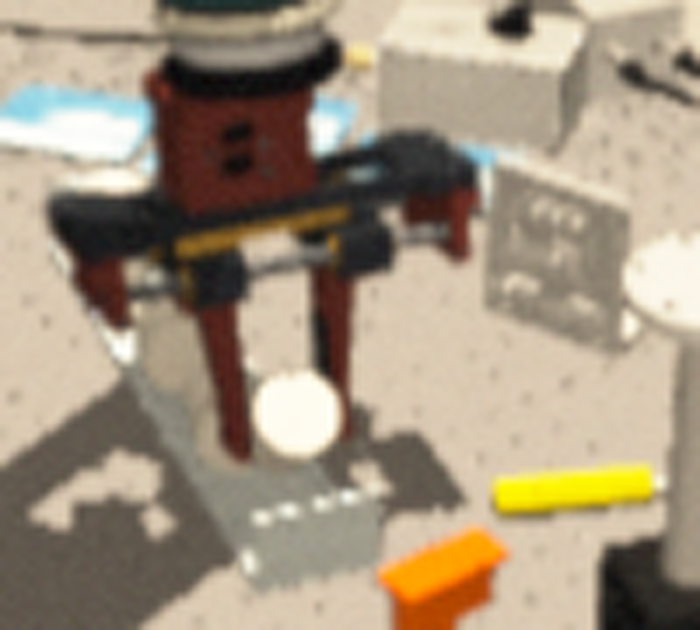

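carry_out([
  [[-1, -0.03, 0, 0, 0, 0, -0.2], [-1, -0.04, 0, 0, 0, 0, -0.4], [-1, -0.05, 0, 0, 0, 0, -0.6], [-1, -0.05, 0, 0, 0, 0, -0.77], [-1, -0.05, 0, 0, 0, 0, -0.77]],
])

```text
clock: 42.2
ee_pos: [476.9, 201.2, 73.2]
orientation: [-0.184, 0.615, -0.352, 0.681]
contact_force: [-0.4, 0.4, -0.4]
grip_width: 37.9
```

```bash
python3 lane.py 0 -119 34 0.785; python3 - <<'E'
from h import *
s=r.read_camera("side"); crop(s,210,110,100,90,"pics/s26.png",7)
E
```

```text
t 42.2 grasp lane [  -1.6 -120.7] z 71.1 tilt 0.786 q [ 0.59  0.8   1.47 -0.49  1.53  1.03] F [-0.4  0.4 -0.4] T [ 0.38 -0.2  -0.01] g 37.9
shift [-0.229  0.208  0.015] rot [0.004 0.004 0.002]
```

View pics/s26.png

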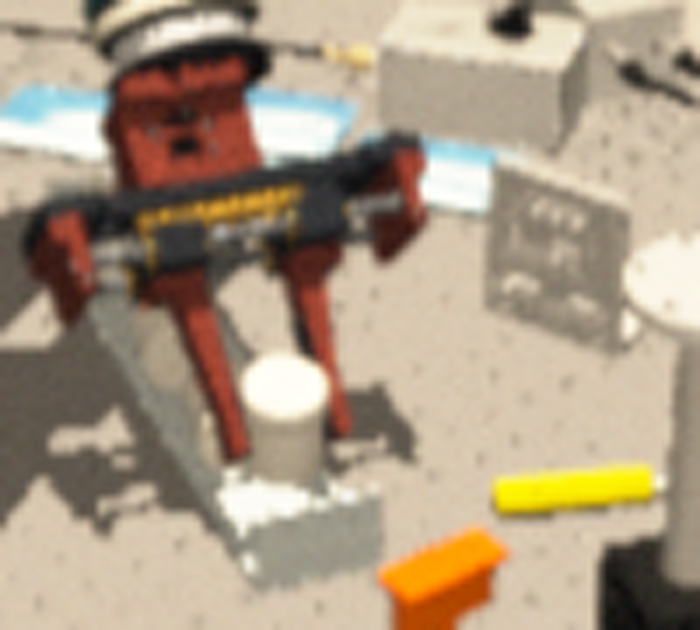

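carry_out([
  [[-1, -0.06, 0.05, 0.01, 0, 0, 0], [-1, -0.12, 0.11, 0.015, 0, 0, 0], [-1, -0.18, 0.16, 0.015, 0, 0, 0], [-1, -0.22, 0.2, 0.015, 0, 0, 0], [-1, -0.229, 0.208, 0.015, 0, 0, 0], [-1, -0.229, 0.208, 0.015, 0, 0, 0]],
])

```text
clock: 43.0
ee_pos: [480.3, 201.9, 39.1]
orientation: [-0.184, 0.613, -0.352, 0.683]
contact_force: [1.0, -0.7, -1.4]
grip_width: 37.8
```

```bash
python3 lane.py 0 -119 30.5 0.785
```

```text
t 43.0 grasp lane [   1.4 -119.2] z 37.0 tilt 0.785 q [ 0.59  0.85  1.47 -0.49  1.48  1.06] F [ 1.  -0.7 -1.4] T [ 0.37 -0.21 -0.02] g 37.8
shift [-0.039  0.037 -0.012] rot [ 0.001 -0.002  0.   ]
```

carry_out([
  [[-1, -0.01, 0.01, -0.008, 0, 0, 0], [-1, -0.02, 0.02, -0.008, 0, 0, 0], [-1, -0.028, 0.026, -0.008, 0, 0, 0], [-1, -0.028, 0.026, -0.008, 0, 0, 0]],
])

```text
clock: 43.5
ee_pos: [479.4, 202.4, 35.2]
orientation: [-0.184, 0.613, -0.352, 0.683]
contact_force: [-0.6, 2.6, 5.2]
grip_width: 38.0
```

```bash
python3 lane.py 0 -119 30.5 0.785
```

```text
t 43.5 grasp lane [   0.5 -118.9] z 33.1 tilt 0.786 q [ 0.59  0.86  1.47 -0.49  1.48  1.07] F [-0.6  2.6  5.2] T [-0.02  0.16 -0.12] g 38.0
shift [-0.015  0.016 -0.004] rot [ 0.001 -0.003  0.001]
```

carry_out([
  [[0.2, 0, 0, 0, 0, 0, 0], [0.2, 0, 0, 0, 0, 0, 0], [0.2, 0, 0, 0, 0, 0, 0], [0.2, 0, 0, 0, 0, 0, 0], [0.2, 0, -0.1, 0, 0, 0, 0], [0.2, 0, -0.3, 0, 0, 0, 0], [0.2, 0, -0.5, 0, 0, 0, 0], [0.2, 0, -0.5, 0, 0, 0, 0]],
])

```text
clock: 44.5
ee_pos: [491.6, 245.2, 78.2]
orientation: [-0.186, 0.612, -0.352, 0.683]
contact_force: [0.8, -0.6, 0.5]
grip_width: 52.6
```

```bash
python3 lane.py 0 -119 130 0; python3 - <<'E'
from h import *
s=r.read_camera("side"); crop(s,210,110,100,90,"pics/s27.png",7)
E
```

```text
t 44.5 grasp lane [  1.4 -74.4] z 76.1 tilt 0.782 q [ 0.63  0.83  1.37 -0.46  1.6   1.04] F [ 0.8 -0.6  0.5] T [ 0.3  -0.12  0.03] g 52.6
shift [ 0.598 -0.05  -0.01 ] rot [-0.004 -0.003  0.996]
```

View pics/s27.png

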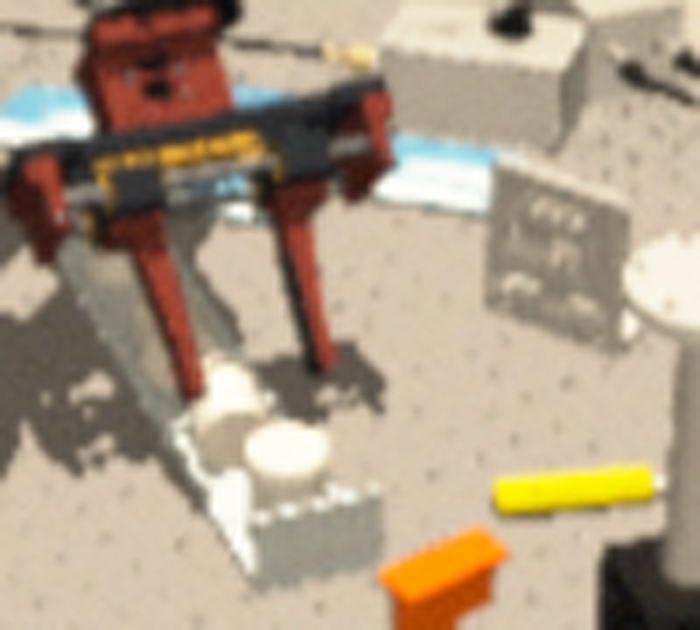

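```bash
python3 lane.py 0 -55 180 0.785
```

```text
t 44.55 grasp lane [  0.8 -75.7] z 75.3 tilt 0.784 q [ 0.63  0.83  1.37 -0.46  1.6   1.04] F [-0.8 -0.5 -0.1] T [ 0.32 -0.15  0.  ] g 52.4
shift [ 0.494 -0.74  -0.005] rot [-0.001 -0.003 -0.002]
```

carry_out([
  [[0.3, 0.2, -0.3, 0, 0, 0, 0], [0.3, 0.4, -0.6, 0, 0, 0, 0], [0.3, 0.5, -0.74, 0, 0, 0, 0.25], [0.3, 0.5, -0.74, 0, 0, 0, 0.5], [0.3, 0.5, -0.74, 0, 0, 0, 0.75], [0.3, 0.5, -0.74, 0, 0, 0, 1], [0.3, 0.5, -0.74, 0, 0, 0, 1]],
])

```text
clock: 45.42
ee_pos: [493.7, 260.4, 182.3]
orientation: [0.431, -0.431, 0.561, -0.561]
contact_force: [-0.2, -0.8, 0.0]
grip_width: 57.0
```

carry_out([
  [[0.3, 0, 0, 0, 0, 0, 0.25], [0.3, 0, 0, 0, 0, 0, 0.5], [0.3, 0, 0, 0, 0, 0, 0.75], [0.3, 0, 0, 0, 0, 0, 0.78], [0.3, 0, 0, 0, 0, 0, 0.78]],
])

```text
clock: 46.05
ee_pos: [494.2, 262.2, 180.4]
orientation: [0.578, -0.243, 0.666, -0.404]
contact_force: [0.2, -0.3, 0.3]
grip_width: 57.0
```

```bash
python3 lane.py 0 -46 90 -0.61; python3 - <<'E'
from h import *
s=r.read_camera("side");t=r.read_camera("top"); crop(s,200,90,100,90,"pics/s28.png",7);crop(t,110,130,130,80,"pics/t28.png",6)
E
```

```text
t 46.05 grasp lane [ -0.3 -53.4] z 177.9 tilt -0.611 q [-0.01  0.32  1.98  0.82  0.87 -0.31] F [ 0.2 -0.3  0.3] T [-0.29  0.04  0.  ] g 57.0
shift [0.37  0.636 0.006] rot [ 0.003 -0.007 -0.001]
```

View pics/s28.png

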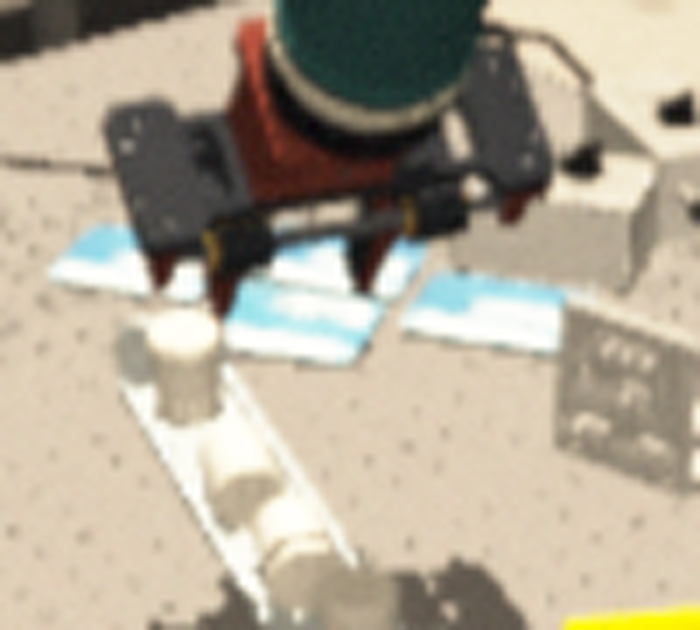

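View pics/t28.png

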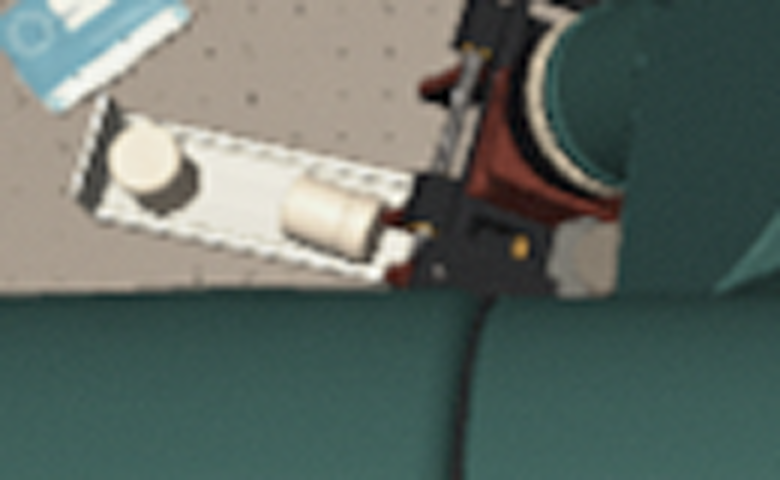

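```bash
cat > cyl.py <<'E'
from lane import *
def cyl_pts(x,s,n=40):
    a=np.linspace(0,2*np.pi,n)
    return [np.array([[*toW(x+19*np.cos(t),s+e),22+19*np.sin(t)] for t in a]) for e in(-24,24)]
def ov(cam,x0,y0,w,h,sc,pots,f,stand=()):
    c=r.read_camera(cam);im=cv2.resize(c["color"][y0:y0+h,x0:x0+w,::-1],None,fx=sc,fy=sc,interpolation=cv2.INTER_CUBIC)
    for x,s in pots:
        for P,col in zip(cyl_pts(x,s),((0,0,255),(0,200,0))):
            q=((proj(c,P)-[x0,y0]+.5)*sc).round().astype(int);cv2.polylines(im,[q.reshape(-1,1,2)],True,col,1)
    for x,s in stand:
        a=np.linspace(0,2*np.pi,40)
        for z in(3,51):
            P=np.array([[*toW(x+19*np.cos(t),s+19*np.sin(t)),z] for t in a]);q=((proj(c,P)-[x0,y0]+.5)*sc).round().astype(int);cv2.polylines(im,[q.reshape(-1,1,2)],True,(255,0,0),1)
    cv2.imwrite(f,im)
E
python3 -c "
from cyl import *
ov('side',210,125,80,70,9,[(0,-46),(-3,30)],'pics/o6.png',[(0,-127),(0,132)])"
```

```text
(no output)
```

View pics/o6.png

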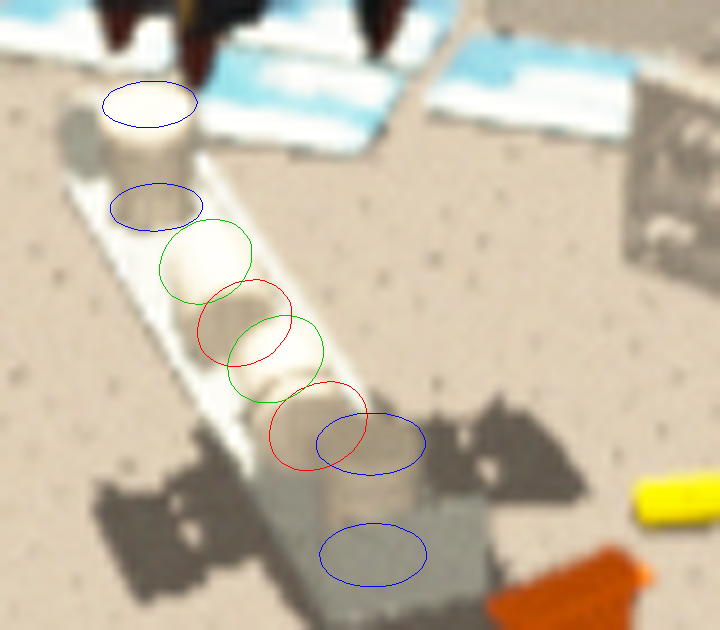

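carry_out([
  [[0.3, 0.12, 0.2, -0.005, 0, 0, 0], [0.3, 0.25, 0.4, -0.005, 0, 0, 0], [0.3, 0.35, 0.6, -0.005, 0, 0, 0], [0.3, 0.37, 0.636, -0.005, 0, 0, 0], [0.3, 0.37, 0.636, -0.005, 0, 0, 0]],
])

```text
clock: 46.82
ee_pos: [496.8, 271.3, 94.6]
orientation: [0.581, -0.243, 0.664, -0.404]
contact_force: [-0.6, 0.1, -0.2]
grip_width: 57.0
```

```bash
python3 lane.py -1.5 -46 31 -0.61; python3 - <<'E'
from h import *
s=r.read_camera("side"); crop(s,200,100,100,90,"pics/s29.png",7)
E
```

```text
t 46.83 grasp lane [ -0.1 -44. ] z 92.1 tilt -0.613 q [ 0.01  0.49  2.04  1.01  0.72 -0.56] F [-0.6  0.1 -0.2] T [-0.23 -0.06 -0.07] g 57.0
shift [ 0.306  0.407 -0.012] rot [-0.001  0.    -0.003]
```

View pics/s29.png

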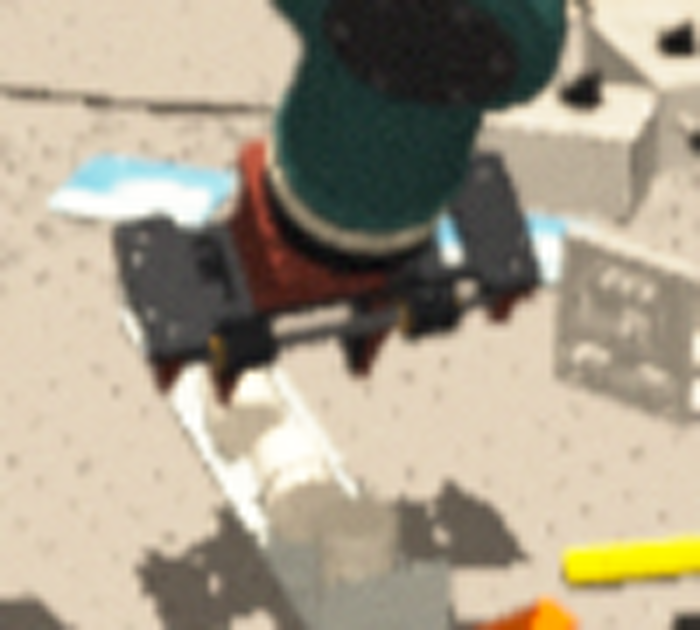

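```bash
python3 lane.py -1.5 -46 31.5 -0.52
```

```text
t 46.88 grasp lane [  0.2 -44.1] z 92.6 tilt -0.613 q [ 0.01  0.48  2.04  1.01  0.72 -0.56] F [ 0.2 -0.  -0.2] T [-0.27  0.06  0.02] g 57.4
shift [ 0.303  0.407 -0.015] rot [-0.002  0.    -0.118]
```

carry_out([
  [[0.3, 0.08, 0.1, 0, 0, 0, -0.118], [0.3, 0.16, 0.2, -0.01, 0, 0, -0.118], [0.3, 0.23, 0.3, -0.014, 0, 0, -0.118], [0.3, 0.28, 0.37, -0.014, 0, 0, -0.118], [0.3, 0.303, 0.407, -0.014, 0, 0, -0.118], [0.3, 0.303, 0.407, -0.014, 0, 0, -0.118]],
])

```text
clock: 47.62
ee_pos: [495.1, 269.4, 33.9]
orientation: [0.562, -0.273, 0.652, -0.431]
contact_force: [-0.1, -0.6, -0.2]
grip_width: 56.8
```

```bash
python3 lane.py -1.5 -46 31.5 -0.52; python3 - <<'E'
from h import *
s=r.read_camera("side"); crop(s,200,100,100,90,"pics/s30.png",7)
E
```

```text
t 47.62 grasp lane [ -1.3 -46.5] z 31.3 tilt -0.52 q [ 0.06  0.58  2.04  1.01  0.59 -0.56] F [-0.1 -0.6 -0.2] T [-0.22 -0.04 -0.  ] g 56.8
shift [-0.004  0.001 -0.002] rot [-0.003 -0.001 -0.001]
```

View pics/s30.png

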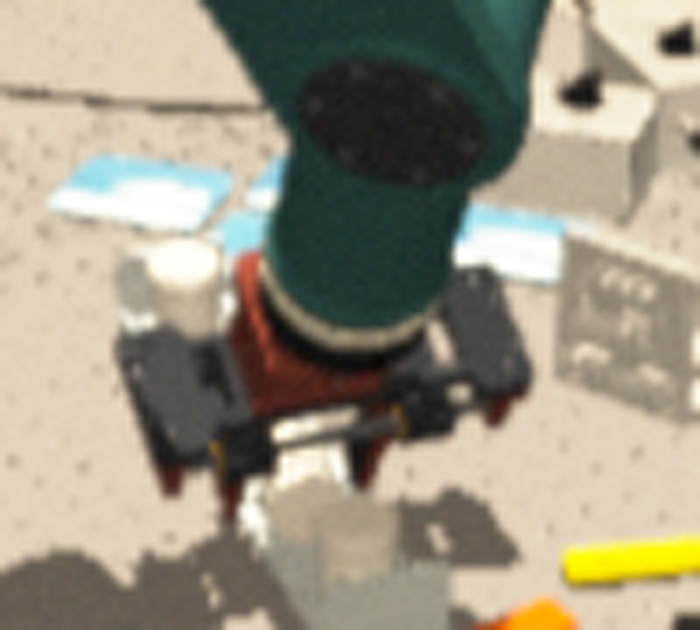

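carry_out([
  [[-1, 0, 0, 0, 0, 0, 0], [-1, 0, 0, 0, 0, 0, 0], [-1, 0, 0, 0, 0, 0, 0], [-1, 0, 0, 0, 0, 0, 0], [-1, 0, 0, 0, 0, 0, 0]],
], grip_force=20)

```text
clock: 48.3
ee_pos: [494.9, 269.3, 33.7]
orientation: [0.561, -0.273, 0.652, -0.431]
contact_force: [0.2, -0.5, 4.1]
grip_width: 39.6
```

```bash
python3 lane.py -1 -46 78 -0.52
```

```text
t 48.3 grasp lane [ -1.5 -46.6] z 31.1 tilt -0.52 q [ 0.06  0.58  2.04  1.01  0.59 -0.56] F [ 0.2 -0.5  4.1] T [-0.04 -0.07 -0.02] g 39.6
shift [-0.199 -0.337  0.004] rot [-0.003 -0.002 -0.001]
```

carry_out([
  [[-1, 0, 0, 0, 0, 0, 0], [-1, 0, 0, 0, 0, 0, 0], [-1, -0.05, -0.08, 0, 0, 0, 0], [-1, -0.1, -0.17, 0, 0, 0, 0], [-1, -0.17, -0.28, 0, 0, 0, 0], [-1, -0.199, -0.337, 0, 0, 0, 0], [-1, -0.199, -0.337, 0, 0, 0, 0]],
])

```text
clock: 49.18
ee_pos: [494.9, 269.9, 80.6]
orientation: [0.562, -0.273, 0.652, -0.431]
contact_force: [-0.2, -0.2, 0.1]
grip_width: 39.7
```

carry_out([
  [[-1, 0, 0, 0, 0, 0, -0.2], [-1, 0, 0, 0, 0, 0, -0.4], [-1, 0, 0, 0, 0, 0, -0.6], [-1, 0, 0, 0, 0, 0, -0.8], [-1, 0, 0, 0, 0, 0, -1], [-1, 0, 0, 0, 0, 0, -1]],
])

```text
clock: 49.92
ee_pos: [494.9, 272.4, 79.0]
orientation: [-0.355, 0.503, -0.497, 0.612]
contact_force: [-0.5, 0.7, -1.7]
grip_width: 39.5
```

```bash
python3 lane.py 0 -72 75 0.83; python3 - <<'E'
from h import *
s=r.read_camera("side"); crop(s,200,100,100,90,"pics/s31.png",7)
E
```

```text
t 49.92 grasp lane [ -2.3 -45.9] z 76.1 tilt 0.266 q [ 0.5   0.6   1.6  -0.21  1.14  0.86] F [-0.5  0.7 -1.7] T [ 0.13 -0.04 -0.02] g 39.5
shift [0.194 0.07  0.019] rot [-0.001  0.003 -0.718]
```

View pics/s31.png

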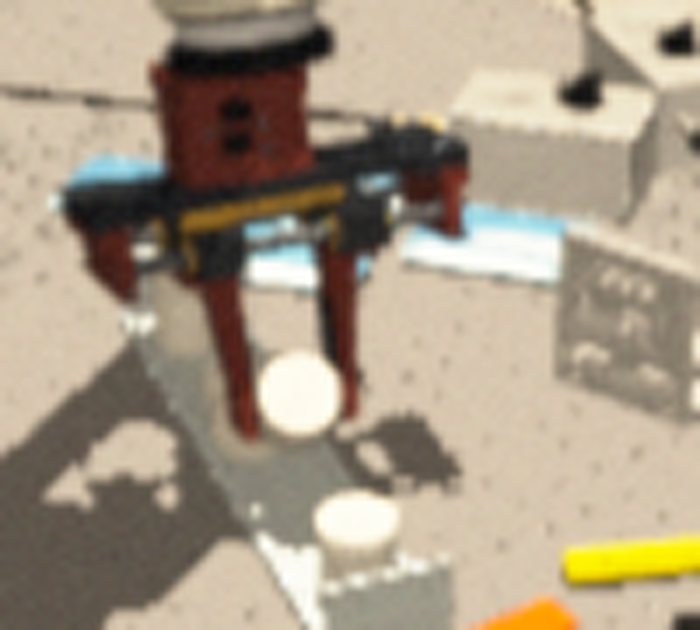

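carry_out([
  [[-1, 0, 0, 0.01, 0, 0, -0.2], [-1, 0, 0, 0.02, 0, 0, -0.4], [-1, 0, 0, 0.02, 0, 0, -0.6], [-1, 0, 0, 0.02, 0, 0, -0.72], [-1, 0, 0, 0.02, 0, 0, -0.72]],
])

```text
clock: 50.6
ee_pos: [496.0, 268.3, 77.8]
orientation: [-0.168, 0.622, -0.339, 0.685]
contact_force: [0.1, 0.5, -0.3]
grip_width: 39.4
```

```bash
python3 lane.py 0 -68 37 0.83; python3 - <<'E'
from h import *
s=r.read_camera("side"); crop(s,200,100,100,90,"pics/s32.png",7)
E
```

```text
t 50.6 grasp lane [ -0.2 -51.1] z 75.8 tilt 0.831 q [ 0.66  0.88  1.28 -0.47  1.68  1.04] F [ 0.1  0.5 -0.3] T [ 0.29 -0.16 -0.  ] g 39.4
shift [-0.144  0.322  0.003] rot [0.006 0.003 0.001]
```

View pics/s32.png

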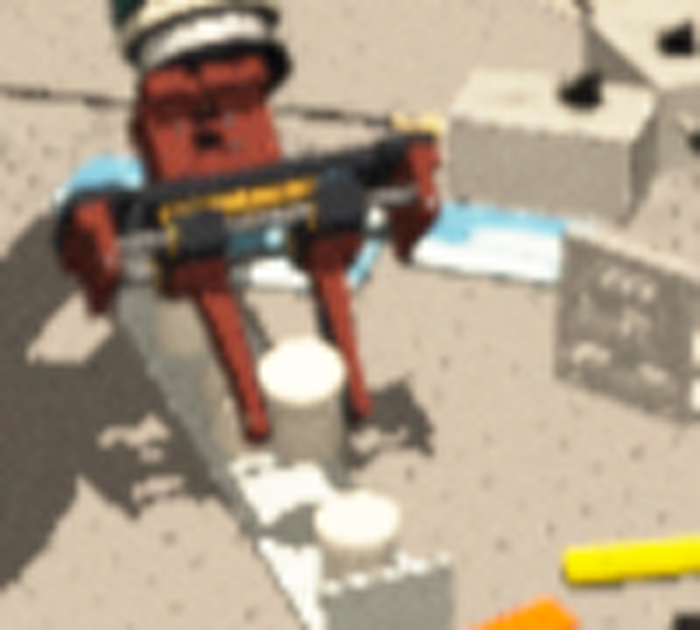

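carry_out([
  [[-1, -0.01, 0.1, 0, 0, 0, 0], [-1, -0.05, 0.18, 0, 0, 0, 0], [-1, -0.1, 0.26, 0, 0, 0, 0], [-1, -0.13, 0.31, 0, 0, 0, 0], [-1, -0.144, 0.322, 0, 0, 0, 0], [-1, -0.144, 0.322, 0, 0, 0, 0]],
])

```text
clock: 51.4
ee_pos: [492.9, 253.1, 41.4]
orientation: [-0.169, 0.621, -0.338, 0.687]
contact_force: [0.1, -0.4, 0.0]
grip_width: 39.4
```

```bash
python3 lane.py 0 -68 31 0.83
```

```text
t 51.4 grasp lane [  0.7 -66.5] z 39.4 tilt 0.831 q [ 0.65  0.91  1.33 -0.47  1.61  1.06] F [ 0.1 -0.4  0. ] T [ 0.42 -0.14  0.  ] g 39.4
shift [-0.043  0.056 -0.006] rot [ 0.001 -0.002  0.001]
```

carry_out([
  [[-1, -0.015, 0.016, -0.005, 0, 0, 0], [-1, -0.028, 0.03, -0.005, 0, 0, 0], [-1, -0.036, 0.04, -0.005, 0, 0, 0], [-1, -0.036, 0.04, -0.005, 0, 0, 0]],
])

```text
clock: 51.9
ee_pos: [492.3, 252.6, 35.2]
orientation: [-0.169, 0.621, -0.338, 0.687]
contact_force: [-0.2, 0.5, 0.2]
grip_width: 38.8
```

```bash
python3 lane.py 0 -68 30 0.83
```

```text
t 51.9 grasp lane [  0.2 -67.2] z 33.2 tilt 0.831 q [ 0.65  0.92  1.33 -0.47  1.6   1.07] F [-0.2  0.5  0.2] T [ 0.33 -0.12  0.06] g 38.8
shift [-0.015  0.023 -0.002] rot [ 0.001 -0.003  0.001]
```

carry_out([
  [[-1, -0.009, 0.008, 0, 0, 0, 0], [-1, -0.018, 0.017, 0, 0, 0, 0], [-1, -0.018, 0.017, 0, 0, 0, 0]],
])

```text
clock: 52.28
ee_pos: [492.6, 252.7, 33.2]
orientation: [-0.169, 0.62, -0.338, 0.687]
contact_force: [0.8, 2.6, 5.9]
grip_width: 37.8
```

```bash
python3 lane.py 0 -68 30 0.83
```

```text
t 52.27 grasp lane [  0.5 -67. ] z 31.1 tilt 0.831 q [ 0.65  0.92  1.33 -0.48  1.6   1.07] F [0.8 2.6 5.9] T [-0.28  0.03 -0.  ] g 37.8
shift [-0.001  0.013 -0.004] rot [-0.    -0.003  0.001]
```

Touching. Release and back off along the fingers.

carry_out([
  [[0.2, 0, 0, 0, 0, 0, 0], [0.2, 0, 0, 0, 0, 0, 0], [0.2, 0, 0, 0, 0, 0, 0], [0.2, 0, 0, 0, 0, 0, 0], [0.2, 0, -0.1, 0, 0, 0, 0], [0.2, 0, -0.3, 0, 0, 0, 0], [0.2, 0, -0.5, 0, 0, 0, 0], [0.2, 0, -0.5, 0, 0, 0, 0]],
])

```text
clock: 53.28
ee_pos: [504.6, 297.3, 73.9]
orientation: [-0.171, 0.619, -0.338, 0.687]
contact_force: [1.3, 0.6, -0.5]
grip_width: 53.0
```

```bash
python3 lane.py -4 20 180 0.785; python3 - <<'E'
from h import *
s=r.read_camera("side"); crop(s,200,100,100,90,"pics/s33.png",7)
E
```

```text
t 53.27 grasp lane [  0.9 -20.8] z 71.8 tilt 0.827 q [ 0.68  0.91  1.22 -0.46  1.72  1.04] F [ 1.3  0.6 -0.5] T [ 0.33 -0.15 -0.06] g 53.0
shift [ 0.435 -0.86  -0.038] rot [-0.002 -0.004  0.054]
```

View pics/s33.png

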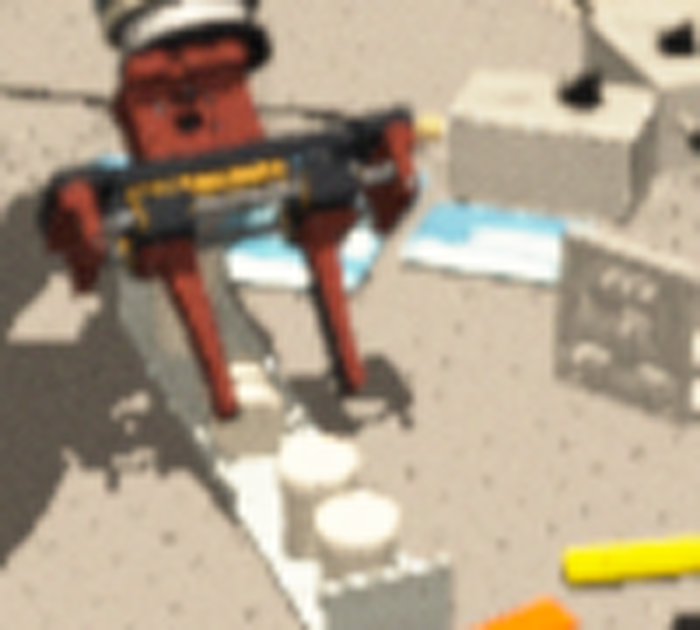

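carry_out([
  [[0.3, 0.2, -0.4, 0, 0, 0, 0], [0.3, 0.4, -0.8, -0.02, 0, 0, 0], [0.3, 0.43, -0.86, -0.038, 0, 0, 0.25], [0.3, 0.43, -0.86, -0.038, 0, 0, 0.5], [0.3, 0.43, -0.86, -0.038, 0, 0, 0.75], [0.3, 0.43, -0.86, -0.038, 0, 0, 1], [0.3, 0.43, -0.86, -0.038, 0, 0, 1]],
])

```text
clock: 54.2
ee_pos: [508.1, 333.7, 180.6]
orientation: [-0.418, 0.443, -0.551, 0.57]
contact_force: [-0.4, 0.4, -0.8]
grip_width: 56.8
```

carry_out([
  [[0.3, 0, 0, 0, 0, 0, 0.25], [0.3, 0, 0, 0, 0, 0, 0.5], [0.3, 0, 0, 0, 0, 0, 0.75], [0.3, 0, 0, 0, 0, 0, 0.82], [0.3, 0, 0, 0, 0, 0, 0.82]],
])

```text
clock: 54.82
ee_pos: [508.2, 335.4, 178.1]
orientation: [0.575, -0.248, 0.664, -0.408]
contact_force: [-0.1, -0.1, -0.2]
grip_width: 57.0
```

```bash
python3 lane.py -4 30 95 -0.61; python3 - <<'E'
from cyl import *
ov('side',190,115,100,80,8,[(-4,30)],'pics/o7.png',[(0,-127),(0,-76),(0,132)])
t=r.read_camera("top");crop(t,110,130,130,80,"pics/t34.png",6)
E
```

```text
t 54.83 grasp lane [-5.4 20.9] z 175.6 tilt -0.596 q [ 0.15  0.36  1.91  0.81  0.8  -0.14] F [-0.1 -0.1 -0.2] T [-0.3   0.01 -0.01] g 57.0
shift [0.315 0.599 0.015] rot [ 0.003 -0.008  0.018]
```

View pics/o7.png

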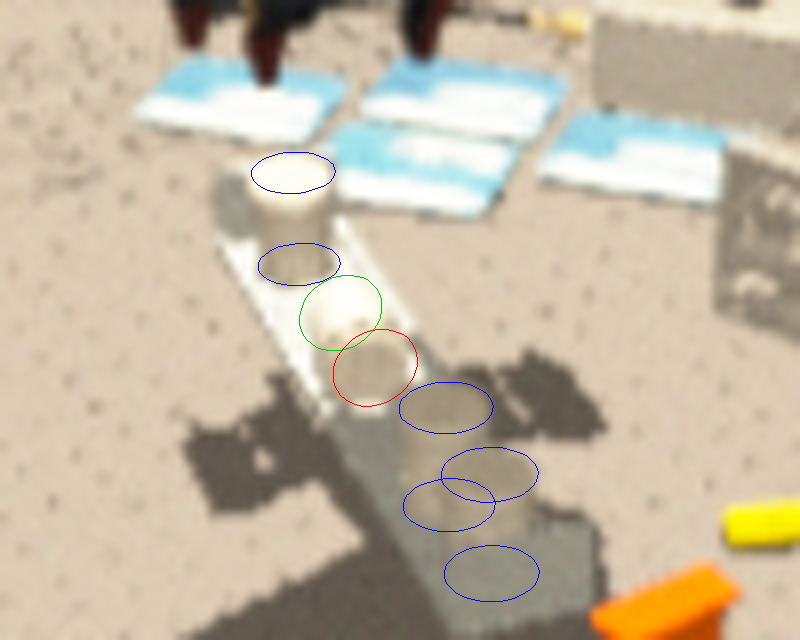

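View pics/t34.png

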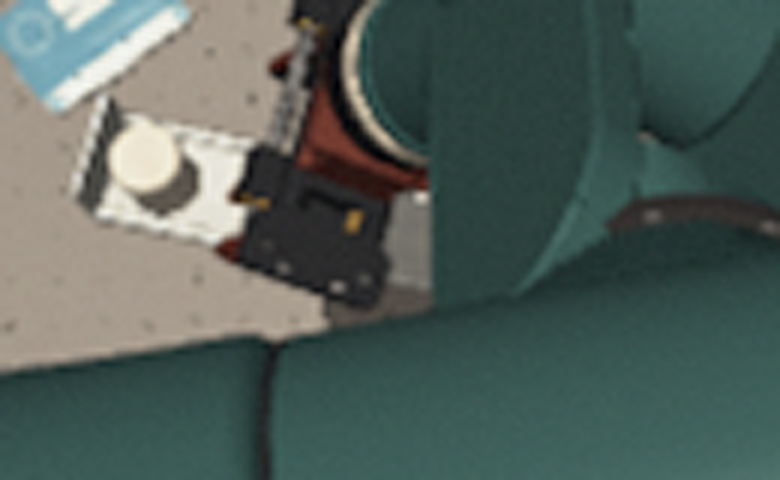

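carry_out([
  [[0.3, 0.1, 0.2, 0.01, 0, 0, 0], [0.3, 0.2, 0.4, 0.015, 0, 0, 0], [0.3, 0.3, 0.56, 0.015, 0, 0, 0], [0.3, 0.315, 0.6, 0.015, 0, -0.008, 0], [0.3, 0.315, 0.6, 0.015, 0, -0.008, 0]],
])

```text
clock: 55.55
ee_pos: [513.8, 346.2, 99.8]
orientation: [0.58, -0.249, 0.66, -0.407]
contact_force: [-0.6, -0.2, -0.3]
grip_width: 57.4
```

```bash
python3 lane.py -4 29 31.5 -0.58
```

```text
t 55.55 grasp lane [-2.6 32.7] z 97.3 tilt -0.598 q [ 0.17  0.5   1.95  0.98  0.66 -0.37] F [-0.6 -0.2 -0.3] T [-0.3   0.08  0.02] g 57.4
shift [ 0.334  0.436 -0.014] rot [-0.001  0.009 -0.023]
```

carry_out([
  [[0.3, 0.08, 0.1, -0.01, 0, 0, 0], [0.3, 0.17, 0.22, -0.014, 0, 0, 0], [0.3, 0.25, 0.33, -0.014, 0, 0, -0.02], [0.3, 0.31, 0.4, -0.014, 0, 0, -0.02], [0.3, 0.334, 0.436, -0.014, 0, 0, -0.02], [0.3, 0.334, 0.436, -0.014, 0, 0, -0.02]],
])

```text
clock: 56.3
ee_pos: [511.6, 342.2, 33.8]
orientation: [0.577, -0.254, 0.658, -0.412]
contact_force: [0.6, -0.9, -0.0]
grip_width: 57.4
```

```bash
python3 lane.py -4 29 31.5 -0.58; python3 - <<'E'
from h import *
s=r.read_camera("side"); crop(s,190,90,100,90,"pics/s35.png",7)
E
```

```text
t 56.3 grasp lane [-3.8 28.2] z 31.3 tilt -0.583 q [ 0.17  0.62  1.99  1.14  0.58 -0.57] F [ 0.6 -0.9 -0. ] T [-0.25 -0.03  0.01] g 57.4
shift [-0.007  0.002 -0.002] rot [-0.002  0.007 -0.004]
```

View pics/s35.png

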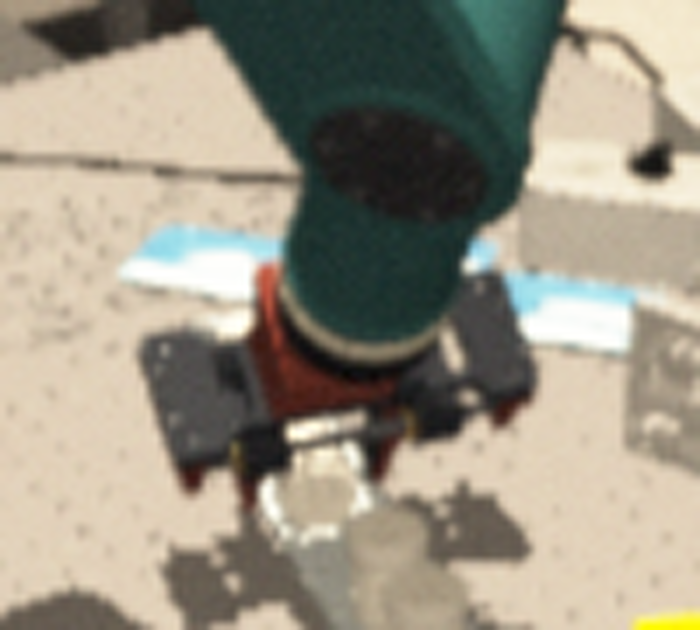

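Pot is between the fingers; close and lift.

carry_out([
  [[-1, 0, 0, 0, 0, 0, 0], [-1, 0, 0, 0, 0, 0, 0], [-1, 0, 0, 0, 0, 0, 0], [-1, 0, 0, 0, 0, 0, 0], [-1, 0, 0, 0, 0, 0, 0], [-1, 0, 0, 0, 0, 0, 0]],
], grip_force=20)

```text
clock: 57.1
ee_pos: [511.6, 342.0, 34.0]
orientation: [0.577, -0.253, 0.658, -0.412]
contact_force: [-1.1, -0.8, 4.5]
grip_width: 38.8
```

carry_out([
  [[-1, -0.05, -0.07, 0, 0, 0, 0], [-1, -0.12, -0.16, 0, 0, 0, 0], [-1, -0.19, -0.27, 0, 0, 0, 0], [-1, -0.215, -0.32, 0, 0, 0, 0], [-1, -0.215, -0.32, 0, 0, 0, 0]],
])

```text
clock: 57.72
ee_pos: [511.3, 342.3, 80.0]
orientation: [0.577, -0.254, 0.658, -0.412]
contact_force: [-0.5, -0.7, -0.9]
grip_width: 39.3
```

carry_out([
  [[-1, 0, 0, 0, 0, 0, -0.2], [-1, 0, 0, 0, 0, 0, -0.4], [-1, 0, 0, 0, 0, 0, -0.6], [-1, 0, 0, 0, 0, 0, -0.8], [-1, 0, 0, 0, 0, 0, -1], [-1, 0, 0, 0, 0, 0, -1]],
])

```text
clock: 58.48
ee_pos: [511.4, 344.7, 79.1]
orientation: [-0.375, 0.488, -0.51, 0.601]
contact_force: [0.3, -0.2, -0.7]
grip_width: 39.3
```

```bash
python3 lane.py 0 10 78 0.8; python3 - <<'E'
from h import *
s=r.read_camera("side"); crop(s,190,90,100,90,"pics/s36.png",7)
E
```

```text
t 58.48 grasp lane [-4.5 28.3] z 76.2 tilt 0.205 q [ 0.56  0.64  1.5  -0.16  1.16  0.89] F [ 0.3 -0.2 -0.7] T [ 0.13 -0.04 -0.02] g 39.3
shift [0.139 0.021 0.037] rot [-0.009  0.004 -0.757]
```

View pics/s36.png

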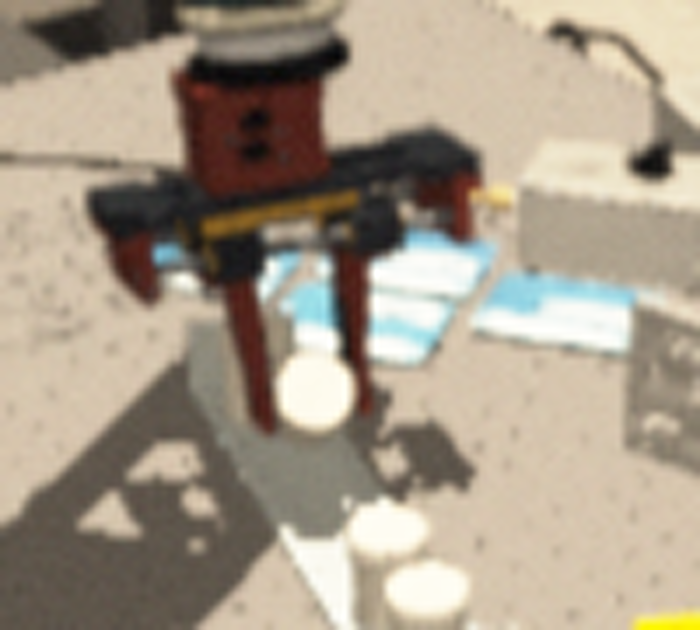

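carry_out([
  [[-1, 0.03, 0, 0.01, 0, 0, -0.2], [-1, 0.07, 0.01, 0.03, 0, 0, -0.4], [-1, 0.14, 0.02, 0.037, 0, 0, -0.6], [-1, 0.14, 0.02, 0.037, 0, 0, -0.76], [-1, 0.14, 0.02, 0.037, 0, 0, -0.76]],
])

```text
clock: 59.15
ee_pos: [510.0, 325.0, 77.3]
orientation: [-0.181, 0.617, -0.345, 0.683]
contact_force: [-0.6, 0.4, -1.7]
grip_width: 39.2
```

```bash
python3 lane.py -1 2 38 0.8
```

```text
t 59.15 grasp lane [-0.9  7.4] z 75.2 tilt 0.801 q [ 0.7   0.92  1.16 -0.44  1.74  1.03] F [-0.6  0.4 -1.7] T [ 0.39 -0.19 -0.01] g 39.2
shift [-0.191  0.248 -0.001] rot [-0.004  0.004  0.002]
```

carry_out([
  [[-1, -0.04, 0.06, 0, 0, 0, 0], [-1, -0.09, 0.12, 0, 0, 0, 0], [-1, -0.14, 0.19, 0, 0, 0, 0], [-1, -0.18, 0.235, 0, 0, 0, 0], [-1, -0.191, 0.248, 0, 0, 0, 0], [-1, -0.191, 0.248, 0, 0, 0, 0]],
])

```text
clock: 59.9
ee_pos: [510.2, 319.6, 43.8]
orientation: [-0.182, 0.615, -0.346, 0.685]
contact_force: [-0.1, 0.5, -0.6]
grip_width: 39.0
```

carry_out([
  [[-1, -0.012, 0.012, 0, 0, 0, 0], [-1, -0.024, 0.024, 0, 0, 0, 0], [-1, -0.03, 0.03, 0, 0, 0, 0], [-1, -0.03, 0.03, 0, 0, 0, 0]],
])

```text
clock: 60.4
ee_pos: [510.1, 319.5, 38.7]
orientation: [-0.182, 0.615, -0.346, 0.685]
contact_force: [-0.8, -1.0, -1.6]
grip_width: 39.1
```

```bash
python3 lane.py -1 2 30 0.8; python3 - <<'E'
from h import *
s=r.read_camera("side"); crop(s,190,90,100,90,"pics/s37.png",7)
E
```

```text
t 60.4 grasp lane [0.6 2.2] z 36.6 tilt 0.8 q [ 0.7   0.96  1.18 -0.44  1.68  1.06] F [-0.8 -1.  -1.6] T [ 0.4  -0.21  0.  ] g 39.1
shift [-0.038  0.039 -0.013] rot [-0.007 -0.001 -0.001]
```

View pics/s37.png

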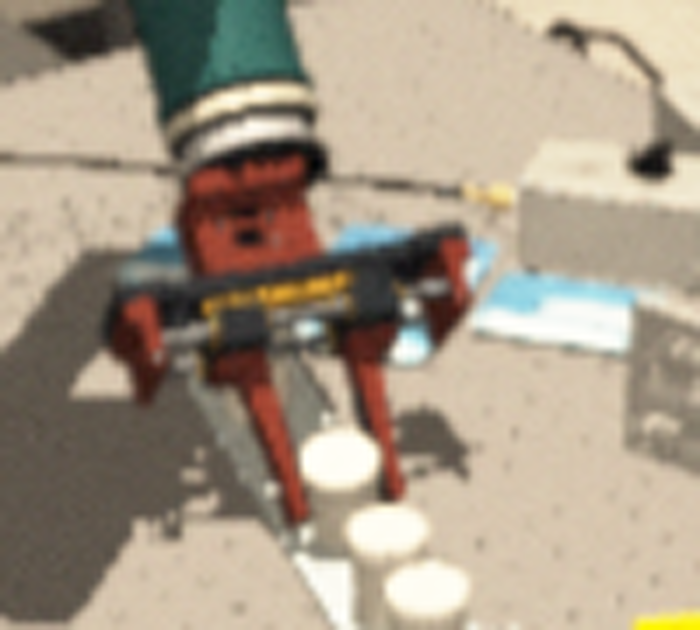

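carry_out([
  [[-1, -0.01, 0.01, -0.008, 0, 0, 0], [-1, -0.02, 0.02, -0.008, 0, 0, 0], [-1, -0.025, 0.025, -0.008, 0, 0, 0], [-1, -0.025, 0.025, -0.008, 0, 0, 0]],
])

```text
clock: 60.95
ee_pos: [509.6, 320.1, 35.4]
orientation: [-0.182, 0.615, -0.346, 0.685]
contact_force: [0.1, 2.0, 5.7]
grip_width: 38.2
```

```bash
python3 lane.py -1 2 30 0.8
```

```text
t 60.95 grasp lane [-0.1  2.6] z 33.3 tilt 0.799 q [ 0.7   0.96  1.18 -0.44  1.68  1.06] F [0.1 2.  5.7] T [-0.01 -0.02 -0.1 ] g 38.2
shift [-0.016  0.022 -0.008] rot [-0.008 -0.002 -0.001]
```

carry_out([
  [[0.2, 0, 0, 0, 0, 0, 0], [0.2, 0, 0, 0, 0, 0, 0], [0.2, 0, 0, 0, 0, 0, 0], [0.2, 0, 0, 0, 0, 0, 0], [0.2, 0, -0.1, 0, 0, 0, 0], [0.2, 0, -0.3, 0, 0, 0, 0], [0.2, 0, -0.5, 0, 0, 0, 0], [0.2, 0, -0.5, 0, 0, 0, 0]],
])

```text
clock: 61.95
ee_pos: [520.9, 363.5, 77.7]
orientation: [-0.184, 0.614, -0.346, 0.685]
contact_force: [0.4, -0.1, -0.6]
grip_width: 53.0
```

carry_out([
  [[0.2, 0.2, -0.4, 0, 0, 0, 0], [0.2, 0.4, -0.8, 0, 0, 0, 0], [0.2, 0.5, -0.9, 0, 0, 0, 0.25], [0.2, 0.5, -0.9, 0, 0, 0, 0.5], [0.2, 0.5, -0.9, 0, 0, 0, 0.75], [0.2, 0.5, -0.9, 0, 0, 0, 1], [0.2, 0.5, -0.9, 0, 0, 0, 1]],
])

```text
clock: 62.82
ee_pos: [527.0, 393.2, 195.1]
orientation: [-0.429, 0.435, -0.555, 0.564]
contact_force: [-0.5, -0.6, -0.1]
grip_width: 52.8
```

```bash
python3 plan.py 400 -100 250 0; python3 - <<'E'
from h import *
s=r.read_camera("side");t=r.read_camera("top"); crop(s,190,90,100,90,"pics/s38.png",7);cv2.imwrite("pics/t38.png",cv2.resize(t["color"][:,:,::-1],(800,600)));cv2.imwrite("pics/s38f.png",cv2.resize(s["color"][:,:,::-1],(800,600)))
E
```

```text
t 62.83 pos [527.  393.2 195.1] th -0.255 q [ 0.54  0.49  1.43 -0.01  1.23  0.8 ] F [-0.5 -0.6 -0.1] T [-0.04 -0.04 -0.01] g 52.8
shift [ 4.25  -0.397  0.016] rot [-0.002 -0.325  0.019]
```

View pics/s38.png

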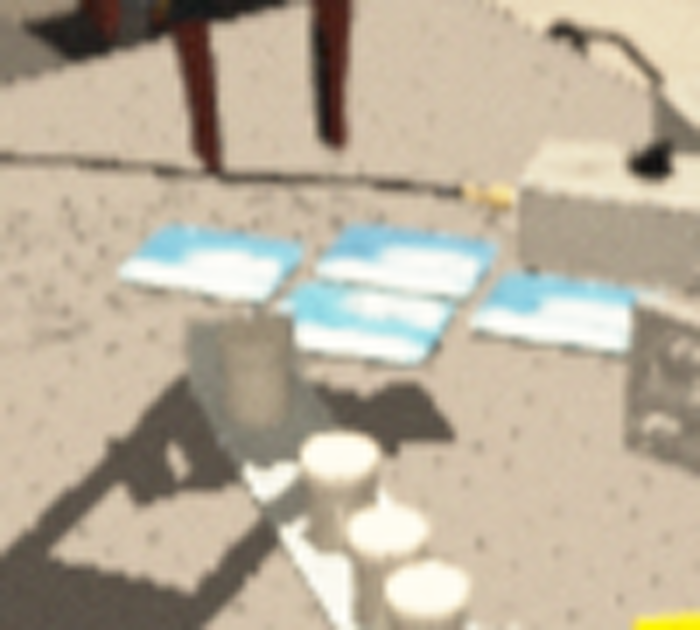

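View pics/t38.png

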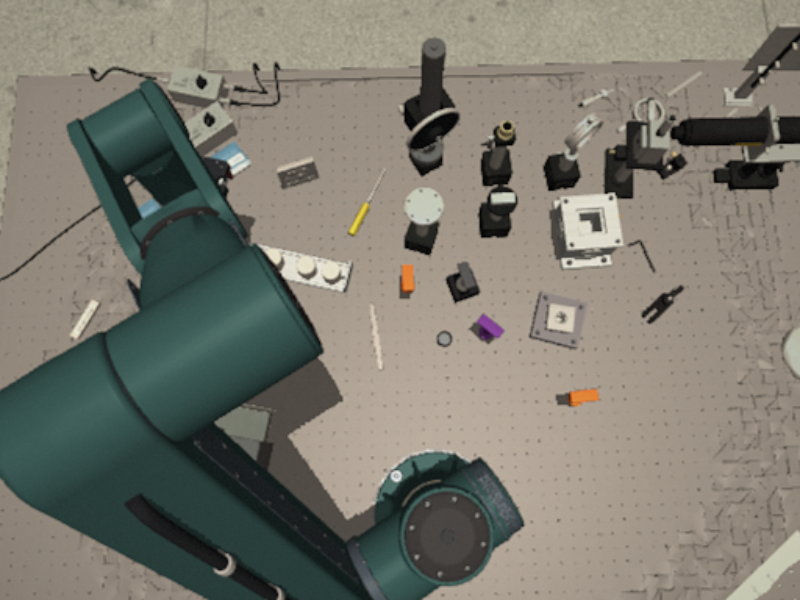

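View pics/s38f.png

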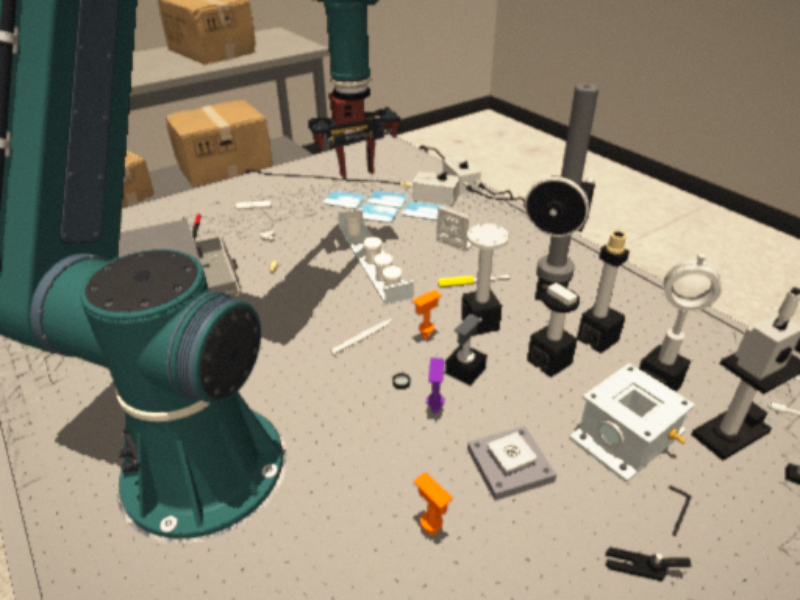

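```bash
python3 - <<'E'
from h import *
s=r.read_camera("side");t=r.read_camera("top")
a=cv2.resize(s["color"][195:320,255:385,::-1],None,fx=3,fy=4.6);b=cv2.resize(t["color"][150:230,155:235,::-1],(400,575))
cv2.imwrite("pics/f.png",np.hstack([a,b[:a.shape[0]]]))
crop(s,205,125,80,80,"pics/f2.png",7)
E
```

```text
(no output)
```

View pics/f.png

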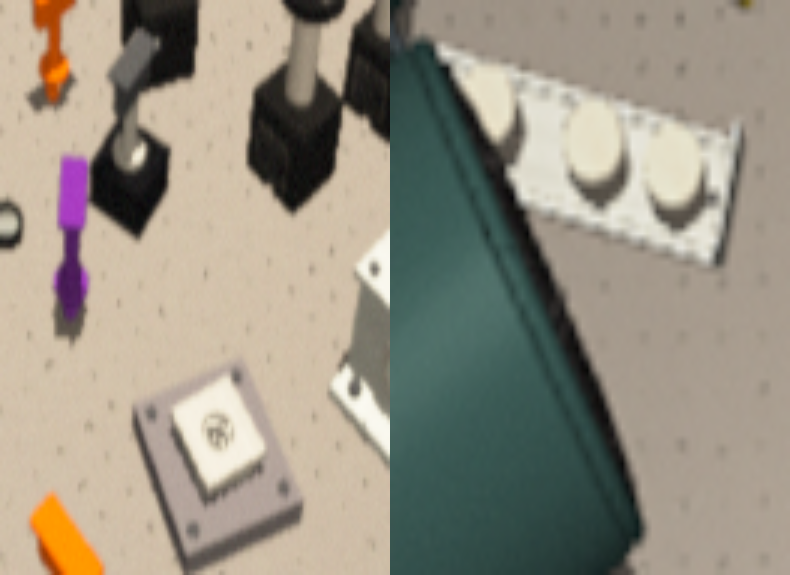

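View pics/f2.png

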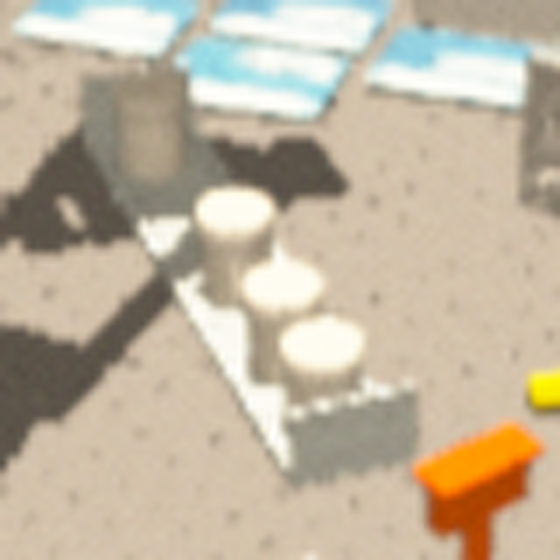

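```bash
python3 -c "
from rig import r
print(r.job_done(), r.observe()['clock'])"
```

```text
the job is handed in; nothing more can be done
the job is handed in; nothing more can be done
```

The job is done and handed in at about 63 s of the 210 s allowed.

- **Plug and puller:** I screwed the grey puller home into the plug until the turning torque rose to about 0.5 N m. I then drew the plug straight up, set it in the nest, unscrewed the puller and stood it back upright in its stand. I gripped the puller at its rim and the finger parts above the pads. My first two closings caught the rim at 22 mm rather than the 12 mm wing, so I lowered the gripper until it held firmly.
- **Pots:** Three pots were lying in the lane. I stood each one on its base, cap up, clear of its neighbours. The pot that was already standing was not touched.

**Last checks:** The final pictures show the port empty, the plug level in the nest and the puller upright in the stand. They also show all four pots upright in the lane, with the gripper open and well clear. In the top view the arm hid part of the lane, so I checked the already-standing pot only in the side view. The two cameras disagreed by up to 3 mm on positions, which contact forces settled. I noticed no grip slackening or knocked pot during the run.

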